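Clamp a slab of ruby glass on the sloping easel with the screw hold-down

ROBOT

A 6-joint arm with a two-finger parallel gripper is mounted at the origin on the work surface. World frame = base frame: x ahead of the robot, y to its left, z up, the work surface at z = 0. Lengths are in mm, angles in rad, forces in N, time in s.
With the tool pointing down it reaches from about 400 to 925 mm from the base axis. Payload 12.5 kg.
Tool frame: the origin (TCP) lies on the mounting face of the last link; the fingertips stand 190 mm ahead of it and the grasp point (between the pads) lies 171 mm ahead of it; x points along the fingers, y is the direction in which the jaws open and shut, and the axes are right-handed (so a half turn about x gives the same grasp; the last joint's range is limited). The gripper opens to 95 mm and grips with 3 to 60 N. Pads are 20 mm wide; open, the fingers measure 119 mm over their backs; the gripper's body (75 mm by 180 mm) begins 59 mm behind the grasp point.
Start: joints at [1.165, 0.491, 1.559, -0, 1.092, -0.106], TCP at [184.557, 597.13, 404.761] pointing down, gripper open.
Joint ranges: [-3.1, 3.1], [-0.84, 2.19], [0.05, 2.79], [-1.13, 4.28], [0.06, 2.93], [-2.69, 2.69]. Speed limits (rad/s): [2.22, 2.22, 2.79, 3.14, 3.14, 3.14].

INTERFACE

Orientations are given as [roll, pitch, yaw] about the fixed x, y, z axes, in that order (R = Rz(yaw) Ry(pitch) Rx(roll)).
In Python, from cell import env, eyes gives the robot as it stands. The module is installed in compiled form; this text tells all that it offers.
- The arm moves only by the tool jog_arm, never from a script. Its argument "deltas" is one flat list of numbers, 7 for each row, row after row: the shift along the tool's x, y, z in mm, then the turn, a rotation vector about the tool's x, y, z in rad, then the opening, from 0 (shut) to 1 (fully open). A call has 1 to 10 rows; each row shifts and turns the pose as measured when the row begins, along the tool's axes as they then stand; what a row does not reach is not made up. A row lasts 1/8 s, in which the tool goes at most 62.5 mm and 10.7 degrees, less where a joint would pass 70% of its speed; a pose out of reach is approached as far as the arm can. A call is refused whole if a number of a shift passes 62.5 or a number of a turn 0.188, either way. A call with a gripper value outside its range is refused whole. The fingers move at their own pace and stop on an object; the grip force is fixed at half the most. Time passes only in rows, so rows that do not move let the fingers close. It gives the time, the measured TCP pose, the force and the opening at its end, in the units of the state.
- env.state(): the state, without advancing time (a new reading comes with each control period).
- eyes.read_camera(name): name is "side" or "top"; returns a dict with "image" (480x640x3 uint8, red, green, blue), "fovy" (degrees; the focal length in pixels is half the picture's height over the tangent of half this angle, whatever the lens; pixels are square), "cx", "cy" (the principal point, pixels), "dist" ([k1, k2, p1, p2, k3] as OpenCV has them; the pictures are not rectified), "world_from_camera" (4x4, takes a point from camera to world coordinates). Camera axes: x right, y up, looking along -z (the intrinsics and any distortion apply to the point x, -y, -z); pixel columns grow to the right and rows downward; lengths in mm; the calibration is good to about 2 mm. A picture is of the moment at which its call begins. There is no depth.
- env.job_done(): hands the job in, once; it reports no verdict.
The state is a dict: "t": time; "joints": joint angles; "qvel": joint speeds; "tau": joint torques, N m; "eef_pos": TCP position; "tcp_rot": TCP orientation; "ft_force": force on the tool from outside, world axes, zero at the start; "moment": the same for the moment, N m; "opening": opening from 0.0 (shut) to 1.0 (fully open).
Only numpy, scipy, OpenCV 4.12 (cv2) and the standard library are available. Lean on these libraries where they do the work, as an engineer would, in place of code of your own. Each camera call takes 0.05 s, during which the arm holds its last target.

TASK

Take the ruby-red glass slab out of the gold tin tray and set it down gently on the sloping easel: flat on the board, lengthways on the black centre line, one short end resting on the wooden ledge; then let go of it. Swing the blue hold-down arm round until its rubber pad stands over the middle of the slab, and screw the black knob down clockwise, letting go and regripping, until the pad holds the glass firmly, about half a turn after it first touches; do not over-tighten it, or the glass will crack. Leave the blue slab, the jar and the brush alone, and let go of everything at the end.

Things in the scene. Friction and masses are not known exactly. Their poses are not given: they have to be found in the camera images.
- ruby: The ruby-red slab of cast glass, a plain block 120 long (its x) x 50 wide (its y) x 25 thick (its z), 0.25 to 0.5 kg. It lies flat in the tray. Origin at the centre of its underside, z up out of its upper face.
- ruby_mid (a point): Centre of the ruby slab's volume, 12.5 above the middle of its underside.
- blue: A cobalt-blue slab of the same size, also lying flat in the tray, to be left alone. Origin at the centre of its underside.
- tray: Gold tin tray, 220 (its x) x 300 (its y), rim 18 high, walls and floor 3 thick, fixed to the bench. The two slabs lie side by side in it, long side about along the tray's x, about 130 apart in y. The thin offcuts at its edges are only 3 thick. Origin at the centre of its underside.
- board: Wooden board of the easel, 260 wide (y), fixed, leaning back 30 degrees, face turned up and towards the robot at yaw 0. Origin on its face, where the middle of the slab's underside must come. x points up the slope, y across to the left, z square out of the face (30 degrees from vertical). A black centre line runs up it at y = 0. Glass does not slide on it by itself.
- ledge (a point): Middle of the ledge's upper side, at the board's x = -60, y = 0, 7 out from the face. The ledge is a wooden bar across the board's lower edge, 14 thick along the slope, standing 14 out of the face. A slab of 120 standing on it has its middle at the board's x = 0.
- post (a point): Top of the round steel post of the hold-down, 24 in diameter, at the board's x = 130, y = 0, 92 out from the face; its foot flange is 52 in diameter and 6 high. The arm swings about the post's axis.
- holddown (a joint): Swing of the blue arm about the post, rad. At 0 it points straight down the slope, knob and pad over x = y = 0 of the board. Growing: to the left; knob at board x = 130 - 130 cos q, y = 130 sin q. Starts at 0.9 to 1.25, limits -0.4 and 1.5. Friction holds it: 3 to 7 N at the knob swing it. A knob held without turning along with the arm gets screwed. Arm 20 wide (32 at the knob, 42 at the post), 59 to 89 out from the face.
- knob_grip (a point): On the axis of the black fluted knob, 12 below its top. Knob: a cylinder 40 in diameter, 34 high, axis square to the board (leaning 30 degrees). At the start this point is 119 to 122 out from the face. Clockwise, seen from outside, screws knob and pad together towards the board, 6 per turn, against 0.12 N m of friction; it stays where it is left. Knob and arm stay over 4 apart when tight.
- pad: Round black rubber pad, 30 in diameter, in a steel cup of 35 at the lower end of the spindle. It does not turn. Pressed on the glass it is squeezed up into the cup with 16 N per mm (up to 9 mm); the moment needed to turn the knob then grows by about 0.001 N m per N. Origin on the knob's axis, 40 below its lower face.
- pad_face (a point): Centre of the lower face of the rubber pad. At the start it is 31 to 34 out from the board's face; a slab lying on the board has its upper face at 25. The distance from here to knob_grip is 88 while the pad is free, and shrinks by as much as the pad is squeezed.
- jar: Open clear glass jar, 68 in diameter, 75 high, standing beyond the tray. Origin at the centre of its underside.
- brush: Bench brush with a wooden back, 130 long x 50 wide x 72 high, standing on its bristles beyond the tray. Origin at the centre of its underside.
Not all that is in view belongs to the job. Of the things shaped like the ruby, the red one is meant.

How it is judged:
By the outcome, as a careful person would: the job done as asked, in the order asked, and still so for the second after the job is handed in, with the robot touching nothing.
It also fails if it takes over 72 s, if anything falls off the work surface, if the arm or the gripper's body presses on something with over 40 N, if the wrist force passes 120 N, or if a joint passes its speed limit or range.

## Working session

There is one attempt and no reset: what is moved stays moved. The work goes in short steps, Python scripts to look and compute and a tool call to move; the robot and the scene stay as the last step left them, time stands still between calls to the robot, and variables do not carry over. Pictures are saved under pics/ and viewed, and the job is handed in when it is done.

Besides the shell and the picture viewer there is one more tool, called after ">>>" as name(argument=value, ...) on one line, values as JSON. jog_arm: Moves the arm, as the interface text tells. Its arguments: {"type":"object","properties":{"deltas":{"type":"array","items":{"type":"number"}}},"required":["deltas"]}

```bash
mkdir -p pics; ls; cat > h.py <<'E'
import numpy as np, cv2
from cell import env, eyes
from scipy.spatial.transform import Rotation as R
def cam(n):
    d=eyes.read_camera(n); return d
def K(d):
    f=240/np.tan(np.radians(d["fovy"])/2); return np.array([[f,0,d["cx"]],[0,f,d["cy"]],[0,0,1]])
def rays(d,px):
    px=np.array(px,float).reshape(-1,1,2)
    u=cv2.undistortPoints(px,K(d),np.array(d["dist"],float)).reshape(-1,2)
    T=np.array(d["world_from_camera"]); v=np.c_[u[:,0],-u[:,1],-np.ones(len(u))]@T[:3,:3].T
    return T[:3,3],v/np.linalg.norm(v,axis=1)[:,None]
def onplane(d,px,n,c):
    o,v=rays(d,px); n=np.array(n,float); t=(c-o@n)/(v@n); return o+t[:,None]*v
def tri(d1,p1,d2,p2):
    o1,v1=rays(d1,p1);o2,v2=rays(d2,p2); out=[]
    for a,b in zip(v1,v2):
        s=np.linalg.lstsq(np.c_[a,-b],o2-o1,rcond=None)[0]; A=o1+s[0]*a;B=o2+s[1]*b
        out.append(np.r_[(A+B)/2,np.linalg.norm(A-B)])
    return np.array(out)
def proj(d,P):
    T=np.array(d["world_from_camera"]); c=(np.array(P,float).reshape(-1,3)-T[:3,3])@T[:3,:3]
    c=c*[1,-1,-1]; return cv2.projectPoints(c.reshape(-1,1,3),np.zeros(3),np.zeros(3),K(d),np.array(d["dist"],float))[0].reshape(-1,2)
def save(n,img): cv2.imwrite("pics/"+n+".png",img[:,:,::-1])
E
python3 - <<'E'
from h import *
print(env.state())
for n in("top","side"):
    d=cam(n); save(n+"0",d["image"]); print({k:v for k,v in d.items() if k!="image"})
    np.save(n+"0.npy",d,allow_pickle=True)
E
```

```text
pics
{'t': 0.0, 'joints': array([ 1.16538232e+00,  4.91557459e-01,  1.55943954e+00, -7.50557697e-06,
        1.09172570e+00, -1.05623711e-01]), 'qvel': array([ 0.00041571, -0.00072982,  0.00068807, -0.00040496,  0.00167096,
       -0.00155205]), 'tau': array([-2.58788576e-03, -6.12648296e+01, -2.58173347e+01,  6.90807123e-02,
        4.82753059e-02, -7.06237824e-05]), 'eef_pos': array([184.55498256, 597.09613343, 404.16635474]), 'tcp_rot': array([-1.67052941,  1.56966627, -1.97031624]), 'ft_force': array([-0.32136398, -0.35554967,  0.00167906]), 'moment': array([-0.00306406,  0.01099563, -0.01785089]), 'opening': 0.9993287868929287}
{'fovy': 56.014741448842415, 'cx': 320.3194986543783, 'cy': 242.5169574592345, 'dist': array([-0.01785269,  0.        ,  0.        ,  0.        ,  0.        ]), 'world_from_camera': array([[-2.23788139e-02,  9.87041195e-01, -1.58898924e-01,
         3.34536497e+02],
       [-9.99745877e-01, -2.25258828e-02,  8.75730531e-04,
        -1.38624487e+02],
       [-2.71495643e-03,  1.58878142e-01,  9.87294467e-01,
         1.14843324e+03],
       [ 0.00000000e+00,  0.00000000e+00,  0.00000000e+00,
         1.00000000e+00]])}
{'fovy': 55.45308157079177, 'cx': 319.19541570113313, 'cy': 246.0010445463952, 'dist': array([-0.02248561,  0.        ,  0.        ,  0.        ,  0.        ]), 'world_from_camera': array([[ 8.26795600e-01,  3.20486792e-01, -4.62274001e-01,
         1.39397979e+01],
       [-5.62334273e-01,  4.50831264e-01, -6.93203677e-01,
        -8.92169255e+02],
       [-1.37550508e-02,  8.33090264e-01,  5.52966012e-01,
         7.36278662e+02],
       [ 0.00000000e+00,  0.00000000e+00,  0.00000000e+00,
         1.00000000e+00]])}
```

View pics/top0.png

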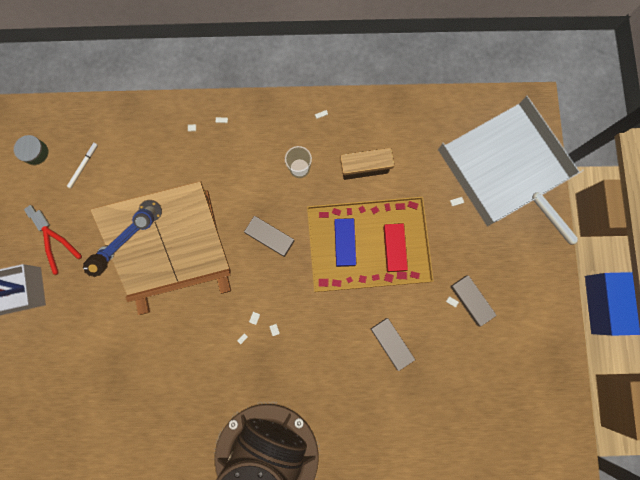

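View pics/side0.png

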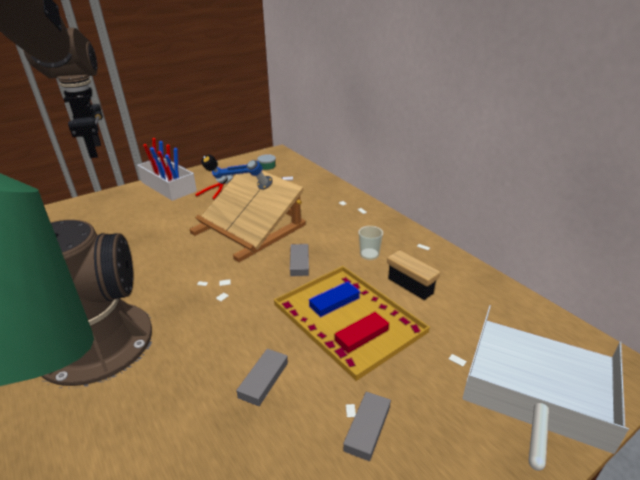

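The tops show two slab-sized coloured blocks in the tray: red at (396,247) in the top view and (362,330) in the side view, and blue at (345,242) top, (335,298) side. The grey bricks are outside the tray, and the crimson bits at its edges are thin offcuts. The red one fits, so I'll confirm it in an enlarged crop. The easel's centre line runs (155,222)→(176,282) and the knob is at (95,264).

```bash
python3 - <<'E'
from h import *
t=np.load("top0.npy",allow_pickle=True).item(); s=np.load("side0.npy",allow_pickle=True).item()
a=cv2.resize(t["image"][190:300,300:440],None,fx=4,fy=4,interpolation=cv2.INTER_CUBIC)
save("ruby_crop",a)
save("easel_top",cv2.resize(t["image"][170:320,75:240],None,fx=4,fy=4,interpolation=cv2.INTER_CUBIC))
save("easel_side",cv2.resize(s["image"][145:265,180:320],None,fx=5,fy=5,interpolation=cv2.INTER_CUBIC))
for n,d in(("top",t),("side",s)):
    h=cv2.cvtColor(d["image"],cv2.COLOR_RGB2HSV)
    for nm,m in(("red",(((h[...,0]<6)|(h[...,0]>174))&(h[...,1]>200)&(h[...,2]>90))),("blue",((h[...,0]>112)&(h[...,0]<125)&(h[...,1]>180)&(h[...,2]>80)))):
        c,_=cv2.findContours(m.astype(np.uint8),cv2.RETR_EXTERNAL,cv2.CHAIN_APPROX_NONE)
        for q in sorted(c,key=cv2.contourArea)[-3:]:
            r=cv2.minAreaRect(q); print(n,nm,cv2.contourArea(q),r, cv2.boxPoints(r).round(1).tolist())
E
```

```text
top red 2.0 ((403.0, 247.5), (7.0, 2.0), 90.0) [[402.0, 244.0], [404.0, 244.0], [404.0, 251.0], [402.0, 251.0]]
top red 4.5 ((401.00006103515625, 225.00003051757812), (5.656853675842285, 2.8284268379211426), 45.0) [[398.0, 224.0], [400.0, 222.0], [404.0, 226.0], [402.0, 228.0]]
top red 337.5 ((54.884613037109375, 246.57691955566406), (45.20806884765625, 32.4499626159668), 56.30992889404297) [[28.799999237060547, 236.8000030517578], [55.79999923706055, 218.8000030517578], [80.9000015258789, 256.3999938964844], [53.900001525878906, 274.3999938964844]]
top blue 0.0 ((335.0, 223.5), (1.0, 0.0), -90.0) [[335.0, 224.0], [335.0, 224.0], [335.0, 223.0], [335.0, 223.0]]
top blue 0.0 ((336.0, 220.0), (0.0, 0.0), 0.0) [[336.0, 220.0], [336.0, 220.0], [336.0, 220.0], [336.0, 220.0]]
top blue 0.0 ((352.0, 219.0), (0.0, 0.0), 0.0) [[352.0, 219.0], [352.0, 219.0], [352.0, 219.0], [352.0, 219.0]]
side red 37.5 ((164.35240173339844, 164.11642456054688), (29.956619262695312, 3.465301752090454), 65.77225494384766) [[156.60000610351562, 151.1999969482422], [159.8000030517578, 149.6999969482422], [172.10
[... 353 characters left out ...]
7, 192.70001220703125), (12.521980285644531, 28.174455642700195), 63.43495178222656) [[195.1999969482422, 193.39999389648438], [220.39999389648438, 180.8000030517578], [226.0, 192.0], [200.8000030517578, 204.60000610351562]]
side blue 0.0 ((155.0, 158.0), (0.0, 0.0), 0.0) [[155.0, 158.0], [155.0, 158.0], [155.0, 158.0], [155.0, 158.0]]
side blue 0.0 ((161.5, 150.0), (1.0, 0.0), 180.0) [[162.0, 150.0], [162.0, 150.0], [161.0, 150.0], [161.0, 150.0]]
side blue 784.5 ((333.88507080078125, 298.2536926269531), (18.486135482788086, 48.994300842285156), 64.98310089111328) [[307.79998779296875, 300.20001220703125], [352.20001220703125, 279.5], [360.0, 296.29998779296875], [315.6000061035156, 317.0]]
```

View pics/ruby_crop.png

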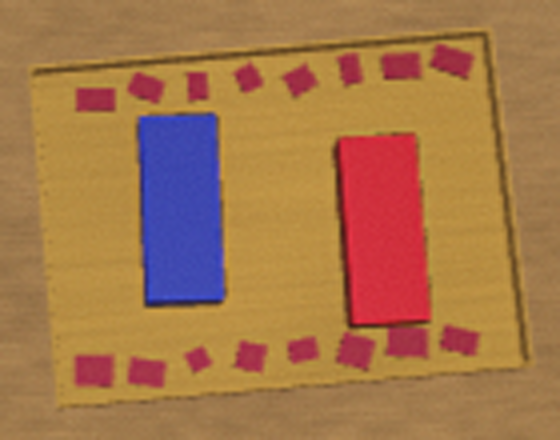

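View pics/easel_top.png

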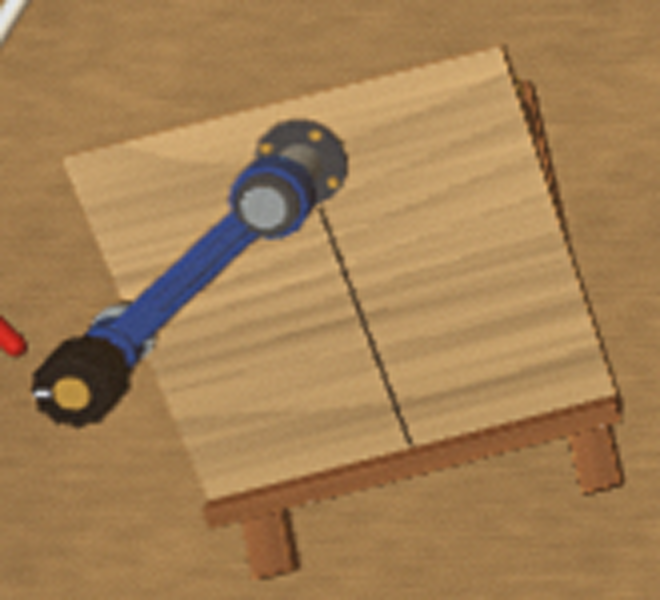

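View pics/easel_side.png

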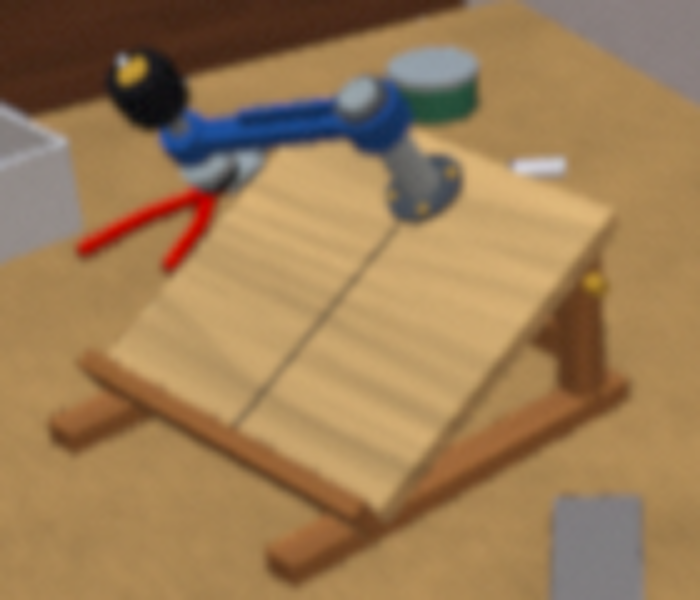

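The crop confirms the bright red block with corners at about (384.5,225), (403.5,223.5), (407.5,270) and (387.5,271.5). The offcuts are duller and flat. Next I'll work out the tray, ruby, blue and board poses.

```bash
python3 - <<'E'
from h import *
from scipy.optimize import least_squares
t=np.load("top0.npy",allow_pickle=True).item(); s=np.load("side0.npy",allow_pickle=True).item()
# slabs by mask in top
h=cv2.cvtColor(t["image"],cv2.COLOR_RGB2HSV).astype(int)
def seg(d,lo,hi,box,smin=120):
    h=cv2.cvtColor(d["image"],cv2.COLOR_RGB2HSV).astype(int); H=(h[...,0]+20)%180
    m=(H>=(lo+20)%180)&(H<=(hi+20)%180)&(h[...,1]>smin); k=np.zeros_like(m);k[box[1]:box[3],box[0]:box[2]]=1
    return (m&k).astype(np.uint8)
for nm,px in(("red",(394,247)),("blue",(345,242))): print(nm,h[px[1],px[0]])
for nm,lo,hi,box in(("red",172,4,(378,219,412,274)),("blue",108,128,(325,210,365,275))):
    m=seg(t,lo,hi,box); c=max(cv2.findContours(m,0,1)[0],key=cv2.contourArea)
    P=onplane(t,c.reshape(-1,2),[0,0,1],28)[:,:2].astype(np.float32)
    r=cv2.minAreaRect(P); print(nm,r,cv2.contourArea(c))
T=lambda x,y:((x+.5)/4-.5+75,(y+.5)/4-.5+170)
S=lambda x,y:((x+.5)/5-.5+180,(y+.5)/5-.5+145)
# (board xyz or 'X' for unknown), top px, side px
obs=[((130,0,92),'t',T(264,208)),((130,0,92),'s',S(362,97)),((130,0,6),'t',T(303,162)),((130,0,6),'s',S(425,189)),
(('X',130,0),'t',T(63,158)),(('X',-130,0),'t',T(503,46)),(('X',-130,0),'s',S(612,212)),
((-60,130,14),'t',T(207,500)),((-60,-130,14),'t',T(618,395)),((-60,130,14),'s',S(92,350)),
((-60,0,0),'s',S(235,428)),((-60,0,14),'t',T(411,445))]
def frame(p):
    y=p[3]; a=np.radians(30)
    Rm=R.from_euler('z',y).as_matrix()@np.array([[np.cos(a),0,-np.sin(a)],[0,1,0],[np.sin(a),0,np.cos(a)]])
    return Rm,p[:3]
def res(p):
    Rm,o=frame(p); out=[]
    for b,c,px in obs:
        b=np.array([p[4] if v=='X' else v for v in b],float)
        q=proj(t if c=='t' else s,Rm@b+o)[0]; out+=list(q-px)
    return np.array(out)
f=least_squares(res,[500,400,100,0.3,180],loss='soft_l1'); print(f.x); 
for o_,r in zip(obs,res(f.x).reshape(-1,2)): print(o_[0],o_[1],r.round(2))
np.save("board.npy",f.x)
E
```

```text
red [177 198 207]
blue [118 160 178]
red ((495.81976318359375, -327.5438232421875), (126.63115692138672, 50.25363540649414), 1.7326103448867798) 881.5
blue ((515.579345703125, -201.3720703125), (118.13475799560547, 48.65117645263672), 0.593244731426239) 838.5
[477.457399   227.34454186  60.77186483  -6.0424153  164.40694472]
(130, 0, 92) t [ 0.48 -0.81]
(130, 0, 92) s [ 0.25 -0.25]
(130, 0, 6) t [-0.28 -0.21]
(130, 0, 6) s [ 0.63 -0.26]
('X', 130, 0) t [-0.21  0.6 ]
('X', -130, 0) t [-0.18 -0.1 ]
('X', -130, 0) s [1.34 0.22]
(-60, 130, 14) t [-0.76  2.05]
(-60, -130, 14) t [-0.3   0.78]
(-60, 130, 14) s [ 0.72 -0.24]
(-60, 0, 0) s [0.8 1. ]
(-60, 0, 14) t [-0.03  2.01]
```

```bash
cat > board.py <<'E'
from h import *
from scipy.optimize import least_squares
t=np.load("top0.npy",allow_pickle=True).item(); s=np.load("side0.npy",allow_pickle=True).item()
T=lambda x,y:((x+.5)/4-.5+75,(y+.5)/4-.5+170)
S=lambda x,y:((x+.5)/5-.5+180,(y+.5)/5-.5+145)
obs=[((130,0,92),'t',T(264,208)),((130,0,92),'s',S(362,97)),((130,0,6),'t',T(303,162)),((130,0,6),'s',S(425,189)),
(('X',130,0),'t',T(63,158)),(('X',-130,0),'t',T(503,46)),(('X',-130,0),'s',S(612,212)),
((-60,130,0),'t',T(207,500)),((-60,-130,0),'t',T(618,395)),((-60,130,14),'s',S(92,350)),
(('L',0,0),'s',S(235,428)),(('M',0,0),'s',S(398,226)),((-60,0,0),'t',T(411,444)),(('N',0,0),'t',T(320,210))]
def frame(p):
    a=np.radians(30)
    return R.from_euler('z',p[3]).as_matrix()@np.array([[np.cos(a),0,-np.sin(a)],[0,1,0],[np.sin(a),0,np.cos(a)]]),p[:3]
def res(p):
    Rm,o=frame(p); out=[]; u=dict(X=p[4],L=p[5],M=p[6],N=p[7])
    for b,c,px in obs:
        b=np.array([u.get(v,v) for v in b],float)
        out+=list(proj(t if c=='t' else s,Rm@b+o)[0]-px)
    return np.array(out)
if __name__=="__main__":
    f=least_squares(res,[477,227,61,.24,164,-50,100,90],loss='soft_l1'); print(f.x.round(3))
    for o_,r in zip(obs,res(f.x).reshape(-1,2)): print(o_[0],o_[1],r.round(2))
    np.save("board.npy",f.x)
    Rm,o=frame(f.x)
    for n,d,box,k in(("t",t,(75,170,240,320),4),("s",s,(180,145,320,265),5)):
        im=cv2.resize(d["image"][box[1]:box[3],box[0]:box[2]],None,fx=k,fy=k,interpolation=cv2.INTER_CUBIC)
        def P(*b): q=proj(d,Rm@np.array(b,float)+o)[0]; return tuple(int(v) for v in ((q-np.array(box[:2])+.5)*k-.5).round())
        for a,b in (((-60,0,0),(130,0,0)),((-60,130,0),(f.x[4],130,0)),((-60,-130,0),(f.x[4],-130,0)),((-60,-130,0),(-60,130,0)),((f.x[4],-130,0),(f.x[4],130,0)),((-60,-130,14),(-60,130,14)),((-74,-130,14),(-74,130,14)),((130,0,0),(130,0,92))):
            cv2.line(im,P(*a),P(*b),(0,255,0),1)
        for q in np.linspace(.9,1.25,8): cv2.circle(im,P(130-130*np.cos(q),130*np.sin(q),132),2,(255,0,255),-1)
        save("ov_"+n,im)
E
python3 board.py
```

```text
[ 4.75478e+02  2.28317e+02  6.12710e+01  2.31000e-01  1.65828e+02
 -5.78420e+01  1.01441e+02  9.95510e+01]
(130, 0, 92) t [ 0.2  -0.02]
(130, 0, 92) s [-0.38 -0.3 ]
(130, 0, 6) t [-0.36  0.46]
(130, 0, 6) s [ 0.13 -0.25]
('X', 130, 0) t [-0.54  0.14]
('X', -130, 0) t [-0.16  0.45]
('X', -130, 0) s [0.91 0.05]
(-60, 130, 0) t [-0.03 -0.15]
(-60, -130, 0) t [-0.48 -0.1 ]
(-60, 130, 14) s [ 0.21 -0.53]
('L', 0, 0) s [0.37 0.3 ]
('M', 0, 0) s [0.69 0.53]
(-60, 0, 0) t [0.24 0.72]
('N', 0, 0) t [ 0.53 -0.18]
```

View pics/ov_t.png

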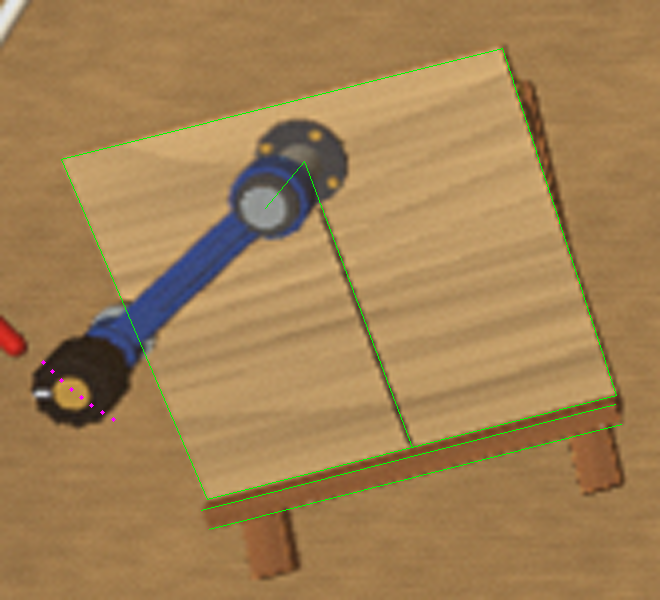

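View pics/ov_s.png

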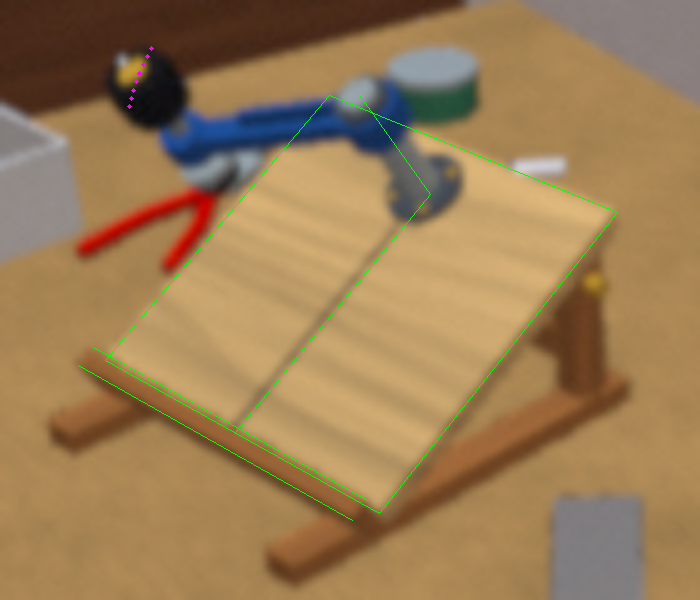

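Both overlays match the board to about 1 px. Now I'll get the exact ruby pose, the knob angle and the tool targets.

```bash
python3 - <<'E'
from h import *
from board import frame
t=np.load("top0.npy",allow_pickle=True).item(); s=np.load("side0.npy",allow_pickle=True).item()
Rm,o=frame(np.load("board.npy"))
C=lambda c:[((x+.5)/4-.5+300,(y+.5)/4-.5+190) for x,y in c]
P=onplane(t,C([(338,139),(415,134),(430,320),(351,325)]),[0,0,1],28); print("ruby corners",P.round(1),P.mean(0))
print("sides",[np.linalg.norm(P[i]-P[(i+1)%4]).round(1) for i in range(4)])
d=(P[0]+P[1]-P[2]-P[3]); print("yaw",np.arctan2(d[1],d[0]))
# tray rim z18
Q=onplane(t,C([(32,68),(488,31),(528,363),(60,406)]),[0,0,1],18); print("tray",Q.mean(0),[np.linalg.norm(Q[i]-Q[(i+1)%4]).round(1) for i in range(4)])
# side check ruby
h=cv2.cvtColor(s["image"],cv2.COLOR_RGB2HSV).astype(int)
Hh=(h[...,0]+20)%180; m=((Hh>8)&(Hh<26)&(h[...,1]>150)).astype(np.uint8); k=np.zeros_like(m);k[310:352,330:392]=1; m*=k
c=max(cv2.findContours(m,0,1)[0],key=cv2.contourArea); M=cv2.moments(c); print("side red centroid",M["m10"]/M["m00"],M["m01"]/M["m00"],"pred mid",proj(s,[[*P.mean(0)[:2],15]]))
# knob: gold disc centre, knob top at z ~132
T=lambda x,y:((x+.5)/4-.5+75,(y+.5)/4-.5+170)
S=lambda x,y:((x+.5)/5-.5+180,(y+.5)/5-.5+145)
k=tri(t,[T(72,393)],s,[S(132,70)])[0]; b=Rm.T@(k[:3]-o); print("knob gold",k,"board",b, np.arctan2(b[1],130-b[0]), np.hypot(b[1],130-b[0]))
st=env.state(); Rt=R.from_euler('xyz',st["tcp_rot"]).as_matrix(); print(Rt.round(3)); print("board R",Rm.round(4).tolist())
E
```

```text
ruby corners [[ 557.7 -302.1   28. ]
 [ 559.8 -351.    28. ]
 [ 441.5 -354.3   28. ]
 [ 439.6 -304.9   28. ]] [ 499.64363253 -328.1042206    28.        ]
sides [np.float64(49.0), np.float64(118.3), np.float64(49.4), np.float64(118.2)]
yaw 0.025638369123855885
tray [ 511.79724425 -262.89383424   18.        ] [np.float64(295.0), np.float64(214.7), np.float64(294.2), np.float64(217.1)]
side red centroid 360.6987620357634 331.9440623567171 pred mid [[361.60461404 331.86210295]]
knob gold [441.00659344 337.90070531 214.60704425   2.20281146] board [ 69.32650531 114.5641419  137.03119964] 1.0837478629878352 129.63878881907235
[[-0.     0.295  0.955]
 [-0.001  0.955 -0.295]
 [-1.    -0.001 -0.   ]]
board R [[0.843, -0.2289, -0.4867], [0.1982, 0.9735, -0.1144], [0.5, 0.0, 0.866]]
```

>>> jog_arm(deltas=[-5,-36,50,0,0,0,1,-5,-36,50,0,0,0,1,-5,-36,50,0,0,0,1,-5,-36,50,0,0,0,1,-5,-36,50,0,0,0,1,-5,-36,50,0,0,0,1,-5,-36,50,0,0,0,1,-5,-36,50,0,0,0,1,-5,-36,50,0,0,0,1,-5,-36,50,0,0,0,1])

```text
t: 1.35
eef_pos: [559.9, 100.6, 452.9]
tcp_rot: [-2.036, 1.567, -2.329]
ft_force: [0.9, 0.5, -0.1]
opening: 1.004
```

```bash
cat >> h.py <<'E'
def frame_tool(approach,jaw):
    x=np.array(approach,float);x/=np.linalg.norm(x); y=np.array(jaw,float); y-=x*(x@y); y/=np.linalg.norm(y)
    return np.c_[x,y,np.cross(x,y)]
def togo(Rt,pt,pr=True):
    st=env.state(); Rc=R.from_euler('xyz',st["tcp_rot"]).as_matrix()
    d=Rc.T@(np.array(pt)-st["eef_pos"]); w=R.from_matrix(Rc.T@Rt).as_rotvec()
    d2=np.array(Rt).T@(np.array(pt)-st["eef_pos"])
    print("t %.2f pos"%st["t"],st["eef_pos"].round(1),"J",st["joints"].round(2),"op %.3f"%st["opening"],"F",st["ft_force"].round(1),"M",st["moment"].round(2))
    print("  shift(now axes)",d.round(2),"turn",w.round(4),"shift(after turn)",d2.round(2))
RUBY=np.array([499.6,-328.1]); YAW=0.0256
def ruby_pose(z,off=-8):
    u=np.array([np.cos(YAW),np.sin(YAW)]); g=RUBY+off*u
    return frame_tool([0,0,-1],[-u[1],u[0],0]),np.array([*g,z+171])
def board_pose(bx,by,bz,q=0):
    """grasp point at board coords; tool turned with arm angle q (about board z)"""
    from board import frame
    Rm,o=frame(np.load("board.npy"))
    return Rm@R.from_euler('z',q).as_matrix()@np.c_[[0,0,-1],[0,1,0],[1,0,0]],o+Rm@np.array([bx,by,bz+171.])
E
python3 -c "
from h import *
togo(*ruby_pose(130))"
```

```text
t 1.35 pos [559.9 100.6 452.9] J [ 0.06  0.36  1.63 -0.    1.14 -1.21] op 1.004 F [ 0.9  0.5 -0.1] M [ 0.03 -0.02 -0.02]
  shift(now axes) [ 153.39 -429.82   58.9 ] turn [-0.3188 -0.0024  0.0033] shift(after turn) [ 151.95 -427.05  -79.22]
```

>>> jog_arm(deltas=[0,0,0,-0.159,-0.001,0.002,1,0,0,0,-0.159,-0.001,0.002,1,19,-53.4,-9.9,0,0,0,1,19,-53.4,-9.9,0,0,0,1,19,-53.4,-9.9,0,0,0,1,19,-53.4,-9.9,0,0,0,1,19,-53.4,-9.9,0,0,0,1,19,-53.4,-9.9,0,0,0,1,19,-53.4,-9.9,0,0,0,1,19,-53.4,-9.9,0,0,0,1])

```text
t: 2.6
eef_pos: [494.4, -343.2, 294.6]
tcp_rot: [1.449, 1.569, 1.484]
ft_force: [0.1, -0.4, -0.6]
opening: 0.998
```

```bash
python3 -c "
from h import *
togo(*ruby_pose(60));togo(*ruby_pose(26))
d=cam('side'); save('s1',cv2.resize(d['image'][150:400,200:500],None,fx=2.5,fy=2.4))"
```

```text
t 2.60 pos [ 494.4 -343.2  294.6] J [-0.72  0.59  1.73  0.    0.83 -2.32] op 0.998 F [ 0.1 -0.4 -0.6] M [ 0.06 -0.    0.01]
  shift(now axes) [63.63 14.87 -2.24] turn [ 0.0097  0.0002 -0.0014] shift(after turn) [63.61 14.93 -2.37]
t 2.60 pos [ 494.4 -343.2  294.6] J [-0.72  0.59  1.73  0.    0.83 -2.32] op 0.998 F [ 0.1 -0.4 -0.6] M [ 0.06 -0.    0.01]
  shift(now axes) [97.63 14.82 -2.24] turn [ 0.0097  0.0002 -0.0014] shift(after turn) [97.61 14.93 -2.37]
```

View pics/s1.png

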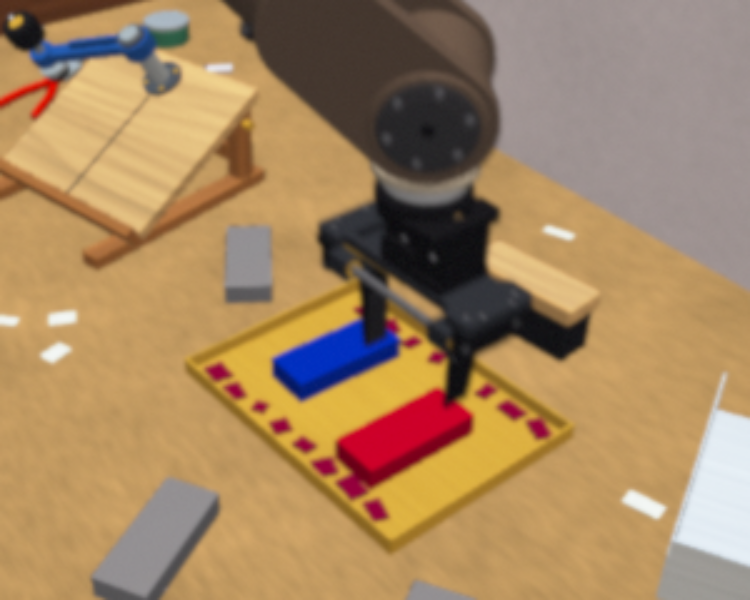

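The gripper is above the ruby at about (405,430) in the crop, with its jaws across the slab's width. I'll correct the sideways offset and go down.

>>> jog_arm(deltas=[15,14.9,-2.3,0.0097,0,-0.0014,1,15,0,0,0,0,0,1,15,0,0,0,0,0,1])

```text
t: 3.02
eef_pos: [489.6, -335.7, 244.8]
tcp_rot: [-2.888, 1.57, -2.868]
ft_force: [-0.8, -0.2, -0.1]
opening: 0.999
```

```bash
python3 -c "
from h import *
togo(*ruby_pose(26))
d=cam('side'); save('s2',cv2.resize(d['image'][220:400,260:460],None,fx=4,fy=3.3))
d=cam('top'); save('t2',cv2.resize(d['image'][190:310,300:460],None,fx=5,fy=5))"
```

```text
t 3.02 pos [ 489.6 -335.7  244.8] J [-0.71  0.65  1.78 -0.    0.72 -2.3 ] op 0.999 F [-0.8 -0.2 -0.1] M [ 0.05 -0.02 -0.06]
  shift(now axes) [47.78  7.33  2.21] turn [-0.0058 -0.0012  0.0003] shift(after turn) [47.78  7.3   2.2 ]
```

View pics/s2.png

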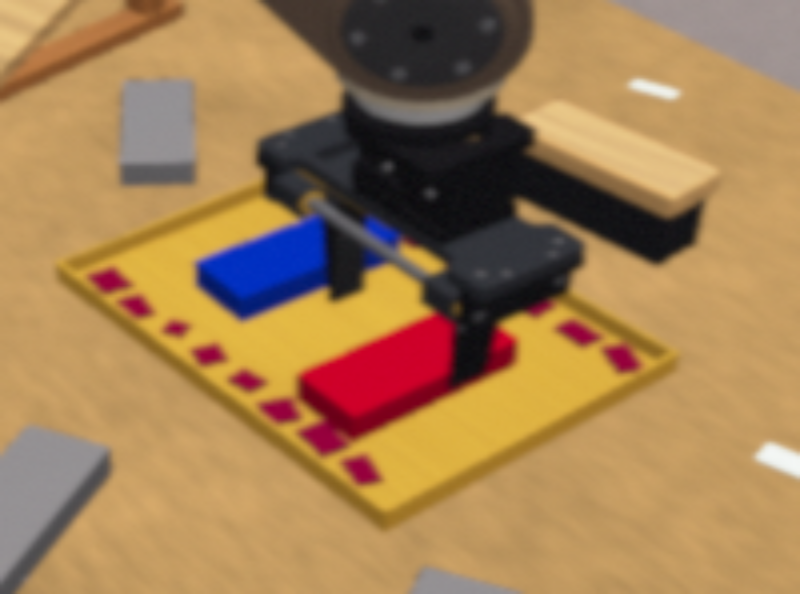

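View pics/t2.png

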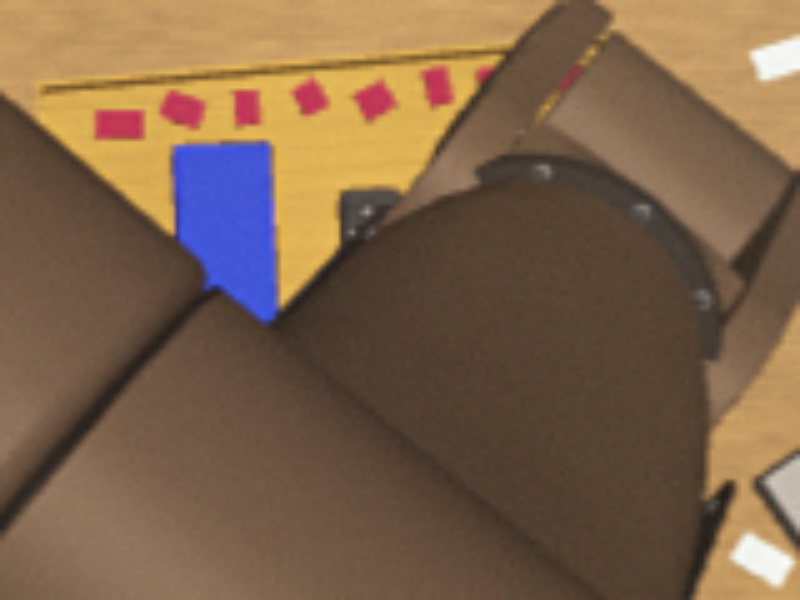

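The fingers are at about (345,265) and (472,345) in the crop, on either side of the red slab but 7 mm off-centre. I'll correct that and then lower.

>>> jog_arm(deltas=[5,7.3,2.2,-0.006,-0.001,0,1,0,0.5,0,0,0,0,1,0,0,0,0,0,0,1])

```text
t: 3.5
eef_pos: [492.2, -326.6, 239.4]
tcp_rot: [2.602, 1.569, 2.63]
ft_force: [0.1, 0.5, 1.3]
opening: 1.004
```

```bash
python3 -c "
from h import *
togo(*ruby_pose(26))"
```

```text
t 3.50 pos [ 492.2 -326.6  239.4] J [-0.7   0.65  1.79 -0.    0.7  -2.3 ] op 1.004 F [0.1 0.5 1.3] M [-0.03  0.01 -0.03]
  shift(now axes) [42.42 -1.73 -0.64] turn [ 0.002  -0.0012 -0.0007] shift(after turn) [42.42 -1.7  -0.68]
```

>>> jog_arm(deltas=[15,-1.5,-0.6,0.002,0,0,1,15,0,0,0,0,0,1,10,0,0,0,0,0,1,0,0,0,0,0,0,1])

```text
t: 4.0
eef_pos: [491.5, -328.3, 196.3]
tcp_rot: [2.584, 1.569, 2.609]
ft_force: [0.5, 0.4, -0.3]
opening: 1.0
```

```bash
python3 -c "
from h import *
togo(*ruby_pose(26))"
```

```text
t 4.00 pos [ 491.5 -328.3  196.3] J [-0.7   0.72  1.81 -0.    0.62 -2.3 ] op 1.000 F [ 0.5  0.4 -0.3] M [0.03 0.02 0.  ]
  shift(now axes) [-0.69 -0.04  0.13] turn [-0.0003 -0.0014 -0.0009] shift(after turn) [-0.69 -0.04  0.13]
```

>>> jog_arm(deltas=[0,0,0,0,0,0,0.5,0,0,0,0,0,0,0.4,0,0,0,0,0,0,0.3,0,0,0,0,0,0,0,0,0,0,0,0,0,0])

```text
t: 4.62
eef_pos: [491.7, -328.5, 197.3]
tcp_rot: [-1.609, 1.57, -1.584]
ft_force: [-0.5, -1.1, -0.3]
opening: 0.531
```

```bash
python3 -c "
from h import *
togo(*ruby_pose(26)); togo(*board_pose(-8,0,130))"
```

```text
t 4.62 pos [ 491.7 -328.5  197.3] J [-0.7   0.72  1.81 -0.    0.62 -2.3 ] op 0.531 F [-0.5 -1.1 -0.3] M [-0.24 -0.01 -0.01]
  shift(now axes) [ 0.3   0.24 -0.06] turn [-0.0003 -0.      0.0005] shift(after turn) [ 0.3   0.24 -0.06]
t 4.62 pos [ 491.7 -328.5  197.3] J [-0.7   0.72  1.81 -0.    0.62 -2.3 ] op 0.531 F [-0.5 -1.1 -0.3] M [-0.24 -0.01 -0.01]
  shift(now axes) [-120.89  524.9  -156.21] turn [-0.2008 -0.5218  0.0543] shift(after turn) [-127.35  545.79   20.71]
```

Gripped at 0.531 (≈50 mm). Lifting.

>>> jog_arm(deltas=[-10,0,0,0,0,0,0,-30,0,0,0,0,0,0,-40,0,0,0,0,0,0,-45,0,0,0,0,0,0,-45,0,0,0,0,0,0,0,0,0,0,0,0,0])

```text
t: 5.38
eef_pos: [491.1, -327.9, 372.9]
tcp_rot: [2.475, 1.566, 2.5]
ft_force: [0.4, -0.1, -4.7]
opening: 0.525
```

```bash
python3 -c "
from h import *
togo(*board_pose(-8,0,130))
d=cam('side'); save('s3',cv2.resize(d['image'][100:400,200:500],None,fx=2,fy=2))"
```

```text
t 5.38 pos [ 491.1 -327.9  372.9] J [-0.7   0.48  1.68 -0.    0.99 -2.3 ] op 0.525 F [ 0.4 -0.1 -4.7] M [ 0.07 -0.02 -0.04]
  shift(now axes) [  57.15  524.12 -155.4 ] turn [-0.2018 -0.5253  0.0505] shift(after turn) [ 24.93 545.02 -66.7 ]
```

View pics/s3.png

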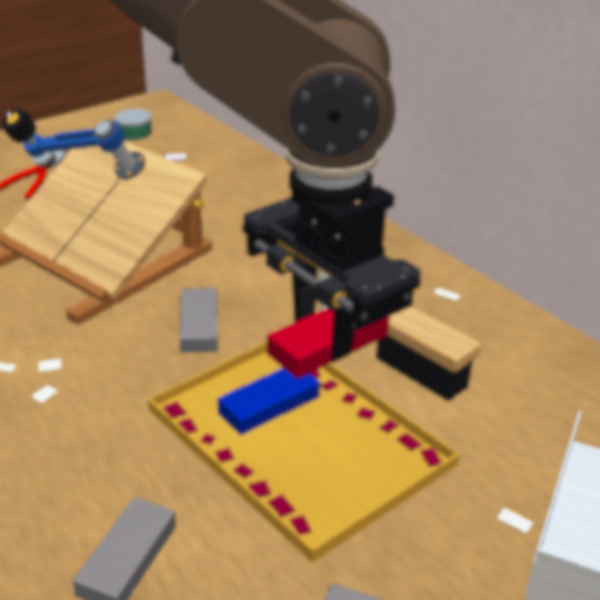

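The ruby is held level at about (325,340) in the crop and is clear of the tray. Next I'll tilt it to the board's slope, then carry it across.

>>> jog_arm(deltas=[0,0,0,-0.05,-0.131,0.0126,0,0,0,0,-0.05,-0.131,0.0126,0,0,0,0,-0.05,-0.131,0.0126,0,0,0,0,-0.05,-0.131,0.0126,0,0,0,0,0,0,0,0])

```text
t: 6.05
eef_pos: [537.0, -295.0, 394.4]
tcp_rot: [0.017, 1.135, 0.176]
ft_force: [0.1, -0.2, -4.4]
opening: 0.522
```

```bash
python3 -c "
from h import *
togo(*board_pose(-8,0,130))"
```

```text
t 6.05 pos [ 537.  -295.   394.4] J [-0.65  0.45  1.68  0.47  0.76 -2.68] op 0.522 F [ 0.1 -0.2 -4.4] M [-0.04  0.64 -0.01]
  shift(now axes) [  16.19  514.91 -155.16] turn [-0.0653 -0.0879  0.0259] shift(after turn) [  17.42  523.56 -122.72]
```

>>> jog_arm(deltas=[1.5,51,-15,0,0,0,0,1.5,51,-15,0,0,0,0,1.5,51,-15,0,0,0,0,1.5,51,-15,0,0,0,0,1.5,51,-15,0,0,0,0,1.5,51,-15,0,0,0,0])

```text
t: 6.8
eef_pos: [403.6, 0.1, 340.3]
tcp_rot: [0.04, 1.158, 0.192]
ft_force: [0.6, 1.8, -5.0]
opening: 0.523
```

```bash
python3 -c "
from h import *
togo(*board_pose(-8,0,130))"
```

```text
t 6.80 pos [4.036e+02 1.000e-01 3.403e+02] J [-0.19  0.25  2.23  0.51  0.32 -2.37] op 0.523 F [ 0.6  1.8 -5. ] M [0.   0.53 0.07]
  shift(now axes) [  3.15 202.06 -56.75] turn [-0.0749 -0.1101  0.0198] shift(after turn) [  1.77 205.7  -41.73]
```

```bash
cat > kin.py <<'E'
from h import *
from scipy.optimize import least_squares
D=[([1.165382,.491557,1.559440,0,1.091726,-.105624],[184.555,597.096,404.166]),
([.06,.36,1.63,0,1.14,-1.21],[559.9,100.6,452.9]),([-.72,.59,1.73,0,.83,-2.32],[494.4,-343.2,294.6]),
([-.7,.72,1.81,0,.62,-2.3],[491.5,-328.3,196.3]),([-.7,.48,1.68,0,.99,-2.3],[491.1,-327.9,372.9]),
([-.65,.45,1.68,.47,.76,-2.68],[537,-295,394.4])]
E=lambda ax,a:R.from_euler(ax,a).as_matrix()
def fk(j,p):
    r0,h,a2,a3,b3,L=p
    A=E('z',j[0])@E('y',j[1]); B=A@E('y',j[2]-np.pi/2)  # forearm x-axis
    C=B@E('x',j[3])@E('y',j[4])
    pos=E('z',j[0])@[r0,0,h]+A@[0,0,a2]+B@[a3,0,b3]+C@[L,0,0]
    return pos,C@E('x',j[5])
if __name__=="__main__":
    st=env.state(); print(R.from_euler('xyz',st["tcp_rot"]).as_matrix().round(3)); print(fk(st["joints"],[0,400,450,450,0,100])[1].round(3))
    D.append((st["joints"],st["eef_pos"])); w=[5]+[1]*5+[5]
    f=least_squares(lambda p:np.concatenate([k*(fk(j,p)[0]-x) for k,(j,x) in zip(w,D)]+[0.01*np.array([p[0],p[4]])]),[0,400,450,450,0,100])
    print(f.x.round(1)); print([np.round(fk(j,f.x)[0]-x,1) for j,x in D]); np.save("kin.npy",f.x)
E
python3 kin.py
```

```text
[[ 0.394 -0.155  0.906]
 [ 0.077  0.988  0.135]
 [-0.916  0.016  0.401]]
[[ 0.394 -0.906 -0.155]
 [ 0.077 -0.135  0.988]
 [-0.916 -0.401  0.016]]
[-228.8  467.6  801.3  588.  -108.2  403.5]
[array([ 60.2, -26.8,  -1.2]), array([ -9.6, -67.5,  23. ]), array([-65.5, -33. , -44.4]), array([-74.5, -23. , -73.3]), array([-57.7, -37.1, -14.8]), array([ 78.3, -14.7,  25.8]), array([ -1.2, -17.3,   4.6])]
```

```bash
sed -i 's/r0,h,a2,a3,b3,L=p/r0,h,a2,a3,b3,L,d=p/; s/\[r0,0,h\]/[r0,d,h]/; s/@E(.x.,j\[5\])$/@E("x",j[5]+np.pi\/2)/; s/\[0,400,450,450,0,100\])\[1\]/[0,400,450,450,0,100,0])[1]/; s/\[0,400,450,450,0,100\])$/[0,400,450,450,0,100,66])/' kin.py; sed -i 's/0.01\*np/0.001*np/' kin.py; python3 kin.py
cat >> kin.py <<'E'
lo=np.array([-3.1,-.84,.05,-1.13,.06,-2.69]); hi=np.array([3.1,2.19,2.79,4.28,2.93,2.69])
def ik(Rt,pt,j0):
    p=np.load("kin.npy")
    def f(j):
        x,C=fk(j,p); return np.r_[(x-pt)/100,R.from_matrix(C.T@Rt).as_rotvec()]
    s=least_squares(f,np.clip(j0,lo+.01,hi-.01),bounds=(lo,hi)); return s.x,np.abs(s.fun).max()
E
python3 - <<'E'
from kin import *
j=env.state()["joints"]; print(j.round(2))
for by in(-150,-100,-50,0):
  for bz in (130,):
    j,e=ik(*board_pose(-8,by,bz),j); print(by,bz,j.round(2),round(e,4))
for bz in (100,70,40,22):
    j,e=ik(*board_pose(-8,0,bz),j); print(bz,j.round(2),round(e,4))
E
```

```text
[[ 0.394 -0.155  0.906]
 [ 0.077  0.988  0.135]
 [-0.916  0.016  0.401]]
[[ 0.394 -0.155  0.906]
 [ 0.077  0.988  0.135]
 [-0.916  0.016  0.401]]
[  3.6 196.8 583.3 409.2 -43.8  79.2  66.1]
[array([-0.2,  0.1, -0.2]), array([ 1. , -0.7,  4.1]), array([-1.8, -0.9, -3. ]), array([-0.2,  0.9, -0.3]), array([ 1.3, -0.4, -1.7]), array([-1.4,  1.9,  1.8]), array([ 0. , -0.2,  0.1])]
[-0.19  0.25  2.23  0.51  0.32 -2.37]
-150 130 [-0.08  0.24  2.35  0.86  0.14 -2.69] 0.0619
-100 130 [ 0.07  0.24  2.37  0.98  0.08 -2.69] 0.029
-50 130 [ 0.22  0.25  2.35  0.21  0.06 -1.79] 0.0396
0 130 [ 0.38  0.27  2.33 -1.13  0.08 -0.32] 0.0071
100 [ 0.37  0.34  2.32 -1.13  0.06 -0.32] 0.0607
70 [ 0.36  0.41  2.3  -1.13  0.06 -0.32] 0.1124
40 [ 0.36  0.48  2.27 -1.13  0.06 -0.32] 0.1587
22 [ 0.36  0.52  2.26 -1.13  0.06 -0.32] 0.1838
```

```bash
python3 - <<'E'
from kin import *
X=E('x',np.pi)
for nm,args in [("place8",(8,0,b)) for b in(130,100,60,22)]:
    Rt,pt=board_pose(*args)
    for fl in(0,1):
        best=None
        for j4 in(0,.8,1.6,2.4,3.1,3.8):
            for j6 in(-1.8,0,1.8):
                j,e=ik(Rt@X if fl else Rt,pt,[.4,.3,2.3,j4,.3,j6])
                if e<1e-4 and (best is None or min(j-lo)>0): best=j
        print(nm,args,"flip",fl,None if best is None else best.round(2))
for q in(1.08,.8,.5,.25,0):
    for bz in(121,160) :
      Rt,pt=board_pose(130-130*np.cos(q),130*np.sin(q),bz,q)
      for fl in(0,1):
        S=set()
        for j4 in(0,.8,1.6,2.4,3.1,3.8):
            for j6 in(-1.8,0,1.8):
                j,e=ik(Rt@X if fl else Rt,pt,[.4,.3,2.3,j4,.3,j6])
                if e<1e-4: S.add(tuple(j.round(2)))
        print("knob q",q,bz,"flip",fl,[tuple(float(v) for v in x) for x in S])
E
```

```text
place8 (8, 0, 130) flip 0 [ 0.37  0.26  2.29 -0.82  0.1  -0.63]
place8 (8, 0, 130) flip 1 [ 0.37  0.26  2.29 -0.82  0.1   2.51]
place8 (8, 0, 100) flip 0 None
place8 (8, 0, 100) flip 1 None
place8 (8, 0, 60) flip 0 [0.36 0.44 2.28 3.71 0.12 1.11]
place8 (8, 0, 60) flip 1 [ 0.36  0.44  2.28  3.71  0.12 -2.03]
place8 (8, 0, 22) flip 0 [0.35 0.53 2.26 3.48 0.18 1.34]
place8 (8, 0, 22) flip 1 [ 0.35  0.53  2.26  3.48  0.18 -1.8 ]
knob q 1.08 121 flip 0 [(0.61, 0.34, 2.05, -0.64, 0.32, -1.7)]
knob q 1.08 121 flip 1 [(0.61, 0.34, 2.05, -0.64, 0.32, 1.44)]
knob q 1.08 160 flip 0 [(0.63, 0.27, 2.05, -0.54, 0.39, -1.8)]
knob q 1.08 160 flip 1 [(0.63, 0.27, 2.05, -0.54, 0.39, 1.34)]
knob q 0.8 121 flip 0 [(0.59, 0.33, 2.14, -0.78, 0.25, -1.29)]
knob q 0.8 121 flip 1 [(0.59, 0.33, 2.14, -0.78, 0.25, 1.85)]
knob q 0.8 160 flip 0 [(0.61, 0.25, 2.13, -0.61, 0.32, -1.45)]
knob q 0.8 160 flip 1 [(0.61, 0.25, 2.13, -0.61, 0.32, 1.69)]
knob q 0.5 121 flip 0 [(0.53, 0.31, 2.22, -0.97, 0.18, -0.84)]
knob q 0.5 121 flip 1 [(0.53, 0.31, 2.22, -0.97, 0.18, 2.3)]
knob q 0.5 160 flip 0 [(0.55, 0.22, 2.22, -0.68, 0.25, -1.13)]
knob q 0.5 160 flip 1 [(0.55, 0.22, 2.22, -0.68, 0.25, 2.01)]
knob q 0.25 121 flip 0 []
knob q 0.25 121 flip 1 []
knob q 0.25 160 flip 0 [(0.47, 0.2, 2.27, -0.67, 0.19, -0.95)]
knob q 0.25 160 flip 1 [(0.47, 0.2, 2.27, -0.67, 0.19, 2.2)]
knob q 0 121 flip 0 []
knob q 0 121 flip 1 []
knob q 0 160 flip 0 [(0.38, 0.19, 2.31, -0.54, 0.15, -0.91)]
knob q 0 160 flip 1 [(0.38, 0.19, 2.31, -0.54, 0.15, 2.23)]
```

```bash
cat >> kin.py <<'E'
from board import frame
Rm,o=frame(np.load("board.npy"))
XF=E('x',np.pi)
GX,GZ=8.,23.3   # grasp in placed-slab coordinates (slab flipped half turn)
def slab_pose(xe,ze,th,y=0,flip=1):
    """lower under-edge of slab at board (xe,y,ze), slab steeper than board by th"""
    Rs=Rm@E('y',-th)   # raises +x end
    g=o+Rm@np.array([xe,y,ze])+Rs@np.array([60+GX,0,GZ])
    Rt=Rs@np.c_[[0,0,-1],[0,1,0],[1,0,0]]
    if flip: Rt=Rt@XF
    return Rt,g-Rt[:,0]*(-171)*-1
def solve(Rt,pt,seeds=None):
    best=[]
    for j4 in(-.7,0,.8,1.6,2.4,3.1,3.8):
        for j6 in(-1.8,0,1.8):
            j,e=ik(Rt,pt,[.4,.3,2.3,j4,.3,j6])
            if e<1e-4 and not any(np.abs(j-b).max()<.02 for b in best): best.append(j)
    return best
E
python3 - <<'E'
from kin import *
for a in((-56,100,.3),(-56,60,.3),(-56,30,.3),(-56,30,.2),(-56,3,.25),(-56,2,.1),(-56,1,0),(-60,0,0)):
    Rt,pt=slab_pose(*a); print(a,pt.round(0),[x.round(2).tolist() for x in solve(Rt,pt)])
E
```

```text
(-56, 100, 0.3) [286. 184. 302.] [[0.41, 0.3, 2.48, 3.42, 0.47, -1.7]]
(-56, 60, 0.3) [305. 188. 267.] [[0.39, 0.42, 2.48, 3.36, 0.59, -1.64]]
(-56, 30, 0.3) [320. 192. 241.] [[0.39, 0.51, 2.47, 3.33, 0.66, -1.61]]
(-56, 30, 0.2) [338. 196. 250.] [[0.37, 0.47, 2.4, 3.36, 0.46, -1.65]]
(-56, 3, 0.25) [342. 197. 222.] [[0.37, 0.56, 2.42, 3.31, 0.62, -1.61]]
(-56, 2, 0.1) [371. 204. 232.] [[0.36, 0.53, 2.32, 3.37, 0.34, -1.68]]
(-56, 1, 0) [391. 208. 236.] [[0.35, 0.52, 2.26, 3.51, 0.17, -1.83]]
(-60, 0, 0) [388. 208. 234.] [[0.35, 0.53, 2.26, 3.49, 0.18, -1.81]]
```

```bash
cat > path.py <<'E'
from kin import *
p=np.load("kin.npy")
def corners(pos,C):
    # slab in tool frame: x 171-... grasp at 171; underside 23.3 further, along tool z +-60 (offset 8), y +-25
    s=[pos+C@[171+a,b,c] for a in(23.3,-1.7) for b in(-25,25) for c in(68,-52)]
    g=[pos+C@[a,b,c] for a in(112,190) for b in(-90,90) for c in(-37,37)]
    return np.array(s),np.array(g)
def rows(js,show=True):
    """nominal rows between consecutive joint waypoints"""
    out=[]
    for a,b in zip(js[:-1],js[1:]):
        pa,Ca=fk(a,p); pb,Cb=fk(b,p)
        out.append(np.r_[Ca.T@(pb-pa),R.from_matrix(Ca.T@Cb).as_rotvec()])
    return np.array(out)
E
python3 - <<'E'
from path import *
j0=env.state()["joints"]; W=solve(*slab_pose(-56,100,.3))[0]; n=22
js=[j0+(W-j0)*k/n for k in range(n+1)]
for k in range(0,n+1,2):
    pos,C=fk(js[k],p); s,g=corners(pos,C); sb=(s-o)@Rm; gb=(g-o)@Rm
    print(k,pos.round(0),"slab zmin %.0f"%s[:,2].min(),"board: x %.0f..%.0f y %.0f..%.0f z %.0f"%(*[f(sb[:,i]) for i in(0,1) for f in(np.min,np.max)],sb[:,2].min()), "body z %.0f y max %.0f x max %.0f"%(g[:,2].min(),gb[:,1].max(),gb[:,0].max()))
r=rows(js); print(np.linalg.norm(r[:,3:],axis=1).max(),np.linalg.norm(r[:,:3],axis=1).max())
E
```

```text
0 [404.  -0. 340.] slab zmin 141 board: x -41..84 y -239..-180 z 102 body z 150 y max -115 x max 65
2 [397.  29. 335.] slab zmin 135 board: x -41..91 y -210..-120 z 97 body z 131 y max -65 x max 88
4 [389.  56. 331.] slab zmin 136 board: x -34..93 y -181..-68 z 93 body z 120 y max -25 x max 108
6 [381.  81. 328.] slab zmin 144 board: x -23..91 y -152..-25 z 90 body z 116 y max 2 x max 123
8 [373. 104. 325.] slab zmin 155 board: x -9..86 y -124..8 z 88 body z 119 y max 17 x max 133
10 [363. 124. 323.] slab zmin 150 board: x 9..77 y -96..30 z 87 body z 117 y max 20 x max 136
12 [353. 141. 321.] slab zmin 144 board: x 9..80 y -79..51 z 87 body z 118 y max 48 x max 140
14 [342. 155. 318.] slab zmin 138 board: x -5..93 y -67..64 z 88 body z 122 y max 80 x max 143
16 [330. 166. 315.] slab zmin 133 board: x -20..99 y -56..68 z 91 body z 128 y max 101 x max 135
18 [317. 175. 311.] slab zmin 129 board: x -34..95 y -45..61 z 93 body z 135 y max 109 x max 116
20 [302. 180. 307.] slab zmin 125 board: x -48..82 y -35..46 z 97 body z 141 y max 105 x max 85
22 [286. 184. 302.] slab zmin 120 board: x -63..59 y -25..25 z 100 body z 146 y max 90 x max 43
0.14266574118941816 15.287692432717304
```

```bash
python3 - <<'E'
from path import *
j0=env.state()["joints"]; W=solve(*slab_pose(-56,100,.3))[0]
M=j0.copy(); M[3:]=W[3:]; n=20;m=12
js=[j0+(M-j0)*k/n for k in range(n+1)]+[M+(W-M)*k/m for k in range(1,m+1)]
np.save("js.npy",js)
for k in range(0,n+m+1,2):
    pos,C=fk(js[k],p); s,g=corners(pos,C); sb=(s-o)@Rm; gb=(g-o)@Rm
    print(k,pos.round(0),"slab zmin %.0f"%s[:,2].min(),"board: x %.0f..%.0f y %.0f..%.0f z %.0f"%(*[f(sb[:,i]) for i in(0,1) for f in(np.min,np.max)],sb[:,2].min()), "body z %.0f y max %.0f x max %.0f"%(gb[:,2].min(),gb[:,1].max(),gb[:,0].max()))
r=rows(js); print(np.linalg.norm(r[:,3:],axis=1).max(),np.linalg.norm(r[:,:3],axis=1).max())
np.set_printoptions(suppress=True); print(r[:10].round([1,1,1,3,3,3] and 3))
E
```

```text
0 [404.  -0. 340.] slab zmin 141 board: x -41..84 y -239..-180 z 102 body z 108 y max -115 x max 65
2 [407.   6. 343.] slab zmin 144 board: x -26..105 y -244..-148 z 104 body z 108 y max -95 x max 106
4 [413.  10. 347.] slab zmin 156 board: x 0..122 y -248..-127 z 105 body z 104 y max -91 x max 145
6 [419.  13. 352.] slab zmin 175 board: x 35..136 y -251..-119 z 106 body z 100 y max -105 x max 179
8 [425.  13. 357.] slab zmin 201 board: x 75..144 y -253..-127 z 108 body z 97 y max -135 x max 202
10 [431.  11. 363.] slab zmin 207 board: x 93..172 y -266..-137 z 109 body z 95 y max -136 x max 227
12 [437.   6. 368.] slab zmin 212 board: x 97..206 y -285..-156 z 111 body z 97 y max -131 x max 245
14 [441.  -1. 373.] slab zmin 217 board: x 102..226 y -302..-186 z 114 body z 102 y max -137 x max 244
16 [443. -10. 377.] slab zmin 224 board: x 108..230 y -317..-227 z 118 body z 110 y max -158 x max 226
18 [443. -20. 379.] slab zmin 230 board: x 104..227 y -330..-272 z 123 body z 122 y max -191 x max 224
20 [440. -30. 379.] slab zmin 233 board: x 90..215 y -373..-286 z 128 body z 135 y max -
[... 395 characters left out ...]
y max 10 x max 130
30 [320. 160. 312.] slab zmin 135 board: x -27..98 y -74..-13 z 94 body z 106 y max 53 x max 88
32 [286. 184. 302.] slab zmin 120 board: x -63..59 y -25..25 z 100 body z 113 y max 90 x max 43
0.17809401894823385 25.327574431258718
[[-0.086  2.821  2.391  0.172 -0.027  0.038]
 [-0.09   2.957  2.359  0.171 -0.027  0.04 ]
 [-0.094  3.094  2.319  0.171 -0.026  0.042]
 [-0.099  3.231  2.274  0.171 -0.025  0.043]
 [-0.103  3.368  2.221  0.17  -0.024  0.045]
 [-0.107  3.506  2.161  0.17  -0.023  0.047]
 [-0.112  3.643  2.094  0.17  -0.023  0.048]
 [-0.116  3.779  2.021  0.169 -0.021  0.05 ]
 [-0.121  3.913  1.94   0.169 -0.02   0.051]
 [-0.125  4.047  1.853  0.168 -0.019  0.053]]
```

>>> jog_arm(deltas=[-0.1,2.8,2.4,0.172,-0.027,0.038,0,-0.1,3.0,2.4,0.171,-0.027,0.04,0,-0.1,3.1,2.3,0.171,-0.026,0.042,0,-0.1,3.2,2.3,0.171,-0.025,0.043,0,-0.1,3.4,2.2,0.17,-0.024,0.045,0])

```text
t: 7.42
eef_pos: [409.8, 15.3, 341.8]
tcp_rot: [1.122, 0.954, 0.418]
ft_force: [0.9, 0.3, -5.3]
opening: 0.522
```

```bash
python3 -c "
from path import *
js=np.load('js.npy'); st=env.state(); print(st['t'],st['joints'].round(2),st['opening'],[x.round(2).tolist() for x in js[3:6]])
togo(*fk(js[5],p)[::-1])"
```

```text
7.425 [-0.19  0.26  2.24  1.26  0.36 -2.21] 0.5219593923730209 [[-0.19, 0.25, 2.23, 0.94, 0.34, -2.27], [-0.19, 0.25, 2.23, 1.09, 0.35, -2.24], [-0.19, 0.25, 2.23, 1.24, 0.36, -2.21]]
t 7.42 pos [409.8  15.3 341.8] J [-0.19  0.26  2.24  1.26  0.36 -2.21] op 0.522 F [ 0.9  0.3 -5.3] M [-0.3   0.74 -0.02]
  shift(now axes) [-3.72  4.29  7.9 ] turn [-0.0271 -0.016   0.0072] shift(after turn) [-3.56  4.1   8.07]
```

```bash
cat >> path.py <<'E'
def plan(T,n):
    j0=env.state()["joints"]; js=[j0+(np.array(T)-j0)*k/n for k in range(n+1)]
    r=rows(js); print("t %.2f"%env.state()["t"],j0.round(2),"->",np.round(T,2),"max turn %.3f shift %.1f"%(np.linalg.norm(r[:,3:],axis=1).max(),np.linalg.norm(r[:,:3],axis=1).max()))
    for x in r[:10]: print(", ".join("%g"%v for v in np.r_[x[:3].round(1),x[3:].round(3)]))
E
python3 -c "
from path import *
js=np.load('js.npy'); plan(js[20],14)"
```

```text
t 7.42 [-0.19  0.26  2.24  1.26  0.36 -2.21] -> [-0.19  0.25  2.23  3.42  0.47 -1.7 ] max turn 0.189 shift 5.7
-0.4, 4.1, 2.9, 0.18, -0.026, 0.05
-0.3, 4.4, 2.7, 0.18, -0.025, 0.052
-0.3, 4.6, 2.5, 0.179, -0.023, 0.055
-0.3, 4.8, 2.3, 0.179, -0.022, 0.057
-0.3, 5, 2.1, 0.178, -0.02, 0.058
-0.2, 5.2, 1.9, 0.178, -0.018, 0.06
-0.2, 5.4, 1.6, 0.177, -0.016, 0.062
-0.2, 5.5, 1.4, 0.177, -0.014, 0.063
-0.2, 5.6, 1.1, 0.176, -0.012, 0.065
-0.1, 5.6, 0.9, 0.176, -0.01, 0.066
```

>>> jog_arm(deltas=[-0.4,4.1,2.9,0.17,-0.025,0.048,0,-0.3,4.4,2.7,0.17,-0.025,0.05,0,-0.3,4.6,2.5,0.17,-0.023,0.053,0,-0.3,4.8,2.3,0.17,-0.022,0.055,0,-0.3,5,2.1,0.17,-0.02,0.056,0,-0.2,5.2,1.9,0.17,-0.018,0.058,0,-0.2,5.4,1.6,0.17,-0.016,0.06,0,-0.2,5.5,1.4,0.17,-0.014,0.06,0])

```text
t: 8.43
eef_pos: [432.7, 0.5, 356.5]
tcp_rot: [2.328, 0.595, 0.096]
ft_force: [0.6, -0.2, -4.1]
opening: 0.52
```

```bash
python3 -c "
from path import *
js=np.load('js.npy'); plan(js[20],6)"
```

```text
t 8.43 [-0.2   0.27  2.25  2.5   0.41 -1.95] -> [-0.19  0.25  2.23  3.42  0.47 -1.7 ] max turn 0.193 shift 7.1
-0.5, 7.1, -0.4, 0.18, -0.007, 0.068
-0.4, 6.9, -1, 0.18, -0.004, 0.069
-0.4, 6.6, -1.5, 0.18, -0.001, 0.069
-0.3, 6.3, -1.9, 0.18, 0.002, 0.07
-0.3, 5.9, -2.2, 0.179, 0.005, 0.07
-0.3, 5.5, -2.5, 0.179, 0.007, 0.07
```

>>> jog_arm(deltas=[-0.5,7,-0.4,0.17,-0.007,0.065,0,-0.4,6.9,-1,0.17,-0.004,0.065,0,-0.4,6.6,-1.5,0.17,-0.001,0.065,0,-0.3,6.3,-1.9,0.17,0.002,0.066,0,-0.3,5.9,-2.2,0.17,0.005,0.066,0,-0.3,5.5,-2.5,0.17,0.007,0.066,0,0,0,0,0,0,0,0])

```text
t: 9.3
eef_pos: [436.3, -31.3, 368.1]
tcp_rot: [-3.114, 0.489, -0.332]
ft_force: [0.3, 0.6, -5.7]
opening: 0.526
```

```bash
python3 -c "
from path import *
W=solve(*slab_pose(-56,100,.3))[0]; j=env.state()['joints'].copy()
J1=W.copy(); J1[0]=j[0]
# check path of raising then swinging
js=[j+(J1-j)*k/5 for k in range(6)]+[J1+(W-J1)*k/8 for k in range(1,9)]
for q in js:
    pos,C=fk(q,p); s,g=corners(pos,C); sb=(s-o)@Rm; gb=(g-o)@Rm
    print(pos.round(0),'slab x %.0f..%.0f y %.0f..%.0f z %.0f zw %.0f'%(*[f(sb[:,i]) for i in(0,1) for f in(np.min,np.max)],sb[:,2].min(),s[:,2].min()), 'body z %.0f y max %.0f x max %.0f'%(gb[:,2].min(),gb[:,1].max(),gb[:,0].max()))
plan(J1,5)"
```

```text
[435. -31. 367.] slab x 73..200 y -370..-283 z 117 zw 215 body z 122 y max -210 x max 218
[417. -27. 352.] slab x 42..170 y -362..-273 z 110 zw 193 body z 113 y max -201 x max 189
[399. -24. 337.] slab x 11..141 y -353..-262 z 104 zw 172 body z 105 y max -192 x max 159
[380. -20. 324.] slab x -20..111 y -344..-250 z 100 zw 153 body z 100 y max -182 x max 129
[360. -16. 312.] slab x -51..80 y -335..-239 z 98 zw 135 body z 96 y max -172 x max 99
[340. -12. 302.] slab x -81..50 y -325..-227 z 98 zw 120 body z 94 y max -161 x max 69
[340.  14. 302.] slab x -72..60 y -289..-196 z 94 zw 120 body z 92 y max -129 x max 74
[337.  39. 302.] slab x -65..67 y -253..-164 z 91 zw 120 body z 91 y max -97 x max 78
[334.  65. 302.] slab x -60..72 y -216..-132 z 89 zw 120 body z 91 y max -64 x max 78
[328.  90. 302.] slab x -56..75 y -178..-100 z 89 zw 120 body z 93 y max -32 x max 76
[320. 115. 302.] slab x -55..75 y -140..-68 z 90 zw 120 body z 96 y max -0 x max 72
[310. 138. 302.] slab x -56..72 y -101..-37 z 92 zw 120 body z 100 y max 31 x max 65
[299. 162. 302.] slab x -59..66 y -63..-6 z 95 zw 120 body z 106 y max 61 x max 55
[286. 184. 302.] slab x -63..59 y -25..25 z 100 zw 120 body z 113 y max 90 x max 43
t 9.30 [-0.2   0.26  2.24  3.41  0.46 -1.72] -> [-0.2   0.3   2.48  3.42  0.47 -1.7 ] max turn 0.052 shift 23.9
-8.5, 3.2, 22.1, -0, -0.052, 0.007
-8.6, 3.3, 21.8, -0, -0.052, 0.008
-8.7, 3.5, 21.6, -0, -0.052, 0.008
-8.8, 3.6, 21.4, -0.001, -0.052, 0.008
-8.9, 3.7, 21.1, -0.001, -0.051, 0.009
```

>>> jog_arm(deltas=[-8.5,3.2,22,0,-0.052,0.007,0,-8.6,3.3,22,0,-0.052,0.008,0,-8.7,3.5,21.6,0,-0.052,0.008,0,-8.8,3.6,21.4,0,-0.052,0.008,0,-8.9,3.7,21,0,-0.051,0.009,0])

```text
t: 9.93
eef_pos: [335.3, -12.6, 298.3]
tcp_rot: [3.121, 0.773, -0.371]
ft_force: [0.2, 0.2, -4.3]
opening: 0.524
```

```bash
python3 -c "
from path import *
W=solve(*slab_pose(-56,100,.3))[0]; plan(W,10)"
```

```text
t 9.93 [-0.21  0.3   2.49  3.41  0.46 -1.72] -> [ 0.41  0.3   2.48  3.42  0.47 -1.7 ] max turn 0.059 shift 20.6
-5.1, -19.3, 4.1, -0.04, 0.003, -0.043
-5.2, -19.3, 4.2, -0.04, 0.003, -0.043
-5.2, -19.3, 4.2, -0.04, 0.003, -0.043
-5.2, -19.3, 4.2, -0.04, 0.003, -0.043
-5.2, -19.3, 4.3, -0.039, 0.003, -0.044
-5.3, -19.3, 4.3, -0.039, 0.003, -0.044
-5.3, -19.4, 4.4, -0.039, 0.003, -0.044
-5.3, -19.4, 4.4, -0.039, 0.003, -0.044
-5.4, -19.4, 4.4, -0.039, 0.003, -0.044
-5.4, -19.4, 4.5, -0.039, 0.003, -0.044
```

>>> jog_arm(deltas=[-5.2,-19.3,4.2,-0.04,0.003,-0.043,0,-5.2,-19.3,4.2,-0.04,0.003,-0.043,0,-5.2,-19.3,4.2,-0.04,0.003,-0.043,0,-5.2,-19.3,4.2,-0.04,0.003,-0.043,0,-5.2,-19.3,4.3,-0.039,0.003,-0.044,0,-5.3,-19.3,4.3,-0.039,0.003,-0.044,0,-5.3,-19.4,4.4,-0.039,0.003,-0.044,0,-5.3,-19.4,4.4,-0.039,0.003,-0.044,0,-5.4,-19.4,4.4,-0.039,0.003,-0.044,0,-5.4,-19.4,4.4,-0.039,0.003,-0.044,0])

```text
t: 11.18
eef_pos: [273.9, 186.8, 295.2]
tcp_rot: [3.125, 0.788, 0.284]
ft_force: [0.8, 0.4, -4.7]
opening: 0.526
```

```bash
python3 -c "
from path import *
togo(*slab_pose(-55,40,.2))
d=cam('side'); save('s4',cv2.resize(d['image'][80:280,150:380],None,fx=3,fy=3))
d=cam('top'); save('t4',cv2.resize(d['image'][150:350,60:290],None,fx=3,fy=3))"
```

```text
t 11.18 pos [273.9 186.8 295.2] J [ 0.42  0.31  2.51  3.36  0.46 -1.69] op 0.526 F [ 0.8  0.4 -4.7] M [-0.27  1.02 -0.01]
  shift(now axes) [ 67.95   9.13 -16.89] turn [ 0.0547 -0.0597  0.0355] shift(after turn) [ 67.07   5.68 -21.33]
```

View pics/s4.png

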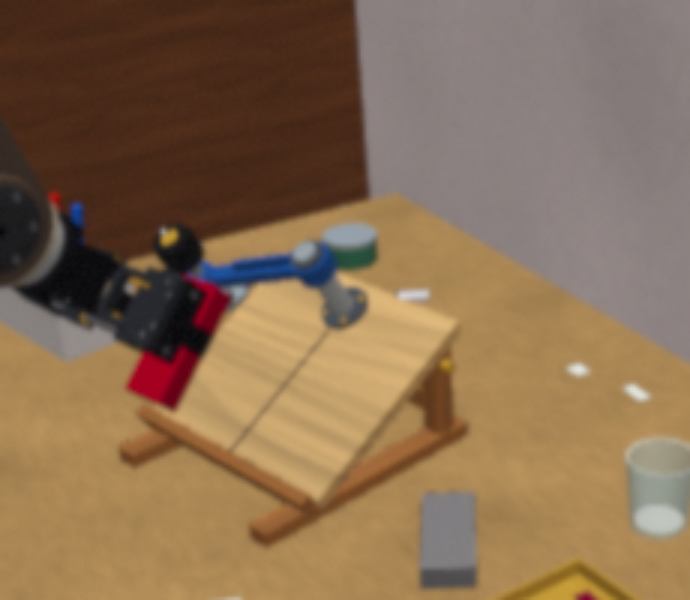

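View pics/t4.png

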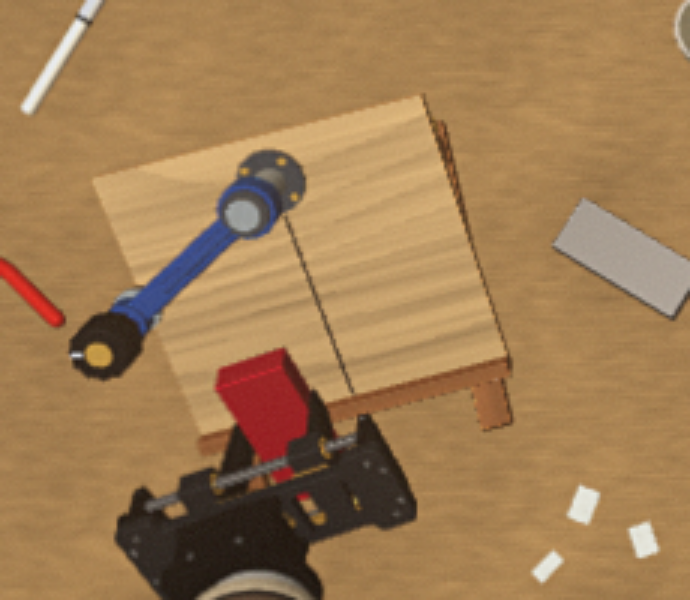

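The slab hangs steeply over the lower part of the board, at top crop (265,390), and is clear of the knob (100,350). Now I'll bring it in.

>>> jog_arm(deltas=[0,0,0,0.055,-0.06,0.035,0,17,1.4,-5,0,0,0,0,17,1.4,-5,0,0,0,0,17,1.4,-5,0,0,0,0,15,1.4,-5,0,0,0,0,0,0,0,0,0,0,0])

```text
t: 12.02
eef_pos: [332.4, 194.0, 255.1]
tcp_rot: [3.13, 0.862, 0.237]
ft_force: [-0.1, -0.8, -4.1]
opening: 0.526
```

```bash
python3 -c "
from path import *
togo(*slab_pose(-55,12,.12));togo(*slab_pose(-55,4,.06))"
```

```text
t 12.03 pos [332.4 194.  255.1] J [ 0.38  0.45  2.41  3.36  0.44 -1.67] op 0.526 F [-0.1 -0.8 -4.1] M [-0.26  1.01  0.02]
  shift(now axes) [ 31.5   -0.28 -14.18] turn [ 0.0164 -0.0656  0.0034] shift(after turn) [ 30.5   -0.63 -16.2 ]
t 12.03 pos [332.4 194.  255.1] J [ 0.38  0.45  2.41  3.36  0.44 -1.67] op 0.526 F [-0.1 -0.8 -4.1] M [-0.26  1.01  0.02]
  shift(now axes) [ 44.54  -0.07 -23.91] turn [ 0.0165 -0.1256  0.0029] shift(after turn) [ 41.19  -0.63 -29.3 ]
```

>>> jog_arm(deltas=[10.3,-0.2,-5,0.005,-0.022,0.001,0,10.3,-0.2,-5,0.005,-0.022,0.001,0,10.3,-0.2,-5,0.005,-0.022,0.001,0,0,0,0,0,0,0,0])

```text
t: 12.52
eef_pos: [364.1, 202.5, 240.0]
tcp_rot: [3.141, 0.933, 0.232]
ft_force: [-0.5, 0.1, -4.5]
opening: 0.52
```

```bash
python3 -c "
from path import *
togo(*slab_pose(-55,3,.05));togo(*slab_pose(-55,2,.0))"
```

```text
t 12.53 pos [364.1 202.5 240. ] J [ 0.36  0.5   2.34  3.38  0.34 -1.69] op 0.520 F [-0.5  0.1 -4.5] M [-0.26  0.93 -0.03]
  shift(now axes) [ 12.9    0.36 -11.4 ] turn [ 0.0017 -0.0645  0.0005] shift(after turn) [ 12.14   0.33 -12.2 ]
t 12.53 pos [364.1 202.5 240. ] J [ 0.36  0.5   2.34  3.38  0.34 -1.69] op 0.520 F [-0.5  0.1 -4.5] M [-0.26  0.93 -0.03]
  shift(now axes) [ 18.15   0.38 -20.65] turn [ 0.0017 -0.1145  0.0005] shift(after turn) [ 15.67   0.33 -22.59]
```

>>> jog_arm(deltas=[4.3,0.1,-3.8,0.001,-0.0215,0,0,4.3,0.1,-3.8,0.001,-0.0215,0,0,4.2,0.1,-4,0,-0.0215,0,0,0,0,0,0,0,0,0])

```text
t: 13.02
eef_pos: [381.5, 206.3, 236.3]
tcp_rot: [-3.14, 1.002, 0.232]
ft_force: [-0.1, -0.6, -4.2]
opening: 0.526
```

```bash
python3 -c "
from path import *
togo(*slab_pose(-55,2,.0))
d=cam('side'); save('s5',cv2.resize(d['image'][140:270,170:320],None,fx=5,fy=4.5))
"
```

```text
t 13.03 pos [381.5 206.3 236.3] J [ 0.36  0.52  2.29  3.43  0.24 -1.75] op 0.526 F [-0.1 -0.6 -4.2] M [-0.17  0.84  0.05]
  shift(now axes) [ 3.94  0.1  -8.95] turn [-0.0001 -0.0456  0.0008] shift(after turn) [ 3.52  0.09 -9.12]
```

View pics/s5.png

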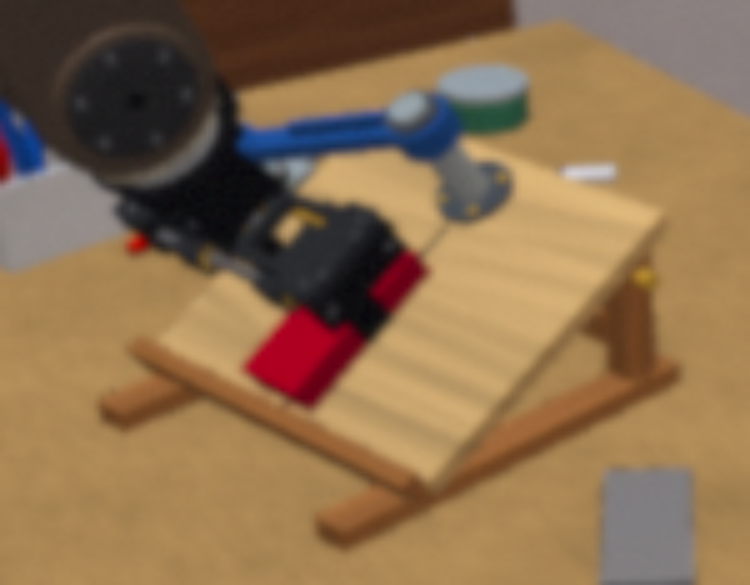

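The slab is at (340,325) in the crop, just above the board and on the line, with its lower end near the ledge. Now I'll lay it flat.

>>> jog_arm(deltas=[1.5,0,-4.5,0,-0.023,0,0,1.5,0,-4.5,0,-0.023,0,0,0,0,0,0,0,0,0])

```text
t: 13.45
eef_pos: [389.8, 208.2, 238.5]
tcp_rot: [-3.14, 1.049, 0.232]
ft_force: [0.7, 1.2, -4.5]
opening: 0.525
```

```bash
python3 -c "
from path import *
togo(*slab_pose(-55,0,.0))
"
```

```text
t 13.45 pos [389.8 208.2 238.5] J [ 0.35  0.51  2.26  3.53  0.16 -1.85] op 0.525 F [ 0.7  1.2 -4.5] M [-0.2   0.79 -0.03]
  shift(now axes) [ 3.23  0.08 -0.61] turn [0.0001 0.0016 0.0008] shift(after turn) [ 3.23  0.07 -0.61]
```

>>> jog_arm(deltas=[1,0,1.5,0,0.001,0.001,0,0.8,0,1.5,0,0,0,0,0,0,0,0,0,0,0])

```text
t: 13.82
eef_pos: [387.4, 207.7, 235.2]
tcp_rot: [3.141, 1.047, 0.23]
ft_force: [0.4, 0.3, -4.6]
opening: 0.526
```

```bash
cat >> kin.py <<'E'
def fb():
    st=env.state(); print("board-frame F",(Rm.T@st["ft_force"]).round(1),"M",(Rm.T@st["moment"]).round(2),"grav board",(Rm.T@[0,0,-4.6]).round(1))
E
python3 -c "
from path import *
togo(*slab_pose(-60,0,.0)); fb()
"
```

```text
t 13.82 pos [387.4 207.7 235.2] J [ 0.35  0.52  2.26  3.5   0.17 -1.82] op 0.526 F [ 0.4  0.3 -4.6] M [-0.18  0.7  -0.02]
  shift(now axes) [1.55 0.1  0.57] turn [ 0.0003 -0.     -0.0003] shift(after turn) [1.55 0.1  0.57]
board-frame F [-1.9  0.2 -4.2] M [-0.02  0.72 -0.01] grav board [-2.3  0.  -4. ]
```

>>> jog_arm(deltas=[0.7,0,0,0,0,0,0,0.4,0,0,0,0,0,0])

```text
t: 14.08
eef_pos: [387.2, 207.6, 235.0]
tcp_rot: [3.141, 1.046, 0.23]
ft_force: [-3.0, -0.7, 3.0]
opening: 0.522
```

```bash
python3 -c "
from path import *
togo(*slab_pose(-60,0,.0)); fb()
"
```

```text
t 14.07 pos [387.2 207.6 235. ] J [ 0.35  0.52  2.27  3.5   0.18 -1.82] op 0.522 F [-3.  -0.7  3. ] M [-0.17  0.8   0.03]
  shift(now axes) [1.51 0.04 0.32] turn [ 0.0003 -0.0014 -0.0003] shift(after turn) [1.51 0.04 0.32]
board-frame F [-1.1 -0.   4.1] M [0.03 0.82 0.01] grav board [-2.3  0.  -4. ]
```

Contact with the board at about 8 N. Now I'll slide it down-slope to the ledge.

>>> jog_arm(deltas=[-0.2,0,1,0,0,0,0,0,0,0.5,0,0,0,0])

```text
t: 14.32
eef_pos: [385.8, 207.3, 234.3]
tcp_rot: [3.141, 1.046, 0.23]
ft_force: [0.3, -0.4, -4.4]
opening: 0.524
```

```bash
python3 -c "
from path import *
togo(*slab_pose(-60,0,.0)); fb()
d=cam('side'); save('s6',cv2.resize(d['image'][180:270,170:290],None,fx=6,fy=6,interpolation=cv2.INTER_CUBIC))
d=cam('top'); save('t6',cv2.resize(d['image'][190:310,80:240],None,fx=5,fy=5,interpolation=cv2.INTER_CUBIC))
"
```

```text
t 14.32 pos [385.8 207.3 234.3] J [ 0.35  0.52  2.27  3.49  0.18 -1.81] op 0.524 F [ 0.3 -0.4 -4.4] M [-0.2   0.81  0.01]
  shift(now axes) [ 1.65  0.06 -1.28] turn [ 0.0004 -0.0013 -0.0002] shift(after turn) [ 1.65  0.06 -1.28]
board-frame F [-2.  -0.4 -3.9] M [0.   0.83 0.01] grav board [-2.3  0.  -4. ]
```

View pics/s6.png

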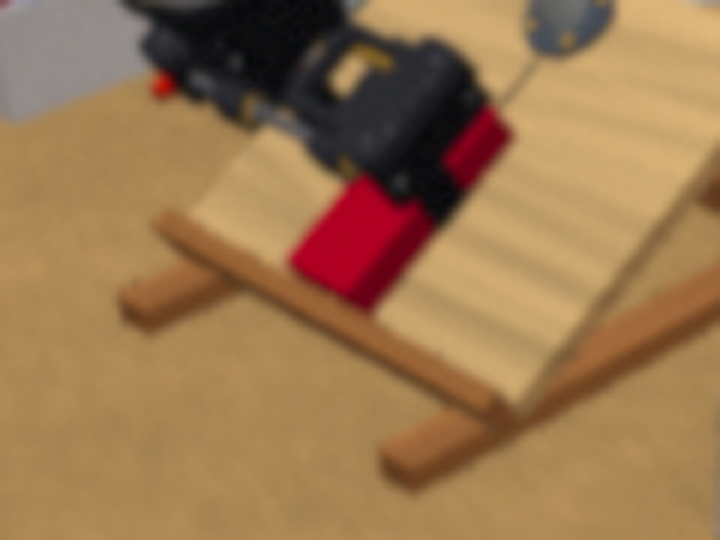

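View pics/t6.png

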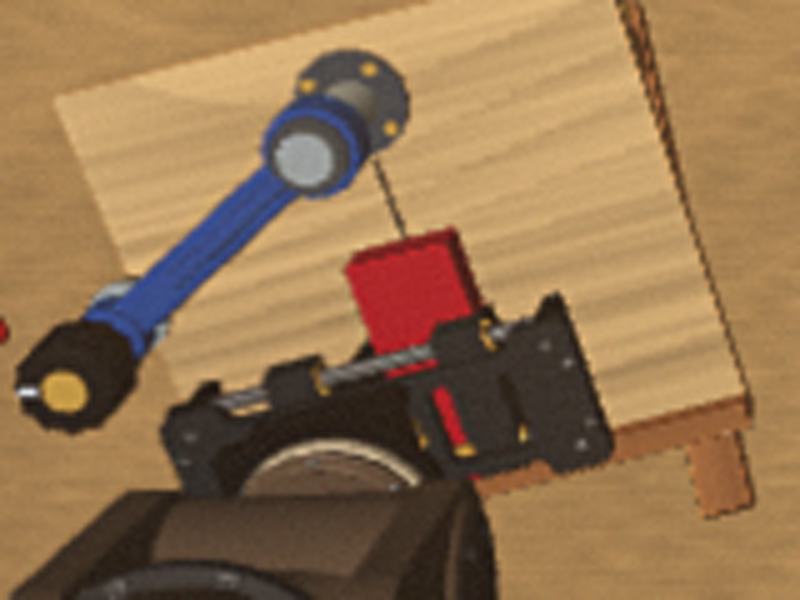

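The slab is on the line; its upper end is centred at (401,245) in the crop and the line meets it at (402,237). The ledge doesn't bear on it yet, so I'll slide a little more.

>>> jog_arm(deltas=[0,0,0.8,0,0,0,0,0,0,0.6,0,0,0,0])

```text
t: 14.68
eef_pos: [385.1, 207.1, 233.8]
tcp_rot: [3.141, 1.044, 0.23]
ft_force: [1.3, -0.2, 1.2]
opening: 0.526
```

```bash
python3 -c "
from path import *
togo(*slab_pose(-60,0,.0)); fb()
"
```

```text
t 14.68 pos [385.1 207.1 233.8] J [ 0.35  0.52  2.27  3.48  0.19 -1.8 ] op 0.526 F [ 1.3 -0.2  1.2] M [-0.07  0.32  0.07]
  shift(now axes) [ 1.56  0.07 -2.15] turn [ 0.0002 -0.0034 -0.0004] shift(after turn) [ 1.55  0.07 -2.15]
board-frame F [ 1.7 -0.5  0.4] M [0.04 0.32 0.06] grav board [-2.3  0.  -4. ]
```

Both the ledge (≈4 N) and the board (≈4.4 N) now bear on it. Releasing.

>>> jog_arm(deltas=[0.3,0,0,0,-0.003,0,0.2,0,0,0,0,0,0,0.52,0,0,0,0,0,0,0.6,0,0,0,0,0,0,0.75,0,0,0,0,0,0,0.85,0,0,0,0,0,0,0.85])

```text
t: 15.42
eef_pos: [385.4, 207.2, 234.1]
tcp_rot: [3.141, 1.045, 0.23]
ft_force: [-0.1, -0.5, 0.6]
opening: 0.83
```

```bash
python3 -c "
from path import *
togo(*slab_pose(-60,0,.0)); fb()
togo(*slab_pose(-62,60,.0))
print(fk(env.state()['joints'],p)[0])
"
```

```text
t 15.43 pos [385.4 207.2 234.1] J [ 0.35  0.52  2.27  3.49  0.18 -1.81] op 0.830 F [-0.1 -0.5  0.6] M [-0.14  0.36 -0.  ]
  shift(now axes) [ 1.59  0.1  -1.71] turn [ 0.0002 -0.0024 -0.0004] shift(after turn) [ 1.59  0.1  -1.71]
board-frame F [ 0.1 -0.5  0.6] M [-0.05  0.38  0.03] grav board [-2.3  0.  -4. ]
t 15.43 pos [385.4 207.2 234.1] J [ 0.35  0.52  2.27  3.49  0.18 -1.81] op 0.830 F [-0.1 -0.5  0.6] M [-0.14  0.36 -0.  ]
  shift(now axes) [-58.41   0.12   0.15] turn [ 0.0002 -0.0024 -0.0004] shift(after turn) [-58.41   0.1    0.29]
[384.61207671 207.34640818 234.86029803]
```

>>> jog_arm(deltas=[-10,0,0,0,0,0,0.83,-10,0,0,0,0,0,0.83,-12,0,0,0,0,0,0.83,-12,0,0,0,0.02,0,0.83,0,0,0,0,0,0,0.9])

```text
t: 16.05
eef_pos: [363.2, 202.0, 273.2]
tcp_rot: [3.141, 1.024, 0.23]
ft_force: [0.0, -0.2, 0.1]
opening: 0.876
```

```bash
python3 -c "
from path import *
togo(*slab_pose(-60,100,.3)); fb()
print(fk(env.state()['joints'],p)[0])
d=cam('side'); save('s7',cv2.resize(d['image'][160:270,170:310],None,fx=5,fy=5,interpolation=cv2.INTER_CUBIC))
"
```

```text
t 16.05 pos [363.2 202.  273.2] J [ 0.36  0.41  2.3   3.7   0.13 -2.01] op 0.876 F [ 0.  -0.2  0.1] M [-0.17  0.43  0.06]
  shift(now axes) [-65.94   0.1   57.02] turn [ 2.000e-04  2.764e-01 -4.000e-04] shift(after turn) [-7.900e+01  7.000e-02  3.686e+01]
board-frame F [ 0.  -0.2  0.1] M [-0.03  0.46  0.08] grav board [-2.3  0.  -4. ]
[362.58769972 202.17575955 273.65335953]
```

View pics/s7.png

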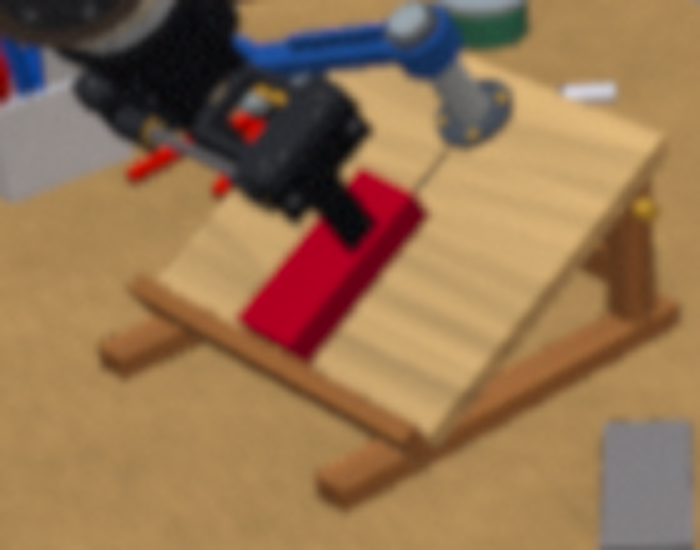

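The slab lies flat at (335,265) in the crop with its lower end on the ledge. Backing off now, then I'll plan the knob grasp.

>>> jog_arm(deltas=[-16,0,14,0,0.069,0,0.9,-16,0,14,0,0.069,0,0.9,-16,0,14,0,0.069,0,0.9,-16,0,14,0,0.069,0,0.9,0,0,0,0,0,0,0.9])

```text
t: 16.73
eef_pos: [281.5, 183.0, 289.0]
tcp_rot: [-3.138, 0.741, 0.234]
ft_force: [-0.2, -0.8, -0.1]
opening: 0.901
```

```bash
cat >> kin.py <<'E'
def knob_pose(q,bz,pt=0.,rl=0.,turn=0.):
    """grasp point on knob axis at height bz; tool axis pitched pt steeper (about board y), rl about board x; jaw turned q (arm) minus turn (clockwise +)"""
    g=o+Rm@np.array([130-130*np.cos(q),130*np.sin(q),bz])
    Rt=Rm@E('y',pt)@E('x',rl)@E('z',q-turn)@np.c_[[0,0,-1],[0,1,0],[1,0,0]]
    return Rt,g-171*Rt[:,0]
E
python3 - <<'E'
from kin import *
print(env.state()["joints"].round(2),env.state()["eef_pos"].round(0))
s=lambda a:[x.round(2).tolist() for x in solve(*knob_pose(*a))]
for pt,rl in((.1,0),(.15,0),(.2,0),(.1,.1),(.1,-.1),(0,.12),(0,-.12)):
    for q,bz in((1.07,126),(.5,126),(0,126),(0,112)): print(pt,rl,q,bz,s((q,bz,pt,rl)))
E
```

```text
[ 0.41  0.34  2.51  3.39  0.54 -1.67] [282. 183. 289.]
0.1 0 1.07 126 [[0.6, 0.34, 2.0, -0.36, 0.43, -1.98]]
0.1 0 0.5 126 [[0.52, 0.3, 2.17, -0.42, 0.29, -1.4]]
0.1 0 0 126 [[0.36, 0.27, 2.25, -0.28, 0.2, -1.18]]
0.1 0 0 112 [[0.36, 0.31, 2.25, -0.33, 0.17, -1.13]]
0.15 0 1.07 126 [[0.59, 0.34, 1.97, -0.27, 0.49, -2.06]]
0.15 0 0.5 126 [[0.51, 0.31, 2.14, -0.3, 0.35, -1.53]]
0.15 0 0 126 [[0.36, 0.28, 2.22, -0.18, 0.27, -1.28]]
0.15 0 0 112 [[0.36, 0.31, 2.22, -0.19, 0.24, -1.26]]
0.2 0 1.07 126 [[0.58, 0.35, 1.94, -0.21, 0.55, -2.13]]
0.2 0 0.5 126 [[0.5, 0.31, 2.11, -0.21, 0.42, -1.62]]
0.2 0 0 126 [[0.36, 0.28, 2.2, -0.12, 0.34, -1.34]]
0.2 0 0 112 [[0.35, 0.31, 2.19, -0.13, 0.31, -1.33]]
0.1 0.1 1.07 126 [[0.55, 0.33, 2.02, -0.09, 0.36, -2.27]]
0.1 0.1 0.5 126 [[0.46, 0.29, 2.19, 0.03, 0.23, -1.89]]
0.1 0.1 0 126 [[0.29, 0.27, 2.27, 0.4, 0.19, -1.91]]
0.1 0.1 0 112 [[0.29, 0.3, 2.27, 0.49, 0.16, -2.0]]
0.1 -0.1 1.07 126 [[0.65, 0.36, 1.97, -0.54, 0.53, -1.78]]
0.1 -0.1 0.5 126 [[0.58, 0.32, 2.14, -0.66, 0.39, -1.12]]
0.1 -0.1 0 126 [[0.43, 0.29, 2.24, -0.69, 0.28, -0.71]]
0.1 -0.1 0 112 [[0.43, 0.32, 2.24, -0.77, 0.26, -0.64]]
0 0.12 1.07 126 [[0.55, 0.32, 2.08, -0.2, 0.21, -2.16]]
0 0.12 0.5 126 [[0.46, 0.29, 2.25, 0.1, 0.07, -1.97]]
0 0.12 0 126 []
0 0.12 0 112 []
0 -0.12 1.07 126 [[0.68, 0.36, 2.02, -0.8, 0.47, -1.49]]
0 -0.12 0.5 126 [[0.61, 0.32, 2.19, -1.05, 0.34, -0.71]]
0 -0.12 0 126 []
0 -0.12 0 112 []
```

```bash
python3 - <<'E'
from path import *
j0=env.state()["joints"]; K=[x for x in solve(*knob_pose(1.07,185,.1))]; print([k.round(2) for k in K]); K=K[0]
M=j0+(K-j0)*.0; 
# stage A: wrist to K's (with j5 .45) & j2 slightly raised ; stage B: rest
A=j0.copy(); A[3:]=[K[3],.5,K[5]]; A[2]=2.2; A[1]=.2; A[0]=.3
js=[j0+(A-j0)*k/24 for k in range(25)]+[A+(K-A)*k/8 for k in range(1,9)]
np.save("js2.npy",js)
for k in range(0,33,2):
    pos,C=fk(js[k],p); s,g=corners(pos,C); gb=(g-o)@Rm
    print(k,pos.round(0),"body zw %.0f board x %.0f..%.0f y %.0f..%.0f z %.0f r %.0f"%(g[:,2].min(),gb[:,0].min(),gb[:,0].max(),gb[:,1].min(),gb[:,1].max(),gb[:,2].min(),np.hypot(g[:,0],g[:,1]).min()))
plan(A,24)
E
```

```text
[array([ 0.62,  0.23,  1.99, -0.3 ,  0.55, -2.02])]
0 [281. 183. 289.] body zw 133 board x -61..33 y -89..91 z 105 r 374
2 [288. 197. 297.] body zw 136 board x -71..77 y -66..138 z 104 r 417
4 [293. 208. 304.] body zw 135 board x -84..102 y -35..171 z 108 r 412
6 [295. 217. 310.] body zw 130 board x -96..109 y 0..187 z 116 r 399
8 [295. 223. 314.] body zw 124 board x -104..98 y 37..187 z 126 r 385
10 [296. 225. 318.] body zw 118 board x -111..77 y 64..176 z 125 r 373
12 [297. 223. 322.] body zw 114 board x -133..67 y 37..199 z 122 r 358
14 [299. 218. 325.] body zw 114 board x -145..52 y 8..204 z 118 r 336
16 [304. 210. 328.] body zw 117 board x -142..31 y -21..189 z 114 r 327
18 [312. 200. 333.] body zw 121 board x -122..7 y -46..156 z 112 r 336
20 [322. 188. 340.] body zw 137 board x -109..10 y -80..122 z 113 r 362
22 [335. 177. 349.] body zw 149 board x -116..51 y -113..82 z 118 r 353
24 [350. 166. 361.] body zw 151 board x -103..93 y -145..43 z 128 r 340
26 [356. 201. 373.] body zw 162 board x -81..117 y -105..76 z 130 r 365
28 [358. 238. 385.] body zw 173 board x -61..139 y -61..111 z 135 r 390
30 [355. 277. 398.] body zw 185 board x -44..156 y -13..150 z 144 r 415
32 [348. 315. 411.] body zw 198 board x -31..170 y 38..190 z 156 r 439
t 16.73 [ 0.41  0.34  2.51  3.39  0.54 -1.67] -> [ 0.3   0.2   2.2  -0.3   0.5  -2.02] max turn 0.165 shift 11.4
1.6, -5.8, -6.7, -0.142, 0.025, -0.077
1.5, -4.6, -6.7, -0.144, 0.026, -0.074
1.4, -3.5, -6.5, -0.145, 0.026, -0.071
1.3, -2.4, -6.1, -0.147, 0.026, -0.068
1, -1.5, -5.6, -0.148, 0.025, -0.065
0.7, -0.6, -4.9, -0.15, 0.024, -0.063
0.4, 0.1, -4.1, -0.151, 0.023, -0.061
0, 0.6, -3.2, -0.152, 0.021, -0.059
-0.4, 1, -2.2, -0.153, 0.019, -0.058
-0.8, 1.2, -1.2, -0.154, 0.017, -0.057
```

```bash
python3 - <<'E'
from path import *
j0=env.state()["joints"]; K=solve(*knob_pose(1.07,185,.1))[0]
S1=j0.copy(); S1[0]=-.15
A=S1.copy(); A[3:]=[K[3],.5,K[5]]; A[2]=2.2; A[1]=.2
js=[j0+(S1-j0)*k/10 for k in range(11)]+[S1+(A-S1)*k/24 for k in range(1,25)]+[A+(K-A)*k/14 for k in range(1,15)]
for k in range(0,49,2):
    pos,C=fk(js[k],p); s,g=corners(pos,C); gb=(g-o)@Rm
    print(k,pos.round(0),"body zw %.0f board x %.0f..%.0f y %.0f..%.0f z %.0f r %.0f"%(g[:,2].min(),gb[:,0].min(),gb[:,0].max(),gb[:,1].min(),gb[:,1].max(),gb[:,2].min(),np.hypot(g[:,0],g[:,1]).min()))
np.save("SAK.npy",[S1,A,K]); plan(S1,10)
E
```

```text
0 [281. 183. 289.] body zw 133 board x -61..33 y -89..91 z 105 r 374
2 [299. 151. 289.] body zw 133 board x -60..51 y -143..48 z 95 r 374
4 [314. 116. 289.] body zw 133 board x -64..62 y -196..3 z 88 r 374
6 [325.  80. 289.] body zw 133 board x -72..68 y -249..-44 z 83 r 374
8 [332.  43. 289.] body zw 133 board x -84..69 y -300..-91 z 82 r 374
10 [335.   6. 289.] body zw 133 board x -99..64 y -348..-139 z 84 r 374
12 [349.  16. 297.] body zw 136 board x -46..75 y -316..-116 z 84 r 417
14 [358.  27. 304.] body zw 135 board x -28..99 y -285..-86 z 85 r 412
16 [364.  37. 310.] body zw 130 board x -42..132 y -253..-58 z 88 r 399
18 [367.  45. 314.] body zw 124 board x -56..146 y -222..-37 z 91 r 385
20 [368.  50. 318.] body zw 118 board x -67..140 y -187..-34 z 94 r 373
22 [368.  51. 322.] body zw 114 board x -73..116 y -153..-50 z 98 r 358
24 [367.  49. 325.] body zw 114 board x -93..101 y -174..-31 z 102 r 336
26 [367.  43. 328.] body zw 117 board x -112..86 y -206..-22 z 107 r 327
28 [369.  34. 333.] body zw 121 board x -115..63 y -237..-34 z 114 r 336
30 [373.  22. 340.] body zw 137 
[... 412 characters left out ...]
 176. 389.] body zw 176 board x -34..157 y -148..41 z 131 r 397
44 [388. 223. 396.] body zw 183 board x -28..168 y -88..91 z 135 r 411
46 [371. 270. 403.] body zw 191 board x -27..172 y -26..140 z 144 r 425
48 [348. 315. 411.] body zw 198 board x -31..170 y 38..190 z 156 r 439
t 16.73 [ 0.41  0.34  2.51  3.39  0.54 -1.67] -> [-0.15  0.34  2.51  3.39  0.54 -1.67] max turn 0.056 shift 18.8
4.3, 17.9, -4, 0.038, 0, 0.041
4.3, 17.9, -4, 0.038, 0, 0.041
4.3, 17.9, -4, 0.038, 0, 0.041
4.3, 17.9, -4, 0.038, 0, 0.041
4.3, 17.9, -4, 0.038, 0, 0.041
4.3, 17.9, -4, 0.038, 0, 0.041
4.3, 17.9, -4, 0.038, 0, 0.041
4.3, 17.9, -4, 0.038, 0, 0.041
4.3, 17.9, -4, 0.038, 0, 0.041
4.3, 17.9, -4, 0.038, 0, 0.041
```

>>> jog_arm(deltas=[4.3,18.5,-4,0.04,0,0.043,0.9,4.3,18.5,-4,0.04,0,0.043,0.9,4.3,18.5,-4,0.04,0,0.043,0.9,4.3,18.5,-4,0.04,0,0.043,0.9,4.3,18.5,-4,0.04,0,0.043,0.9,4.3,18.5,-4,0.04,0,0.043,0.9,4.3,18.5,-4,0.04,0,0.043,0.9,4.3,18.5,-4,0.04,0,0.043,0.9,4.3,18.5,-4,0.04,0,0.043,0.9,4.3,18.5,-4,0.04,0,0.043,0.9])

```text
t: 17.98
eef_pos: [346.0, -6.7, 286.3]
tcp_rot: [-3.133, 0.756, -0.365]
ft_force: [0.2, 0.5, -0.4]
opening: 0.901
```

```bash
python3 -c "
from path import *
A=np.load('SAK.npy')[1]; plan(A,24)"
```

```text
t 17.98 [-0.18  0.35  2.49  3.42  0.52 -1.67] -> [-0.15  0.2   2.2  -0.3   0.5  -2.02] max turn 0.171 shift 9.7
0.5, -7.4, -6.1, -0.148, 0.026, -0.079
0.6, -6.5, -6.4, -0.149, 0.027, -0.076
0.6, -5.5, -6.5, -0.151, 0.028, -0.073
0.6, -4.5, -6.4, -0.152, 0.028, -0.07
0.5, -3.5, -6.2, -0.154, 0.028, -0.067
0.4, -2.6, -5.9, -0.155, 0.027, -0.065
0.2, -1.8, -5.4, -0.156, 0.026, -0.063
0, -1.1, -4.8, -0.157, 0.024, -0.061
-0.3, -0.5, -4, -0.158, 0.023, -0.059
-0.6, -0, -3.3, -0.159, 0.021, -0.058
```

>>> jog_arm(deltas=[0.5,-7.4,-6.1,-0.148,0.026,-0.079,0.9,0.6,-6.5,-6.4,-0.149,0.027,-0.076,0.9,0.6,-5.5,-6.5,-0.151,0.028,-0.073,0.9,0.6,-4.5,-6.4,-0.152,0.028,-0.07,0.9,0.5,-3.5,-6.2,-0.154,0.028,-0.067,0.9,0.4,-2.6,-5.9,-0.155,0.027,-0.065,0.9,0.2,-1.8,-5.4,-0.156,0.026,-0.063,0.9,0,-1.1,-4.8,-0.157,0.024,-0.061,0.9,-0.3,-0.5,-4,-0.158,0.023,-0.059,0.9,-0.6,0,-3.3,-0.159,0.021,-0.058,0.9])

```text
t: 19.23
eef_pos: [388.8, 35.9, 316.8]
tcp_rot: [2.174, 0.806, 0.563]
ft_force: [0.4, -0.1, 1.0]
opening: 0.9
```

```bash
python3 -c "
from path import *
A=np.load('SAK.npy')[1]; plan(A,14)"
```

```text
t 19.23 [-0.18  0.3   2.34  1.78  0.5  -1.79] -> [-0.15  0.2   2.2  -0.3   0.5  -2.02] max turn 0.167 shift 8.6
-1.6, -0.3, -2.6, -0.157, 0.016, -0.055
-1.8, -0.2, -1.8, -0.157, 0.015, -0.055
-2.2, -0.2, -1.1, -0.157, 0.013, -0.056
-2.5, -0.3, -0.4, -0.157, 0.012, -0.056
-2.8, -0.6, 0.2, -0.156, 0.011, -0.058
-3.1, -1, 0.8, -0.156, 0.01, -0.059
-3.4, -1.6, 1.3, -0.155, 0.009, -0.061
-3.7, -2.2, 1.7, -0.154, 0.009, -0.063
-4, -2.9, 2, -0.153, 0.009, -0.065
-4.2, -3.7, 2.2, -0.152, 0.01, -0.067
```

>>> jog_arm(deltas=[-1.6,-0.3,-2.6,-0.157,0.016,-0.055,0.9,-1.8,-0.2,-1.8,-0.157,0.015,-0.055,0.9,-2.2,-0.2,-1.1,-0.157,0.013,-0.056,0.9,-2.5,-0.3,-0.4,-0.157,0.012,-0.056,0.9,-2.8,-0.6,0.2,-0.156,0.011,-0.058,0.9,-3.1,-1,0.8,-0.156,0.01,-0.059,0.9,-3.4,-1.6,1.3,-0.155,0.009,-0.061,0.9,-3.7,-2.2,1.7,-0.154,0.009,-0.063,0.9,-4,-2.9,2,-0.153,0.009,-0.065,0.9,-4.2,-3.7,2.2,-0.152,0.01,-0.067,0.9])

```text
t: 20.48
eef_pos: [393.5, 12.3, 343.0]
tcp_rot: [0.234, 1.33, 0.256]
ft_force: [-0.7, -0.4, -0.3]
opening: 0.903
```

```bash
python3 -c "
from path import *
d=cam('top'); save('t8',cv2.resize(d['image'][170:320,75:240],None,fx=4,fy=4,interpolation=cv2.INTER_CUBIC)); np.save('top8.npy',d,allow_pickle=True)
d=cam('side'); np.save('side8.npy',d,allow_pickle=True); save('s8',cv2.resize(d['image'][145:265,180:320],None,fx=5,fy=5,interpolation=cv2.INTER_CUBIC))
K=np.load('SAK.npy')[2]; plan(K,16)
j0=env.state()['joints']
for k in range(0,17,2):
    pos,C=fk(j0+(K-j0)*k/16,p); s,g=corners(pos,C); gb=(g-o)@Rm
    print(k,pos.round(0),'body zw %.0f board x %.0f..%.0f y %.0f..%.0f z %.0f'%(g[:,2].min(),gb[:,0].min(),gb[:,0].max(),gb[:,1].min(),gb[:,1].max(),gb[:,2].min()))
"
```

```text
t 20.57 [-0.16  0.24  2.21  0.21  0.48 -1.93] -> [ 0.62  0.23  1.99 -0.3   0.55 -2.02] max turn 0.083 shift 21.9
-1.4, 17.6, 4.9, -0.083, -0.003, -0.004
-1.7, 17.6, 5.6, -0.083, -0.004, -0.004
-2, 17.5, 6.3, -0.082, -0.005, -0.004
-2.3, 17.5, 7.1, -0.082, -0.005, -0.005
-2.7, 17.4, 7.8, -0.082, -0.006, -0.005
-3, 17.3, 8.5, -0.081, -0.007, -0.005
-3.4, 17.1, 9.3, -0.081, -0.008, -0.006
-3.8, 16.9, 10, -0.08, -0.009, -0.007
-4.1, 16.6, 10.7, -0.08, -0.01, -0.007
-4.5, 16.4, 11.4, -0.08, -0.011, -0.008
0 [394.  12. 343.] body zw 145 board x -77..51 y -287..-94 z 111
2 [401.  48. 350.] body zw 156 board x -45..55 y -251..-67 z 113
4 [405.  85. 358.] body zw 161 board x -36..77 y -219..-31 z 113
6 [405. 122. 366.] body zw 165 board x -34..103 y -187..8 z 112
8 [402. 161. 374.] body zw 170 board x -33..126 y -150..46 z 114
10 [394. 200. 383.] body zw 175 board x -32..144 y -108..84 z 120
12 [383. 239. 392.] body zw 182 board x -31..158 y -63..120 z 128
14 [367. 278. 401.] body zw 189 board x -31..166 y -14..155 z 141
16 [348. 315. 411.] body zw 198 board x -31..170 y 38..190 z 156
```

View pics/t8.png

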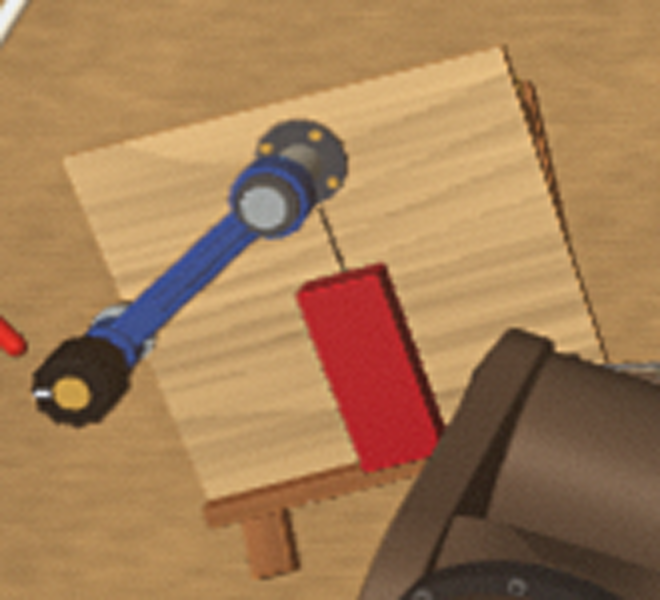

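View pics/s8.png

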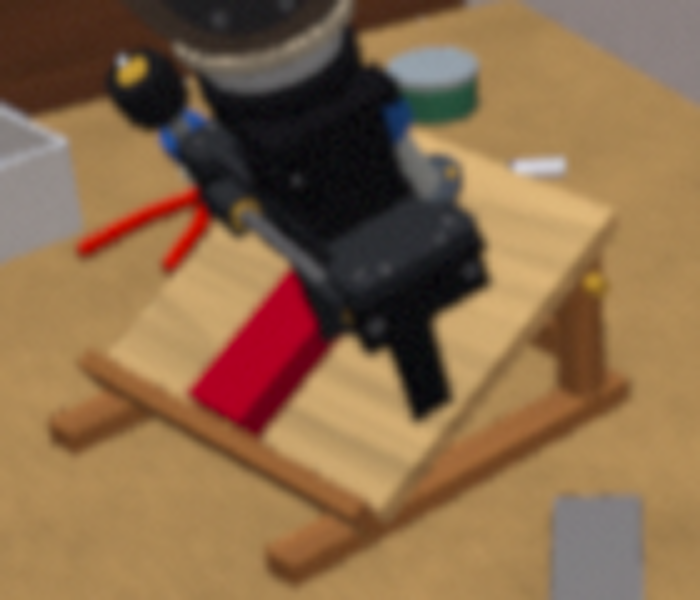

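```bash
python3 - <<'E'
from path import *
t=np.load("top8.npy",allow_pickle=True).item()
T=lambda c:[((x+.5)/4-.5+75,(y+.5)/4-.5+170) for x,y in c]
n=Rm[:,2]; P=onplane(t,T([(298,293),(382,272),(441,455),(365,472)]),n,n@o+25); b=(P-o)@Rm; print(b.round(1), b.mean(0).round(1))
d=b[0]+b[1]-b[2]-b[3]; print("slab yaw in board",np.arctan2(d[1],d[0])); e=b[0]-b[3];print(np.arctan2(e[1],e[0])); e=b[1]-b[2];print(np.arctan2(e[1],e[0]))
K=solve(*knob_pose(1.07,200,.1))[0]; print(K.round(2)); np.save("K.npy",K)
j0=env.state()["joints"].copy(); U=j0.copy(); U[1]-=.12; U[2]-=.05; print(fk(U,p)[0]-fk(j0,p)[0])
for k in range(0,17,2):
    pos,C=fk(U+(K-U)*k/16,p); s,g=corners(pos,C); gb=(g-o)@Rm
    print(k,pos.round(0),'body zw %.0f board x %.0f..%.0f y %.0f..%.0f z %.0f'%(g[:,2].min(),gb[:,0].min(),gb[:,0].max(),gb[:,1].min(),gb[:,1].max(),gb[:,2].min()))
plan(U,2)
E
```

```text
[[ 60.8  22.6  25. ]
 [ 60.6 -27.5  25. ]
 [-60.  -22.5  25. ]
 [-58.5  24.3  25. ]] [ 0.7 -0.8 25. ]
slab yaw in board -0.027701911606942256
-0.01375080769728212
-0.04148098510021873
[ 0.63  0.2   1.98 -0.29  0.58 -2.03]
[-1.27933726  0.20252003 59.99688161]
0 [393.  13. 403.] body zw 212 board x -18..97 y -297..-102 z 162
2 [399.  48. 406.] body zw 214 board x 7..96 y -256..-71 z 159
4 [401.  85. 408.] body zw 211 board x 8..115 y -222..-32 z 158
6 [400. 123. 410.] body zw 210 board x 2..135 y -186..9 z 156
8 [396. 161. 413.] body zw 209 board x -4..151 y -148..48 z 154
10 [388. 200. 415.] body zw 208 board x -10..163 y -105..86 z 154
12 [376. 239. 418.] body zw 208 board x -17..170 y -60..122 z 157
14 [360. 277. 421.] body zw 209 board x -23..172 y -12..157 z 163
16 [341. 314. 424.] body zw 211 board x -31..170 y 38..190 z 171
t 20.57 [-0.16  0.24  2.21  0.21  0.48 -1.93] -> [-0.16  0.12  2.16  0.21  0.48 -1.93] max turn 0.085 shift 30.5
-28.6, 1.6, 7.4, -0.008, -0.083, -0.014
-29.4, 1.6, 7.8, -0.008, -0.083, -0.014
```

>>> jog_arm(deltas=[-28.6,1.6,7.4,-0.008,-0.083,-0.014,0.9,-29.4,1.6,7.8,-0.008,-0.083,-0.014,0.9])

```text
t: 20.82
eef_pos: [394.0, 12.2, 403.0]
tcp_rot: [0.078, 1.165, 0.097]
ft_force: [0.4, 0.5, -0.7]
opening: 0.895
```

```bash
python3 -c "
from path import *
K=np.load('K.npy'); plan(K,14)"
```

```text
t 20.82 [-0.16  0.12  2.16  0.22  0.48 -1.92] -> [ 0.63  0.2   1.98 -0.29  0.58 -2.03] max turn 0.093 shift 24.2
1, 20.3, 4.1, -0.092, 0.007, 0.008
0.7, 20.4, 5, -0.092, 0.006, 0.007
0.4, 20.4, 6, -0.092, 0.004, 0.006
0.1, 20.3, 7, -0.092, 0.003, 0.005
-0.3, 20.3, 7.9, -0.092, 0.002, 0.004
-0.7, 20.1, 8.9, -0.092, 0, 0.003
-1.1, 19.9, 9.9, -0.091, -0.001, 0.002
-1.5, 19.7, 10.8, -0.091, -0.002, 0.001
-1.9, 19.4, 11.8, -0.091, -0.004, -0
-2.4, 19.1, 12.7, -0.09, -0.005, -0.002
```

>>> jog_arm(deltas=[1,20.3,4.1,-0.092,0.007,0.008,0.9,0.7,20.4,5,-0.092,0.006,0.007,0.9,0.4,20.4,6,-0.092,0.004,0.006,0.9,0.1,20.3,7,-0.092,0.003,0.005,0.9,-0.3,20.3,7.9,-0.092,0.002,0.004,0.9,-0.7,20.1,8.9,-0.092,0,0.003,0.9,-1.1,19.9,9.9,-0.091,-0.001,0.002,0.9,-1.5,19.7,10.8,-0.091,-0.002,0.001,0.9,-1.9,19.4,11.8,-0.091,-0.004,0,0.9,-2.4,19.1,12.7,-0.09,-0.005,-0.002,0.9])

```text
t: 22.08
eef_pos: [387.1, 234.5, 422.0]
tcp_rot: [-0.688, 1.158, 0.241]
ft_force: [-0.3, -0.4, -0.4]
opening: 0.903
```

```bash
python3 -c "
from path import *
K=np.load('K.npy'); plan(K,4)
# refine knob axis: knob blob in earlier top image (top8) dark mask
t=np.load('top8.npy',allow_pickle=True).item(); im=t['image']; g=im.max(2); m=((g<75)).astype(np.uint8); k=np.zeros_like(m); k[248:284,78:112]=1; m*=k
c=max(cv2.findContours(m,0,1)[0],key=cv2.contourArea); print(cv2.contourArea(c),cv2.boundingRect(c))
for q in (1.02,1.05,1.08,1.11):
    print(q,proj(t,[o+Rm@np.array([130-130*np.cos(q),130*np.sin(q),z]) for z in(98,132,137)]).round(1).tolist())
"
```

```text
t 22.07 [ 0.41  0.19  2.01 -0.13  0.54 -1.99] -> [ 0.63  0.2   1.98 -0.29  0.58 -2.03] max turn 0.094 shift 23.1
-2.5, 19.9, 10.8, -0.094, 0.001, -0
-3, 19.4, 11.8, -0.094, -0, -0.002
-3.5, 18.8, 12.8, -0.093, -0.001, -0.004
-4.1, 18.2, 13.7, -0.093, -0.002, -0.006
263.5 (83, 254, 25, 22)
1.02 [[101.7, 263.9], [96.4, 270.1], [95.6, 271.0]]
1.05 [[100.2, 262.7], [94.8, 268.9], [94.0, 269.8]]
1.08 [[98.7, 261.5], [93.3, 267.7], [92.5, 268.6]]
1.11 [[97.3, 260.3], [91.8, 266.4], [91.0, 267.4]]
```

>>> jog_arm(deltas=[-2.5,19.9,10.8,-0.094,0.001,0,1,-3,19.4,11.8,-0.094,0,-0.002,1,-3.5,18.8,12.8,-0.093,-0.001,-0.004,1,-4.1,18.2,13.7,-0.093,-0.002,-0.006,1,0,0,0,0,0,0,1])

```text
t: 22.7
eef_pos: [341.3, 318.8, 424.2]
tcp_rot: [-1.038, 1.146, 0.26]
ft_force: [0.8, -0.6, 0.0]
opening: 1.0
```

```bash
python3 -c "
from path import *
togo(*knob_pose(1.085,165,.1))
"
```

```text
t 22.70 pos [341.3 318.8 424.2] J [ 0.64  0.21  1.98 -0.28  0.58 -2.03] op 1.000 F [ 0.8 -0.6  0. ] M [ 0.03  0.3  -0.04]
  shift(now axes) [33.88 -5.08 -2.01] turn [-0.0203  0.011  -0.0049] shift(after turn) [33.93 -4.87 -1.74]
```

>>> jog_arm(deltas=[10,-4,-1.5,-0.02,0.011,-0.005,1,12,-0.9,0,0,0,0,1,0,0,0,0,0,0,1])

```text
t: 23.08
eef_pos: [356.4, 317.2, 403.6]
tcp_rot: [-1.078, 1.148, 0.231]
ft_force: [-0.2, 0.0, 0.4]
opening: 0.998
```

```bash
python3 -c "
from path import *
togo(*knob_pose(1.085,127,.1))
d=cam('side'); save('s9',cv2.resize(d['image'][90:240,140:320],None,fx=4,fy=4,interpolation=cv2.INTER_CUBIC))
d=cam('top'); save('t9',cv2.resize(d['image'][190:310,30:190],None,fx=5,fy=5,interpolation=cv2.INTER_CUBIC))
"
```

```text
t 23.07 pos [356.4 317.2 403.6] J [ 0.62  0.25  1.98 -0.31  0.53 -2.03] op 0.998 F [-0.2  0.   0.4] M [ 0.07  0.33 -0.01]
  shift(now axes) [47.04 -1.86  2.32] turn [-0.0065 -0.0005 -0.0011] shift(after turn) [47.04 -1.82  2.28]
```

View pics/s9.png

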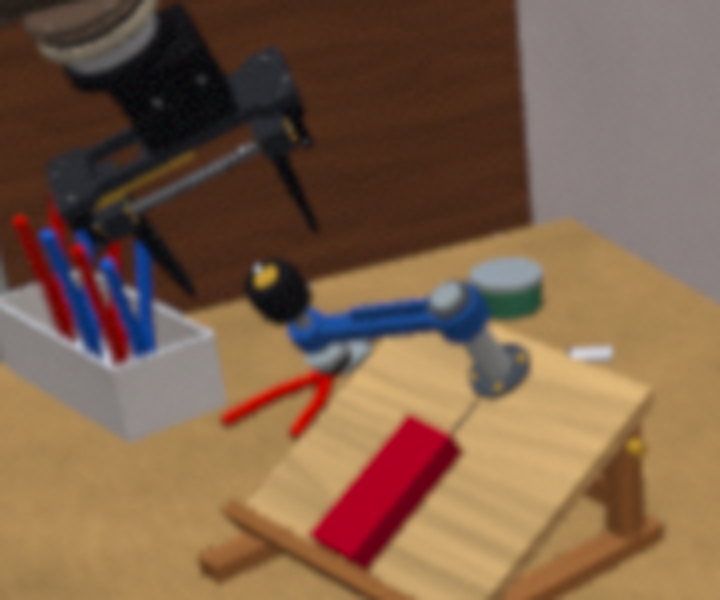

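View pics/t9.png

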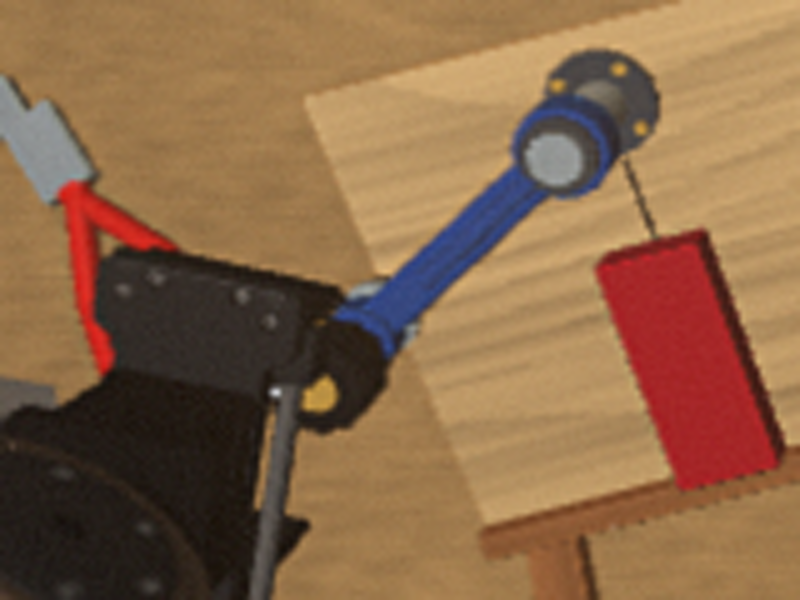

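```bash
python3 -c "
from path import *
t=np.load('top0.npy',allow_pickle=True).item()
print(onplane(t,[(20,265),(44,270),(45,307),(0,313)],[0,0,1],60).round(0))
st=env.state();Rc=R.from_euler('xyz',st['tcp_rot']).as_matrix()
print([(st['eef_pos']+Rc@np.array(v)).round(0) for v in((190,60,0),(190,-60,0),(237,60,0),(237,-60,0),(165,90,37),(165,90,-37))])
t8=np.load('top8.npy',allow_pickle=True).item()
save('knob',cv2.resize(t8['image'][235:295,70:130],None,fx=10,fy=10,interpolation=cv2.INTER_CUBIC))
"
```

```text
[[471. 597.  60.]
 [457. 536.  60.]
 [368. 527.  60.]
 [355. 636.  60.]]
[array([379., 352., 209.]), array([486., 319., 253.]), array([397., 356., 167.]), array([504., 323., 210.]), array([350., 393., 229.]), array([334., 322., 214.])]
```

View pics/knob.png

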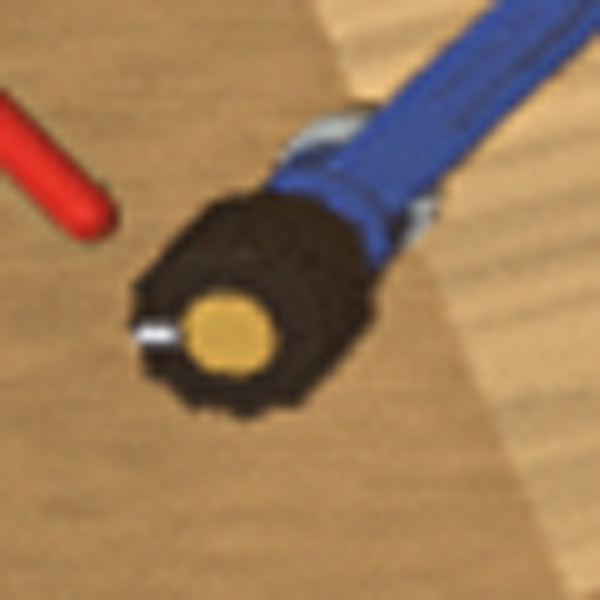

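The knob's gold cap is at (92.8,267.9), so q≈1.083. The jaws straddle it, so I'm going down.

>>> jog_arm(deltas=[5,-1.8,2.3,-0.0065,0,0,1,10,0,0,0,0,0,1,12,0,0,0,0,0,1,10,0,0,0,0,0,1,0,0,0,0,0,0,1])

```text
t: 23.8
eef_pos: [374.2, 322.8, 369.4]
tcp_rot: [-1.084, 1.147, 0.233]
ft_force: [0.2, 0.1, -0.4]
opening: 1.0
```

```bash
python3 -c "
from path import *
togo(*knob_pose(1.083,127,.1)); fb()
"
```

```text
t 23.80 pos [374.2 322.8 369.4] J [ 0.6   0.32  1.99 -0.34  0.46 -2.  ] op 1.000 F [ 0.2  0.1 -0.4] M [0.02 0.34 0.05]
  shift(now axes) [ 8.25  0.25 -0.51] turn [ 0.0025  0.0005 -0.0005] shift(after turn) [ 8.25  0.25 -0.5 ]
board-frame F [ 0.   0.  -0.4] M [ 0.11  0.32 -0.  ] grav board [-2.3  0.  -4. ]
```

>>> jog_arm(deltas=[8,0.2,-0.5,0.002,0,0,0.9,0,0,0,0,0,0,0.7,0,0,0,0,0,0,0.55,0,0,0,0,0,0,0.48,0,0,0,0,0,0,0.46])

```text
t: 24.42
eef_pos: [377.2, 323.2, 362.0]
tcp_rot: [-1.081, 1.146, 0.234]
ft_force: [-0.3, 0.1, -0.2]
opening: 0.534
```

```bash
python3 -c "
from path import *
togo(*knob_pose(1.083,127,.1)); fb()
d=cam('side'); save('s10',cv2.resize(d['image'][110:220,160:300],None,fx=5,fy=5,interpolation=cv2.INTER_CUBIC))
"
```

```text
t 24.43 pos [377.2 323.2 362. ] J [ 0.6   0.34  1.99 -0.36  0.44 -1.99] op 0.534 F [-0.3  0.1 -0.2] M [ 0.06  0.32 -0.03]
  shift(now axes) [ 0.26  0.1  -0.1 ] turn [0.0002 0.0013 0.0001] shift(after turn) [ 0.26  0.1  -0.1 ]
board-frame F [-0.3  0.2 -0.1] M [ 0.1   0.3  -0.09] grav board [-2.3  0.  -4. ]
```

View pics/s10.png

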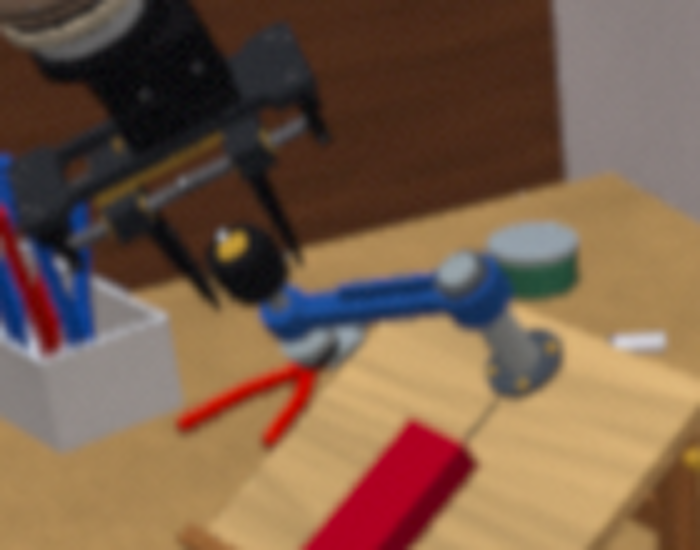

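>>> jog_arm(deltas=[0,0,0,0,0,0,0.44,0,0,0,0,0,0,0.3,0,0,0,0,0,0,0.2])

```text
t: 24.85
eef_pos: [376.9, 323.2, 362.0]
tcp_rot: [-1.081, 1.147, 0.234]
ft_force: [-1.3, 0.3, -0.4]
opening: 0.428
```

```bash
python3 -c "
from path import *
togo(*knob_pose(1.083,127,.1)); fb()
d=cam('top'); save('t10',cv2.resize(d['image'][190:310,30:190],None,fx=5,fy=5,interpolation=cv2.INTER_CUBIC))
"
```

```text
t 24.85 pos [376.9 323.2 362. ] J [ 0.6   0.34  1.99 -0.36  0.44 -1.99] op 0.428 F [-1.3  0.3 -0.4] M [-0.04 -0.   -0.09]
  shift(now axes) [ 0.37 -0.18 -0.05] turn [ 0.0004  0.0014 -0.0001] shift(after turn) [ 0.37 -0.18 -0.05]
board-frame F [-1.3  0.6  0.2] M [-0.08  0.01 -0.06] grav board [-2.3  0.  -4. ]
```

View pics/t10.png

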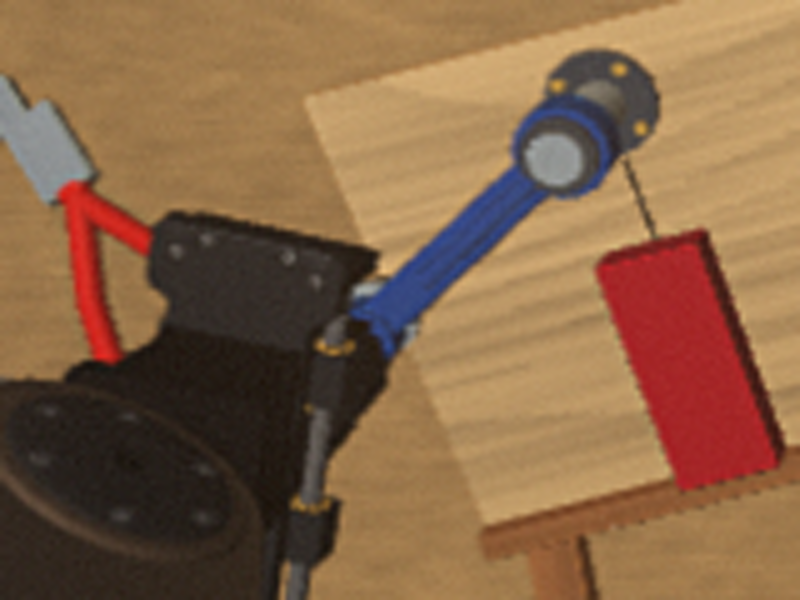

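Gripped at 0.428 (≈40 mm). Now planning the swing, with the tool turning along with the arm.

```bash
cat >> path.py <<'E'
def seq(poses):
    st=env.state(); pp=st["eef_pos"]; Rc=R.from_euler('xyz',st["tcp_rot"]).as_matrix()
    for Rt,pt in poses:
        print(", ".join("%g"%v for v in np.r_[(Rc.T@(pt-pp)).round(1),R.from_matrix(Rc.T@Rt).as_rotvec().round(3)])); Rc,pp=Rt,pt
E
python3 -c "
from path import *
seq([knob_pose(1.083-.1083*k,127,.1) for k in range(1,11)])"
```

```text
1.6, 7.1, -12.1, 0.109, 0.001, -0
1.1, 4.4, -13.3, 0.108, -0, 0
1, 1.5, -14, 0.108, -0, 0
0.9, -1.6, -14, 0.108, -0, 0
0.8, -4.5, -13.3, 0.108, -0, -0
0.7, -7.3, -12, 0.108, -0, 0
0.5, -9.7, -10.2, 0.108, -0, 0
0.4, -11.7, -7.9, 0.108, -0, -0
0.2, -13.1, -5.2, 0.108, -0, 0
0.1, -13.9, -2.3, 0.108, -0, 0
```

The arm turns the other way about the board normal than I had set up: with the tool turning along, j6 would run out of range. So I'll let go, turn the jaws +0.92, regrip and then swing.

```bash
sed -i "s/E('z',q-turn)/E('z',q0-q-turn)/; s/def knob_pose(q,bz,pt=0.,rl=0.,turn=0.)/def knob_pose(q,bz,pt=0.,rl=0.,turn=0.,q0=1.25)/" kin.py; python3 -c "
from path import *
for q in (1.083,.8,.5,.2,0):
    print(q,[x.round(2).tolist() for x in solve(*knob_pose(q,127,.1))])
print([x.round(2).tolist() for x in solve(*knob_pose(0,112,.1))])
togo(*knob_pose(1.083,127,.1))
seq([knob_pose(1.083-.1083*k,127,.1) for k in range(1,11)])"
```

```text
1.083 [[0.6, 0.34, 1.99, -0.36, 0.44, -1.08]]
0.8 [[0.57, 0.32, 2.08, -0.4, 0.36, -1.33]]
0.5 [[0.52, 0.3, 2.17, -0.42, 0.29, -1.66]]
0.2 [[0.43, 0.28, 2.23, -0.37, 0.23, -2.07]]
0 [[0.36, 0.27, 2.25, -0.27, 0.2, -2.43]]
[[0.36, 0.31, 2.25, -0.33, 0.17, -2.38]]
t 24.90 pos [376.9 323.2 362. ] J [ 0.6   0.34  1.99 -0.36  0.44 -1.99] op 0.428 F [-1.4  0.7 -1.3] M [ 0.02  0.18 -0.1 ]
  shift(now axes) [ 0.37 -0.13 -0.08] turn [ 9.163e-01  1.300e-03 -7.000e-04] shift(after turn) [ 0.37 -0.14  0.06]
1.6, 7.1, -12.1, 0.808, 0.001, -0.001
1.1, -5.2, -13, -0.108, -0, -0
1, -5.2, -13, -0.108, -0, 0
0.9, -5.2, -13.1, -0.108, -0, -0
0.8, -5.2, -13.1, -0.108, -0, 0
0.7, -5.2, -13.1, -0.108, 0, -0
0.5, -5.2, -13.1, -0.108, -0, -0
0.4, -5.2, -13.1, -0.108, -0, 0
0.2, -5.2, -13.1, -0.108, 0, -0
0.1, -5.2, -13.1, -0.108, 0, 0
```

>>> jog_arm(deltas=[0,0,0,0,0,0,0.55,0,0,0,0,0,0,0.55,0,0,0,0.183,0,0,0.55,0,0,0,0.183,0,0,0.55,0,0,0,0.183,0,0,0.55,0,0,0,0.183,0,0,0.55,0,0,0,0.183,0,0,0.55,0,0,0,0,0,0,0.55])

```text
t: 25.9
eef_pos: [377.7, 323.1, 362.5]
tcp_rot: [-0.144, 1.145, 0.234]
ft_force: [-0.1, 0.6, -0.0]
opening: 0.555
```

```bash
python3 -c "
from path import *
togo(*knob_pose(1.083,127,.1));fb()"
```

```text
t 25.90 pos [377.7 323.1 362.5] J [ 0.6   0.34  1.99 -0.36  0.44 -1.05] op 0.555 F [-0.1  0.6 -0. ] M [-0.03  0.28 -0.03]
  shift(now axes) [ 0.51  0.29 -0.73] turn [-0.0208  0.0022 -0.0008] shift(after turn) [ 0.51  0.31 -0.72]
board-frame F [ 0.   0.7 -0. ] M [ 0.02  0.28 -0.04] grav board [-2.3  0.  -4. ]
```

>>> jog_arm(deltas=[0.4,0.3,-0.6,0,0,0,0.45,0,0,0,0,0,0,0.3,0,0,0,0,0,0,0.2,0,0,0,0,0,0,0.2])

```text
t: 26.4
eef_pos: [377.2, 323.2, 361.8]
tcp_rot: [-0.152, 1.145, 0.233]
ft_force: [0.3, 0.5, -0.9]
opening: 0.416
```

```bash
python3 -c "
from path import *
togo(*knob_pose(1.083,127,.1));fb()
seq([knob_pose(1.083-.09*k,127,.1,0,-.02) for k in range(0,6)])"
```

```text
t 26.40 pos [377.2 323.2 361.8] J [ 0.6   0.34  1.99 -0.36  0.44 -1.06] op 0.416 F [ 0.3  0.5 -0.9] M [-0.14  0.19 -0.25]
  shift(now axes) [ 0.08  0.01 -0.11] turn [-0.0124  0.0021 -0.0007] shift(after turn) [ 0.08  0.01 -0.11]
board-frame F [-0.1  0.5 -1. ] M [-0.2   0.21 -0.17] grav board [-2.3  0.  -4. ]
0.1, 0, -0.1, -0.032, 0.002, -0.001
1, -4, -11, -0.09, -0, 0
0.9, -4, -11, -0.09, -0, 0
0.9, -4, -11, -0.09, -0, 0
0.8, -4, -11, -0.09, 0, -0
0.7, -4, -11, -0.09, -0, -0
```

>>> jog_arm(deltas=[1,-4,-11,-0.09,0,0,0.2,0.9,-4,-11,-0.09,0,0,0.2,0.9,-4,-11,-0.09,0,0,0.2,0.8,-4,-11,-0.09,0,0,0.2])

```text
t: 26.9
eef_pos: [352.7, 288.9, 343.9]
tcp_rot: [-0.519, 1.139, 0.24]
ft_force: [2.1, 4.2, -2.4]
opening: 0.423
```

```bash
cat >> path.py <<'E'
def qnow(tilt=.1):
    st=env.state(); Rc=R.from_euler('xyz',st["tcp_rot"]).as_matrix(); g=Rm.T@(st["eef_pos"]+171*Rc[:,0]-o)
    a=Rm.T@Rc; q=np.arctan2(g[1],130-g[0])
    # jaw rotation about board z after removing tilt
    b=E('y',-tilt)@a@np.c_[[0,0,-1],[0,1,0],[1,0,0]].T; r=np.arctan2(b[1,0],b[0,0])
    print("grasp board",g.round(1),"q %.3f radius %.1f r %.3f r+q %.3f"%(q,np.hypot(g[1],130-g[0]),r,r+q),"tiltres",R.from_matrix(b).as_rotvec().round(3)); return q,r
E
python3 -c "
from path import *
fb(); q,r=qnow(); togo(*knob_pose(q,127,.1,0,-.012))
seq([knob_pose(q-.09*k,127,.1,0,-.012) for k in range(0,9)])"
```

```text
board-frame F [ 1.4  3.7 -3.6] M [-0.63 -0.71 -0.22] grav board [-2.3  0.  -4. ]
grasp board [ 34.2  87.7 127.3] q 0.741 radius 129.9 r 0.527 r+q 1.269 tiltres [ 0.001 -0.009  0.527]
t 26.90 pos [352.7 288.9 343.9] J [ 0.57  0.31  2.11 -0.42  0.34 -1.4 ] op 0.423 F [ 2.1  4.2 -2.4] M [-0.26 -0.79 -0.5 ]
  shift(now axes) [ 0.33 -0.08  1.53] turn [0.0068 0.009  0.0009] shift(after turn) [ 0.32 -0.07  1.53]
0.3, -0.1, 1.5, 0.007, 0.009, 0.001
0.7, -4.1, -10.9, -0.09, -0, -0
0.7, -4.1, -10.9, -0.09, 0, 0
0.6, -4.1, -10.9, -0.09, -0, 0
0.5, -4.1, -11, -0.09, 0, -0
0.4, -4.1, -11, -0.09, 0, -0
0.3, -4.1, -11, -0.09, -0, -0
0.2, -4.1, -11, -0.09, 0, -0
0.1, -4.1, -11, -0.09, 0, 0
```

Swinging smoothly with 4 N on the knob; continuing.

>>> jog_arm(deltas=[0.8,-4.1,-10.9,-0.088,0.003,0,0.2,0.7,-4.1,-10.9,-0.089,0.003,0,0.2,0.6,-4.1,-10.9,-0.09,0,0,0.2,0.5,-4.1,-11,-0.09,0,0,0.2,0.4,-4.1,-11,-0.09,0,0,0.2])

```text
t: 27.52
eef_pos: [340.4, 233.8, 329.4]
tcp_rot: [-0.984, 1.14, 0.242]
ft_force: [-3.5, 4.3, 0.5]
opening: 0.427
```

```bash
python3 -c "
from path import *
fb(); q,r=qnow(); togo(*knob_pose(q,127,.1,0,-.012))
seq([knob_pose(q-.09*k,127,.1,0,-.012) for k in range(0,5)])"
```

```text
board-frame F [-1.9  5.   1.6] M [ 0.08 -0.27 -0.22] grav board [-2.3  0.  -4. ]
grasp board [  5.4  37.  127.1] q 0.289 radius 129.9 r 0.994 r+q 1.283 tiltres [ 0.    -0.009  0.994]
t 27.52 pos [340.4 233.8 329.4] J [ 0.46  0.29  2.22 -0.4   0.23 -1.96] op 0.427 F [-3.5  4.3  0.5] M [ 0.24 -0.23 -0.15]
  shift(now axes) [ 0.09 -0.6   1.33] turn [0.0206 0.0079 0.0037] shift(after turn) [ 0.08 -0.57  1.34]
0.1, -0.6, 1.3, 0.021, 0.008, 0.004
0.3, -4.1, -11, -0.09, -0, 0
0.2, -4.1, -11, -0.09, 0, -0
0.1, -4.1, -11, -0.09, -0, -0
-0, -4.1, -11, -0.09, 0, -0
```

>>> jog_arm(deltas=[0.3,-4.1,-11,-0.088,0.003,0.002,0.2,0.2,-4.1,-11,-0.088,0.003,0,0.2,0.1,-4,-10.5,-0.085,0,0,0.2,0,0,0,0,0,0,0.2])

```text
t: 28.02
eef_pos: [344.0, 198.6, 326.9]
tcp_rot: [-1.262, 1.142, 0.235]
ft_force: [-0.5, -3.0, -2.3]
opening: 0.431
```

```bash
python3 -c "
from path import *
fb(); q,r=qnow(); togo(*knob_pose(0,127,.1,0,-.03))
d=cam('top'); save('t11',cv2.resize(d['image'][170:320,75:240],None,fx=4,fy=4,interpolation=cv2.INTER_CUBIC))
d=cam('side'); save('s11',cv2.resize(d['image'][145:265,180:320],None,fx=5,fy=5,interpolation=cv2.INTER_CUBIC))
"
```

```text
board-frame F [-2.2 -2.8 -1.4] M [-0.84 -0.26  0.11] grav board [-2.3  0.  -4. ]
grasp board [-1.000e-01  1.500e+00  1.272e+02] q 0.012 radius 130.1 r 1.266 r+q 1.277 tiltres [-0.002 -0.005  1.266]
t 28.02 pos [344.  198.6 326.9] J [ 0.37  0.27  2.26 -0.29  0.2  -2.43] op 0.431 F [-0.5 -3.  -2.3] M [-0.71 -0.43 -0.32]
  shift(now axes) [ 0.22 -1.26 -0.86] turn [-0.0142  0.0031  0.0042] shift(after turn) [ 0.21 -1.25 -0.88]
```

View pics/t11.png

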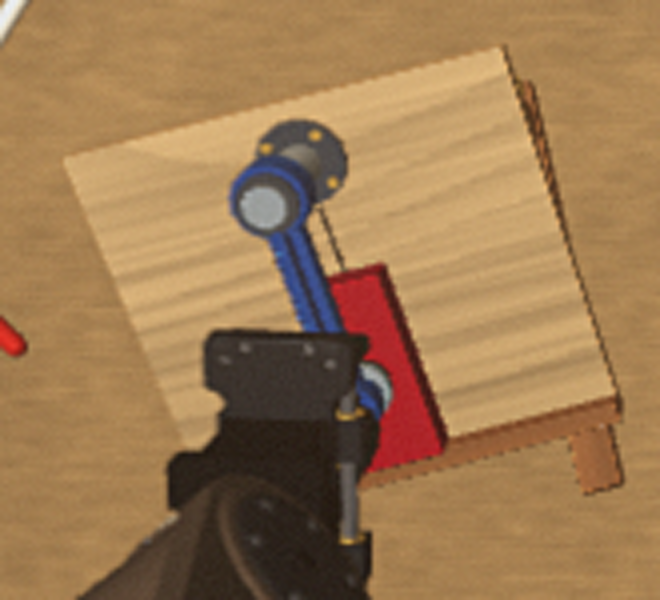

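View pics/s11.png

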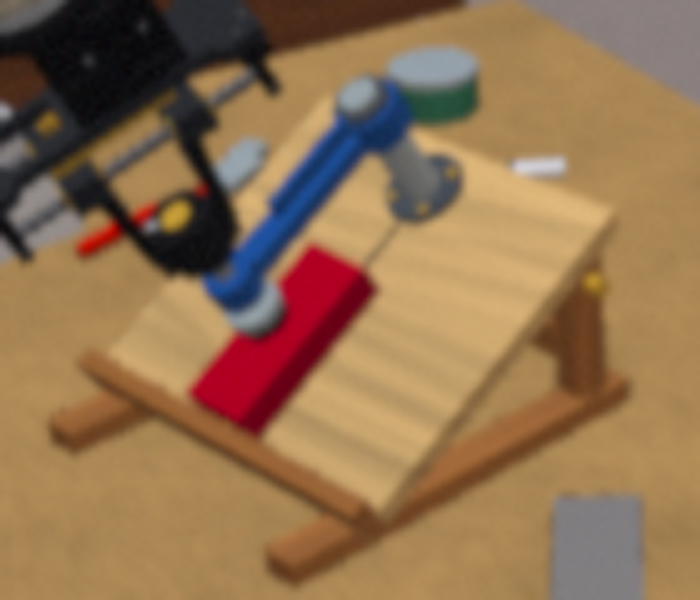

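The pad cup at (258,310) in the side crop stands over the slab's middle, and the blue arm runs down the line. I'll take out the last 1.5 mm, then start screwing clockwise (+x turn).

>>> jog_arm(deltas=[0.2,-0.6,-1.2,-0.01,0.002,0.002,0.2,0,-0.3,-0.6,0,0,0,0.2,0,0,0,0,0,0,0.2])

```text
t: 28.5
eef_pos: [344.6, 198.1, 327.1]
tcp_rot: [-1.27, 1.144, 0.235]
ft_force: [-1.6, -1.0, -2.7]
opening: 0.43
```

```bash
python3 -c "
from path import *
fb(); q,r=qnow(); st=env.state(); print(st['tau'].round(3), st['joints'].round(3))
for i in range(4): cam('side'); s=env.state(); print(s['tau'][3:].round(3),(Rm.T@s['moment']).round(3))
"
```

```text
board-frame F [-2.9 -0.6 -1.5] M [-0.64 -0.28 -0.06] grav board [-2.3  0.  -4. ]
grasp board [ -0.    0.8 127.2] q 0.006 radius 130.0 r 1.274 r+q 1.280 tiltres [-1.000e-03 -4.000e-03  1.274e+00]
[ 4.8500e-01 -3.6495e+01 -1.7274e+01 -2.2000e-02 -1.0980e+00 -1.6600e-01] [ 0.366  0.271  2.255 -0.278  0.199 -2.448]
[-0.081 -1.088 -0.125] [-0.315 -0.107 -0.108]
[-0.165 -1.011 -0.094] [-0.169 -0.141 -0.054]
[-0.199 -0.979 -0.091] [-0.077 -0.073 -0.104]
[-0.216 -0.959 -0.093] [ 0.054 -0.084 -0.068]
```

>>> jog_arm(deltas=[0.2,0,0,0.18,0,0,0.2,0.2,0,0,0.18,0,0,0.2,0.2,0,0,0.18,0,0,0.2,0.2,0,0,0.18,0,0,0.2,0.2,0,0,0.18,0,0,0.2])

```text
t: 29.32
eef_pos: [345.3, 198.0, 326.3]
tcp_rot: [-0.347, 1.145, 0.232]
ft_force: [1.9, -2.3, -1.6]
opening: 0.418
```

```bash
python3 -c "
from path import *
fb(); q,r=qnow(); st=env.state(); print(st['tau'][3:].round(3), st['joints'].round(3))
togo(*knob_pose(0,126.4,.1,0,1.25-r))
"
```

```text
board-frame F [ 0.4 -2.7 -2.1] M [-0.17  0.14  0.09] grav board [-2.3  0.  -4. ]
grasp board [1.000e-01 4.000e-01 1.262e+02] q 0.003 radius 129.9 r 0.348 r+q 0.351 tiltres [ 0.    -0.002  0.348]
[ 0.108 -1.27  -2.353] [ 0.366  0.274  2.255 -0.283  0.199 -1.518]
t 29.32 pos [345.3 198.  326.3] J [ 0.37  0.27  2.25 -0.28  0.2  -1.52] op 0.418 F [ 1.9 -2.3 -1.6] M [-0.22  0.09 -0.01]
  shift(now axes) [-0.21 -0.37  0.14] turn [-0.      0.0022  0.0003] shift(after turn) [-0.21 -0.37  0.14]
```

>>> jog_arm(deltas=[0.1,-0.3,0.1,0.18,0,0,0.2,0.15,0,0,0.18,0,0,0.2,0.15,0,0,0.18,0,0,0.2,0.15,0,0,0.18,0,0,0.2,0.15,0,0,0.18,0,0,0.2,0.15,0,0,0.18,0,0,0.2,0.15,0,0,0.18,0,0,0.2,0.15,0,0,0.18,0,0,0.2,0.15,0,0,0.18,0,0,0.2,0,0,0,0,0,0,0.2])

```text
t: 30.58
eef_pos: [346.1, 197.7, 325.0]
tcp_rot: [1.324, 1.145, 0.231]
ft_force: [-2.3, -2.3, -1.2]
opening: 0.431
```

```bash
python3 -c "
from path import *
fb(); q,r=qnow(); st=env.state(); print(st['tau'][3:].round(3), st['joints'].round(3))
d=cam('side'); save('s12',cv2.resize(d['image'][145:265,180:320],None,fx=5,fy=5,interpolation=cv2.INTER_CUBIC))
togo(*knob_pose(0,127.2-6*(1.274-r)/6.283,.1,0,1.25-r))
"
```

```text
board-frame F [-3.  -1.7  0.3] M [ 0.1  -0.3  -0.09] grav board [-2.3  0.  -4. ]
grasp board [ -0.   -0.2 124.7] q -0.002 radius 130.0 r -1.324 r+q -1.326 tiltres [ 1.000e-03 -2.000e-03 -1.324e+00]
[-0.128 -0.807  1.345] [ 0.364  0.277  2.255 -0.288  0.195  0.158]
t 30.62 pos [346.1 197.7 325. ] J [ 0.36  0.28  2.26 -0.29  0.2   0.16] op 0.427 F [-3.8 -1.6 -1.1] M [ 0.17 -0.24 -0.05]
  shift(now axes) [-0.05  0.36 -0.1 ] turn [ 0.0024  0.0006 -0.0018] shift(after turn) [-0.05  0.36 -0.1 ]
```

View pics/s12.png

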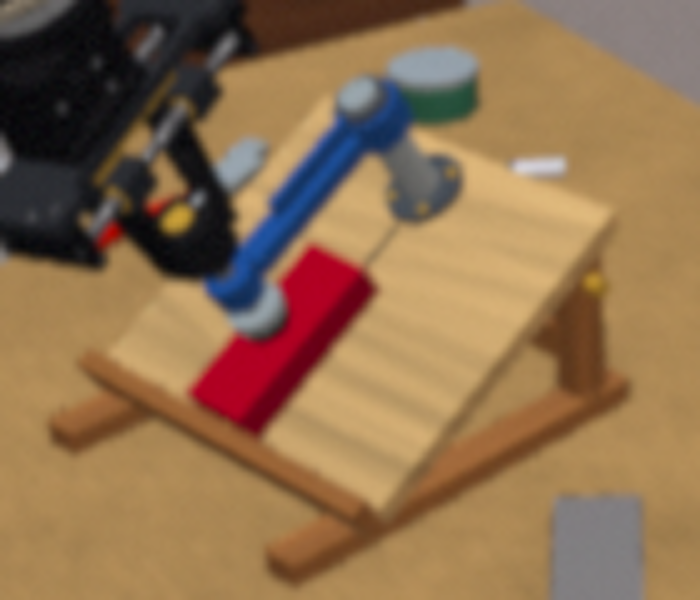

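The cap is at (178,220) and the white mark has moved round to (205,198), so the knob is turning with the grip. Continuing the stroke.

>>> jog_arm(deltas=[0.15,0.3,0,0.18,0,0,0.2,0.15,0,0,0.18,0,0,0.2,0.15,0,0,0.18,0,0,0.2,0.15,0,0,0.18,0,0,0.2,0.15,0,0,0.18,0,0,0.2,0.15,0,0,0.18,0,0,0.2,0.15,0,0,0.18,0,0,0.2,0.15,0,0,0.18,0,0,0.2,0.15,0,0,0.18,0,0,0.2,0.15,0,0,0.18,0,0,0.2])

```text
t: 31.88
eef_pos: [346.2, 198.4, 323.4]
tcp_rot: [3.135, 1.15, 0.227]
ft_force: [-4.4, 3.0, -0.2]
opening: 0.417
```

```bash
python3 -c "
from path import *
fb(); q,r=qnow(); st=env.state(); print(st['tau'][3:].round(3), st['joints'].round(3))
togo(*knob_pose(0,127.2-6*(1.274-r)/6.283,.1,0,1.25-r))
"
```

```text
board-frame F [-3.2  3.9  1.6] M [1.38 0.71 0.04] grav board [-2.3  0.  -4. ]
grasp board [ -1.4   0.2 123.3] q 0.001 radius 131.4 r -3.138 r+q -3.137 tiltres [-4.000e-03 -2.000e-03 -3.138e+00]
[-0.264 -0.925 -2.189] [ 0.366  0.281  2.255 -0.294  0.196  1.979]
t 31.88 pos [346.2 198.4 323.4] J [ 0.37  0.28  2.26 -0.29  0.2   1.98] op 0.417 F [-4.4  3.  -0.2] M [0.99 0.96 0.72]
  shift(now axes) [ 0.14  0.43 -0.96] turn [ 0.      0.0027 -0.0014] shift(after turn) [ 0.14  0.43 -0.96]
```

>>> jog_arm(deltas=[0.15,0.3,-0.6,0.18,0,0,0.2,0.15,0.1,-0.3,0.18,0,0,0.2,0.15,0,0,0.16,0,0,0.2,0,0,0,0,0,0,0.2])

```text
t: 32.38
eef_pos: [346.8, 198.9, 323.1]
tcp_rot: [-2.625, 1.15, 0.23]
ft_force: [-0.6, -2.5, -2.6]
opening: 0.419
```

```bash
python3 -c "
from path import *
fb(); q,r=qnow(); st=env.state(); print(st['tau'][3:].round(3), st['joints'].round(3))
togo(*knob_pose(0,127.2-6*(1.274-r+6.283)/6.283,.1,0,1.25-r))
"
```

```text
board-frame F [-2.3 -2.3 -1.7] M [ 0.51  0.18 -0.06] grav board [-2.3  0.  -4. ]
grasp board [ -1.    0.7 122.6] q 0.006 radius 131.0 r 2.625 r+q 2.630 tiltres [4.000e-03 2.000e-03 2.625e+00]
[-0.177 -1.064  1.288] [ 0.367  0.283  2.254 -0.289  0.196  2.495]
t 32.38 pos [346.8 198.9 323.1] J [ 0.37  0.28  2.25 -0.29  0.2   2.5 ] op 0.419 F [-0.6 -2.5 -2.6] M [0.41 0.28 0.21]
  shift(now axes) [ 0.02  0.46 -0.82] turn [ 0.      0.0027 -0.0019] shift(after turn) [ 0.02  0.46 -0.82]
```

Total so far is 4.93 rad (0.785 turn). I'll let go, back off and, while unwinding the wrist, touch the knob's top with the closed fingertips. That measures its height, and so the turns still to go.

>>> jog_arm(deltas=[0,0,0,0,0,0,0.55,0,0,0,0,0,0,0.6,-12,0,0,-0.16,0,0,0.6,-12,0,0,-0.18,0,0,0.6,-12,0,0,-0.18,0,0,0.6,-6,0,0,-0.18,0,0,0.3,0,0,0,-0.18,0,0,0,0,0,0,-0.18,0,0,0,0,0,0,-0.18,0,0,0,0,0,0,-0.18,0,0,0])

```text
t: 33.62
eef_pos: [330.8, 195.1, 363.6]
tcp_rot: [2.171, 1.148, 0.23]
ft_force: [-0.5, 0.5, 0.0]
opening: 0.129
```

```bash
cat >> path.py <<'E'
def tip_pose(bx,by,bz,pt,r):
    """closed fingertip centre at board point; rotation r about tool"""
    Rt=Rm@E('y',pt)@E('z',r)@np.c_[[0,0,-1],[0,1,0],[1,0,0]]
    return Rt,o+Rm@np.array([bx,by,bz])-190*Rt[:,0]
E
python3 -c "
from path import *
q,r=qnow(); st=env.state(); print(st['joints'].round(3),st['opening'])
for by in(-18,18):
    for rr in (r,r-.3):
        print(by,[x.round(2).tolist() for x in solve(*tip_pose(0,by,130,.05,rr))])
togo(*tip_pose(0,-18,140,.05,r))
togo(*tip_pose(0,18,140,.05,r))
d=cam('side'); save('s13',cv2.resize(d['image'][145:265,180:320],None,fx=5,fy=5,interpolation=cv2.INTER_CUBIC)); np.save('side13.npy',d,allow_pickle=True)
d=cam('top'); save('t13',cv2.resize(d['image'][170:320,75:240],None,fx=4,fy=4,interpolation=cv2.INTER_CUBIC))
"
```

```text
grasp board [  5.4   0.7 165.9] q 0.005 radius 124.6 r -2.172 r+q -2.167 tiltres [-1.000e-03  0.000e+00 -2.172e+00]
[ 0.373  0.18   2.235 -0.191  0.313  0.913] 0.12868160155716069
-18 [[0.32, 0.21, 2.29, -0.23, 0.17, 0.91]]
-18 [[0.32, 0.21, 2.29, -0.23, 0.17, 1.21]]
18 [[0.42, 0.22, 2.27, -0.45, 0.2, 1.21]]
18 [[0.42, 0.22, 2.27, -0.45, 0.2, 1.51]]
t 33.62 pos [330.8 195.1 363.6] J [ 0.37  0.18  2.23 -0.19  0.31  0.91] op 0.129 F [-0.5  0.5  0. ] M [-0.16  0.38  0.02]
  shift(now axes) [ 7.58  0.37 22.48] turn [0.     0.0292 0.0417] shift(after turn) [ 6.93  0.07 22.69]
t 33.62 pos [330.8 195.1 363.6] J [ 0.37  0.18  2.23 -0.19  0.31  0.91] op 0.129 F [-0.5  0.5  0. ] M [-0.16  0.38  0.02]
  shift(now axes) [  7.56 -20.    -7.2 ] turn [0.     0.0292 0.0417] shift(after turn) [  6.93 -20.31  -6.99]
```

View pics/s13.png

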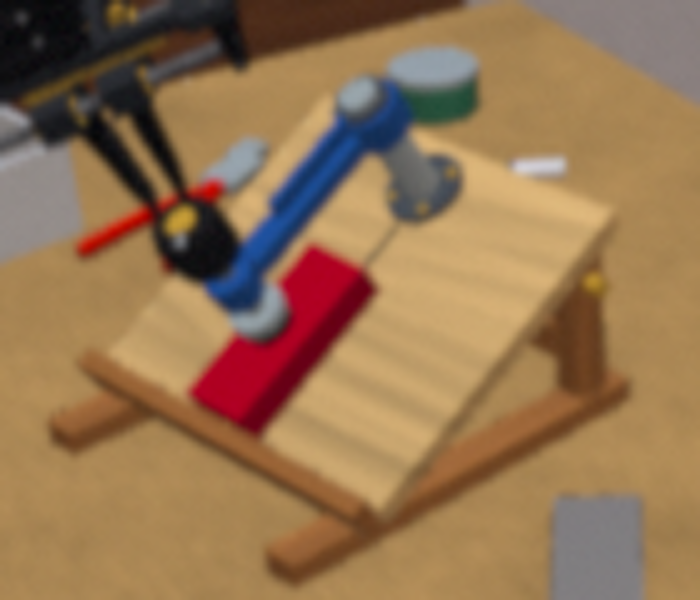

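View pics/t13.png

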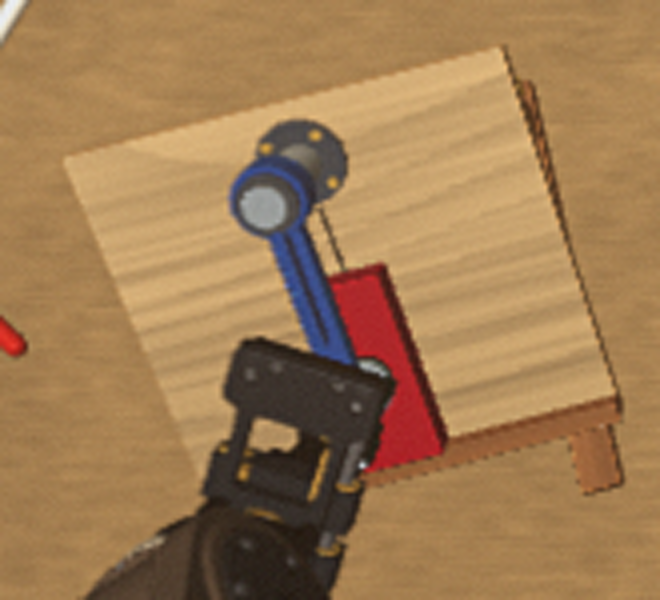

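```bash
python3 -c "
from path import *
q,r=qnow()
togo(*tip_pose(11.5,-7.9,138,.05,r))
print([x.round(2).tolist() for x in solve(*tip_pose(11.5,-7.9,128,.05,r))])"
```

```text
grasp board [  5.3   0.7 165.9] q 0.005 radius 124.7 r -2.177 r+q -2.171 tiltres [-1.000e-03  0.000e+00 -2.177e+00]
t 33.73 pos [330.8 195.1 363.6] J [ 0.37  0.18  2.23 -0.19  0.31  0.92] op 0.046 F [-0.   0.4 -0.1] M [-0.13  0.3  -0.01]
  shift(now axes) [8.37 4.32 7.53] turn [0.     0.0294 0.0417] shift(after turn) [8.32 3.97 7.77]
[[0.35, 0.22, 2.26, -0.26, 0.2, 0.97]]
```

>>> jog_arm(deltas=[4,4.3,7.5,0,0.029,0.042,0,3,0,0,0,0,0,0,0,0,0,0,0,0,0])

```text
t: 34.1
eef_pos: [335.4, 187.3, 357.0]
tcp_rot: [2.184, 1.097, 0.23]
ft_force: [1.1, -0.1, -0.4]
opening: -0.002
```

```bash
python3 -c "
from path import *
q,r=qnow(.05); fb()
togo(*tip_pose(11.5,-7.9,129,.05,r))"
```

```text
grasp board [ 13.1  -8.  158.2] q -0.068 radius 117.2 r -2.185 r+q -2.253 tiltres [ 0.000e+00 -1.000e-03 -2.185e+00]
board-frame F [ 0.7 -0.3 -0.8] M [-0.05  0.35  0.06] grav board [-2.3  0.  -4. ]
t 34.10 pos [335.4 187.3 357. ] J [ 0.35  0.19  2.25 -0.24  0.23  0.95] op -0.002 F [ 1.1 -0.1 -0.4] M [-0.15  0.33  0.03]
  shift(now axes) [10.24 -0.06  0.06] turn [ 0.      0.0002 -0.0007] shift(after turn) [10.24 -0.05  0.06]
```

>>> jog_arm(deltas=[2,0,0,0,0,0,0,2,0,0,0,0,0,0,2,0,0,0,0,0,0,1,0,0,0,0,0,0])

```text
t: 34.6
eef_pos: [338.7, 188.5, 350.5]
tcp_rot: [2.186, 1.098, 0.23]
ft_force: [0.0, -0.4, -0.9]
opening: 0.006
```

>>> jog_arm(deltas=[0.6,0,0,0,0,0,0])

```text
t: 34.72
eef_pos: [339.0, 188.5, 349.9]
tcp_rot: [2.186, 1.098, 0.23]
ft_force: [0.5, 0.1, 1.0]
opening: 0.004
```

>>> jog_arm(deltas=[0.6,0,0,0,0,0,0])

```text
t: 34.85
eef_pos: [339.2, 188.6, 349.4]
tcp_rot: [2.186, 1.098, 0.23]
ft_force: [-3.6, -0.4, 6.4]
opening: 0.003
```

```bash
python3 -c "
from path import *
q,r=qnow(.05); fb()"
```

```text
grasp board [ 12.7  -7.5 149.6] q -0.064 radius 117.6 r -2.187 r+q -2.251 tiltres [-1.000e-03 -0.000e+00 -2.187e+00]
board-frame F [0.1 0.4 7.4] M [-0.08  0.45  0.06] grav board [-2.3  0.  -4. ]
```

Contact with the knob's top at tip height ≈130.4 in my frame. The slab placing had shown the board 1.5 mm higher than my estimate, so the knob top is ≈128.9 above the face: about 3.9 mm (0.65 turn) to touch. Then half a turn more, so ≈7.2 rad still to go. Lifting and unwinding the wrist.

>>> jog_arm(deltas=[-8,0,0,-0.1,0,0,0,-8,0,0,-0.18,0,0,0.3,0,0,0,-0.18,0,0,0.6,0,0,0,-0.18,0,0,0.75,0,0,0,-0.18,0,0,0.75,0,0,0,-0.18,0,0,0.75,0,0,0,-0.18,0,0,0.75,0,0,0,-0.18,0,0,0.75,0,0,0,-0.18,0,0,0.75,0,0,0,-0.18,0,0,0.75])

```text
t: 36.1
eef_pos: [331.7, 186.8, 364.3]
tcp_rot: [0.411, 1.097, 0.23]
ft_force: [0.4, 0.6, 0.1]
opening: 0.748
```

```bash
python3 -c "
from path import *
q,r=qnow(.05); print(env.state()['joints'].round(2))
togo(*knob_pose(0,150,.1,0,1.25-r+1.5))"
```

```text
grasp board [ 13.6  -7.6 166.3] q -0.065 radius 116.7 r -0.411 r+q -0.477 tiltres [-0.    -0.    -0.411]
[ 0.35  0.17  2.25 -0.22  0.25 -0.84]
t 36.10 pos [331.7 186.8 364.3] J [ 0.35  0.17  2.25 -0.22  0.25 -0.84] op 0.748 F [0.4 0.6 0.1] M [-0.1   0.31  0.04]
  shift(now axes) [17.2   5.25 -6.83] turn [ 1.4997  0.0223 -0.0504] shift(after turn) [17.39 -5.62 -6.  ]
```

>>> jog_arm(deltas=[0,0,0,-0.18,0,0,0.75,0,0,0,-0.18,0,0,0.75,0,0,0,-0.18,0,0,0.75,0,0,0,-0.18,0,0,0.75,0,0,0,-0.18,0,0,0.75,0,0,0,-0.18,0,0,0.75,0,0,0,-0.18,0,0,0.75,0,0,0,-0.18,0,0,0.75])

```text
t: 37.1
eef_pos: [331.6, 186.7, 364.4]
tcp_rot: [-1.078, 1.097, 0.23]
ft_force: [-0.2, 0.2, 0.2]
opening: 0.749
```

```bash
python3 -c "
from path import *
q,r=qnow(.05); print(env.state()['joints'].round(2))
togo(*knob_pose(0,150,.1,0,1.25-r-.1))"
```

```text
grasp board [ 13.6  -7.7 166.5] q -0.066 radius 116.7 r 1.077 r+q 1.011 tiltres [-1.000e-03 -0.000e+00  1.077e+00]
[ 0.35  0.17  2.25 -0.22  0.25 -2.33]
t 37.10 pos [331.6 186.7 364.4] J [ 0.35  0.17  2.25 -0.22  0.25 -2.33] op 0.749 F [-0.2  0.2  0.2] M [-0.02  0.35  0.06]
  shift(now axes) [17.37  7.24  4.79] turn [-0.1     0.0213  0.0459] shift(after turn) [17.56  5.9   5.82]
```

>>> jog_arm(deltas=[2,7.2,4.8,-0.1,0.021,0.046,0.75,0,0,0,0,0,0,0.75])

```text
t: 37.35
eef_pos: [327.2, 193.5, 360.7]
tcp_rot: [-1.181, 1.148, 0.232]
ft_force: [-0.1, 0.7, 0.2]
opening: 0.75
```

```bash
python3 -c "
from path import *
q,r=qnow(.1); print(env.state()['joints'].round(2))
togo(*knob_pose(0,124.5,.1,0,1.25-r))"
```

```text
grasp board [7.000e-01 1.000e-01 1.654e+02] q 0.001 radius 129.3 r 1.181 r+q 1.182 tiltres [1.000e-03 0.000e+00 1.181e+00]
[ 0.37  0.18  2.25 -0.2   0.3  -2.44]
t 37.35 pos [327.2 193.5 360.7] J [ 0.37  0.18  2.25 -0.2   0.3  -2.44] op 0.750 F [-0.1  0.7  0.2] M [-0.    0.29 -0.06]
  shift(now axes) [40.74 -3.13  1.19] turn [ 0.      0.0001 -0.0006] shift(after turn) [40.74 -3.11  1.19]
```

>>> jog_arm(deltas=[10,-3.1,1.2,0,0,0,0.75,12,0,0,0,0,0,0.75,12,0,0,0,0,0,0.75,6,0,0,0,0,0,0.6,0,0,0,0,0,0,0.5])

```text
t: 37.98
eef_pos: [348.1, 197.9, 322.6]
tcp_rot: [-1.175, 1.147, 0.232]
ft_force: [-0.1, 0.1, -0.2]
opening: 0.595
```

```bash
python3 -c "
from path import *
q,r=qnow(.1); fb()
togo(*knob_pose(0,124.5,.1,0,1.25-r))"
```

```text
grasp board [  0.3  -0.4 121.7] q -0.003 radius 129.7 r 1.176 r+q 1.173 tiltres [-0.000e+00 -1.000e-03  1.176e+00]
board-frame F [-0.2  0.1 -0.2] M [ 0.09  0.33 -0.03] grav board [-2.3  0.  -4. ]
t 37.98 pos [348.1 197.9 322.6] J [ 0.36  0.28  2.25 -0.29  0.19 -2.34] op 0.595 F [-0.1  0.1 -0.2] M [0.02 0.34 0.02]
  shift(now axes) [-2.78  0.61  0.24] turn [-0.      0.0006  0.0004] shift(after turn) [-2.78  0.61  0.24]
```

>>> jog_arm(deltas=[-2.5,0.5,0,0,0,0,0.48,0,0,0,0,0,0,0.35,0,0,0,0,0,0,0.2,0,0,0,0,0,0,0.2])

```text
t: 38.48
eef_pos: [346.0, 197.8, 325.1]
tcp_rot: [-1.174, 1.147, 0.232]
ft_force: [1.3, 1.3, -6.5]
opening: 0.43
```

```bash
python3 -c "
from path import *
q,r=qnow(.1); fb(); print(env.state()['tau'][5])
togo(*knob_pose(0,124.5,.1,0,1.25-r))"
```

```text
grasp board [ -0.3  -0.  124.8] q -0.000 radius 130.3 r 1.176 r+q 1.175 tiltres [ 0.000e+00 -1.000e-03  1.176e+00]
board-frame F [-1.9  1.  -6.4] M [ 0.09  0.11 -0.11] grav board [-2.3  0.  -4. ]
-0.09435480460524559
t 38.48 pos [346.  197.8 325.1] J [ 0.36  0.28  2.25 -0.28  0.2  -2.35] op 0.430 F [ 1.3  1.3 -6.5] M [ 0.1   0.14 -0.05]
  shift(now axes) [ 0.31 -0.34  0.26] turn [-0.      0.0007  0.0002] shift(after turn) [ 0.31 -0.34  0.26]
```

>>> jog_arm(deltas=[0.2,0,0,0.18,0,0,0.2,0.15,0,0,0.18,0,0,0.2,0.15,0,0,0.18,0,0,0.2,0.15,0,0,0.18,0,0,0.2,0.15,0,0,0.18,0,0,0.2,0.15,0,0,0.18,0,0,0.2,0.15,0,0,0.18,0,0,0.2,0.15,0,0,0.18,0,0,0.2,0.15,0,0,0.18,0,0,0.2,0.15,0,0,0.18,0,0,0.2])

```text
t: 39.72
eef_pos: [345.4, 198.2, 324.2]
tcp_rot: [0.681, 1.145, 0.235]
ft_force: [-4.1, -0.3, 1.5]
opening: 0.422
```

```bash
python3 -c "
from path import *
q,r=qnow(.1); fb(); print(env.state()['tau'][5],env.state()['joints'].round(2))
togo(*knob_pose(0,124.8-6*(1.176-r)/6.283,.1,0,1.25-r))"
```

```text
grasp board [ -0.9   0.8 124.2] q 0.006 radius 130.9 r -0.677 r+q -0.671 tiltres [ 0.002 -0.001 -0.677]
board-frame F [-2.8  0.7  3.4] M [ 1.36 -0.08  0.1 ] grav board [-2.3  0.  -4. ]
-2.222810760140419 [ 0.37  0.28  2.26 -0.29  0.19 -0.49]
t 39.73 pos [345.4 198.2 324.2] J [ 0.37  0.28  2.26 -0.29  0.19 -0.49] op 0.422 F [-4.1 -0.3  1.5] M [1.11 0.18 0.76]
  shift(now axes) [1.12 0.45 1.34] turn [ 0.      0.0006 -0.0026] shift(after turn) [1.12 0.45 1.34]
```

```bash
python3 -c "
from path import *
d=cam('side'); save('s14',cv2.resize(d['image'][165:225,200:270],None,fx=10,fy=10,interpolation=cv2.INTER_CUBIC))
d=np.load('side13.npy',allow_pickle=True).item(); save('s13b',cv2.resize(d['image'][165:225,200:270],None,fx=10,fy=10,interpolation=cv2.INTER_CUBIC))
"
```

```text
(no output)
```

View pics/s14.png

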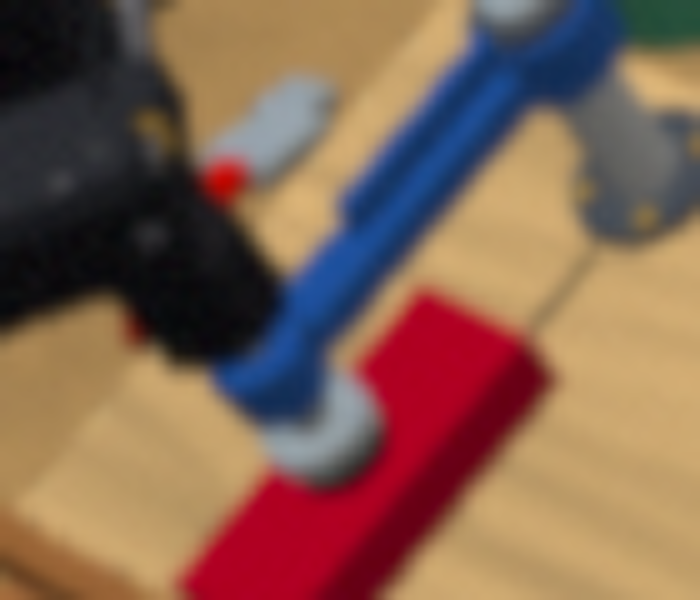

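View pics/s13b.png

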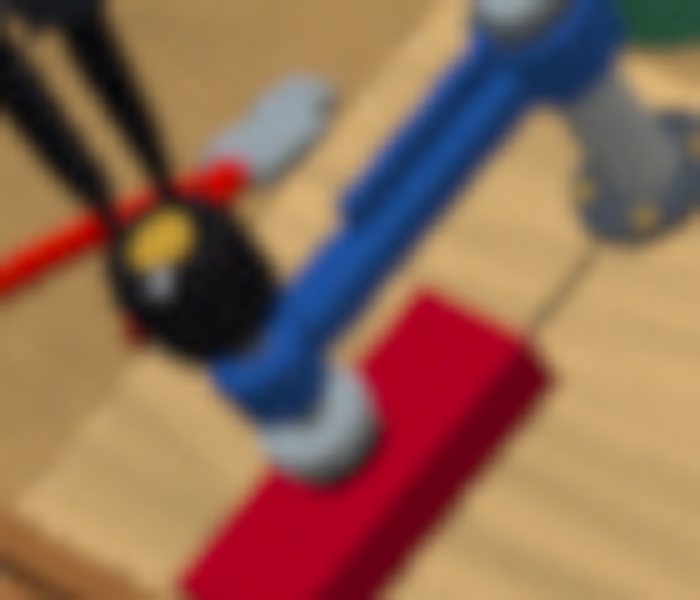

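The pad cup is a touch lower (rim 480→485) and still over the slab. Continuing.

>>> jog_arm(deltas=[0.5,0.3,0.8,0.18,0,0,0.2,0.4,0.1,0.3,0.18,0,0,0.2,0.3,0,0,0.18,0,0,0.2,0.2,0,0,0.18,0,0,0.2,0.2,0,0,0.18,0,0,0.2,0.2,0,0,0.18,0,0,0.2,0.2,0,0,0.18,0,0,0.2,0.2,0,0,0.18,0,0,0.2,0.2,0,0,0.18,0,0,0.2,0.2,0,0,0.18,0,0,0.2])

```text
t: 41.02
eef_pos: [346.5, 198.1, 323.4]
tcp_rot: [2.505, 1.142, 0.236]
ft_force: [-1.5, 0.1, -1.9]
opening: 0.422
```

```bash
python3 -c "
from path import *
q,r=qnow(.1); fb(); print(env.state()['tau'][5],env.state()['joints'].round(2))
togo(*knob_pose(0,124.8-6*(1.176-r)/6.283,.1,0,1.25-r))"
```

```text
grasp board [  0.2   0.4 123.1] q 0.003 radius 129.8 r -2.500 r+q -2.497 tiltres [ 8.0e-03  1.0e-03 -2.5e+00]
board-frame F [-2.2  0.4 -1. ] M [-0.04  0.38  0.12] grav board [-2.3  0.  -4. ]
-2.267528548836708 [ 0.36  0.28  2.26 -0.29  0.19  1.34]
t 41.02 pos [346.5 198.1 323.4] J [ 0.36  0.28  2.26 -0.29  0.19  1.34] op 0.422 F [-1.5  0.1 -1.9] M [-0.18  0.35  0.09]
  shift(now axes) [ 1.78  0.59 -0.68] turn [-0.     -0.0057 -0.0015] shift(after turn) [ 1.77  0.6  -0.69]
```

>>> jog_arm(deltas=[0.5,0.3,-0.4,0.18,0,0,0.2,0.4,0.2,-0.2,0.18,0,0,0.2,0.3,0,0,0.18,0,0,0.2,0.3,0,0,0.18,0,0,0.2,0.3,0,0,0.18,0,0,0.2,0.2,0,0,0.16,0,0,0.2,0,0,0,0,0,0,0.2])

```text
t: 41.9
eef_pos: [347.4, 197.9, 322.5]
tcp_rot: [-2.709, 1.142, 0.234]
ft_force: [0.9, -1.4, -5.1]
opening: 0.418
```

```bash
python3 -c "
from path import *
q,r=qnow(.1); fb(); print(env.state()['tau'][5],env.state()['joints'].round(2))
d=cam('side'); save('s15',cv2.resize(d['image'][165:225,200:270],None,fx=10,fy=10,interpolation=cv2.INTER_CUBIC))
q,r=qnow(.1);print(env.state()['tau'][5])"
```

```text
grasp board [ 4.000e-01 -1.000e-01  1.219e+02] q -0.001 radius 129.6 r 2.712 r+q 2.711 tiltres [-0.007 -0.004  2.712]
board-frame F [-2.  -1.5 -4.7] M [ 0.74  0.21 -0.1 ] grav board [-2.3  0.  -4. ]
1.3014208897948265 [ 0.36  0.28  2.26 -0.3   0.18  2.41]
grasp board [ 4.000e-01 -1.000e-01  1.219e+02] q -0.001 radius 129.6 r 2.714 r+q 2.713 tiltres [-0.007 -0.004  2.714]
0.45089523307979107
```

View pics/s15.png

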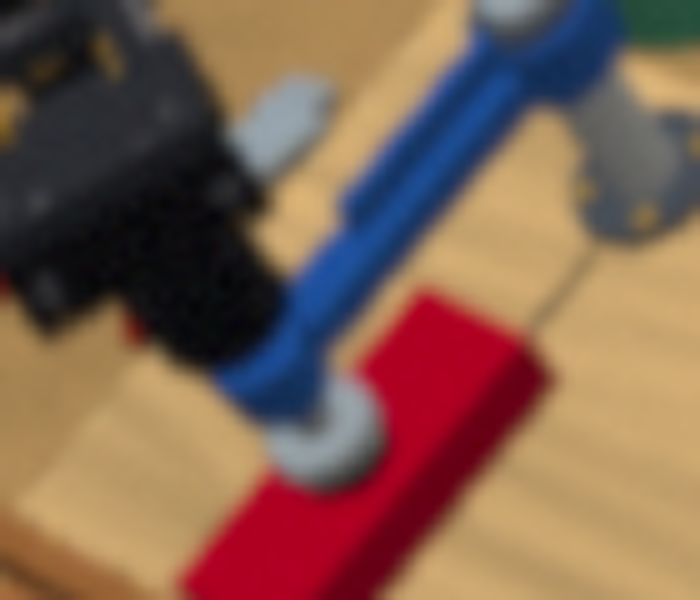

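Second stroke: 4.75 rad (1.54 turns in all). The rubber should just have met the glass. I'll let go, unwind and probe the knob's height again to check for slip.

>>> jog_arm(deltas=[0,0,0,0,0,0,0.55,0,0,0,0,0,0,0.6,-12,0,0,-0.16,0,0,0.6,-12,0,0,-0.18,0,0,0.6,-12,0,0,-0.18,0,0,0.6,-6,0,0,-0.18,0,0,0.3,0,0,0,-0.18,0,0,0,0,0,0,-0.18,0,0,0,0,0,0,-0.18,0,0,0,0,0,0,-0.1,0,0,0])

```text
t: 43.2
eef_pos: [330.2, 194.0, 363.4]
tcp_rot: [2.171, 1.138, 0.236]
ft_force: [-0.6, -0.1, 0.3]
opening: 0.13
```

```bash
python3 -c "
from path import *
q,r=qnow(.1); print(env.state()['joints'].round(2),env.state()['opening'])
u=14*np.array([-np.sin(r),np.cos(r)]); print(u)
for s in (1,-1): togo(*tip_pose(s*u[0],s*u[1],134,.05,r))
d=cam('side'); save('s16',cv2.resize(d['image'][165:225,200:270],None,fx=10,fy=10,interpolation=cv2.INTER_CUBIC))"
```

```text
grasp board [  6.2   0.2 166. ] q 0.001 radius 123.8 r -2.167 r+q -2.166 tiltres [ 0.011 -0.003 -2.167]
[ 0.37  0.18  2.24 -0.19  0.3   0.91] 0.13026866020704977
[11.58540431 -7.85992411]
t 43.20 pos [330.2 194.  363.4] J [ 0.37  0.18  2.24 -0.19  0.3   0.91] op 0.130 F [-0.6 -0.1  0.3] M [-0.11  0.37  0.02]
  shift(now axes) [12.53  4.68  6.14] turn [-0.0001  0.0214  0.0351] shift(after turn) [12.55  4.24  6.41]
t 43.20 pos [330.2 194.  363.4] J [ 0.37  0.18  2.24 -0.19  0.3   0.91] op 0.130 F [-0.6 -0.1  0.3] M [-0.11  0.37  0.02]
  shift(now axes) [ 14.67 -23.24   6.09] turn [-0.0001  0.0214  0.0351] shift(after turn) [ 13.71 -23.74   6.39]
```

View pics/s16.png

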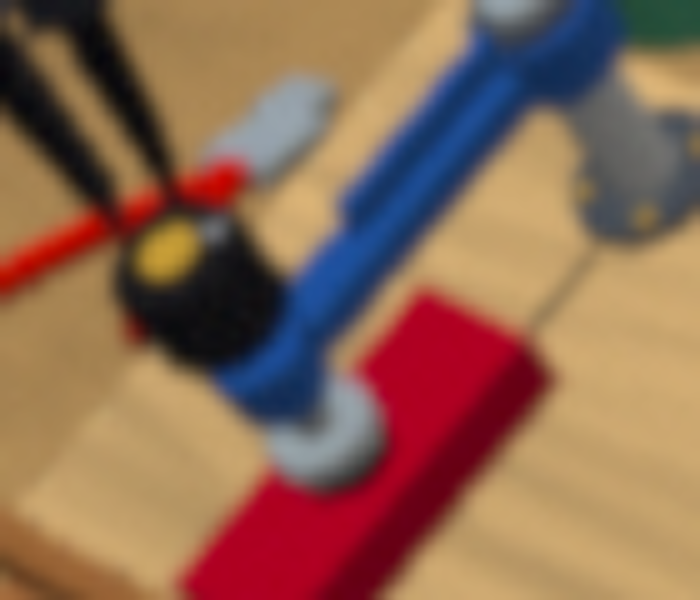

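The white mark went from "down" at (157,283) to "right" at (213,235) around the cap, which is 270° clockwise. That matches the commanded 4.75 rad, so there was no slip and I'll skip the second probe. About 2.45 rad remain. Regripping.

>>> jog_arm(deltas=[0,0,0,-0.18,0,0,0.5,0,0,0,-0.18,0,0,0.75,0,0,0,-0.18,0,0,0.75,0,0,0,-0.18,0,0,0.75,0,0,0,-0.18,0,0,0.75,0,0,0,-0.1,0,0,0.75])

```text
t: 44.0
eef_pos: [330.3, 194.2, 364.1]
tcp_rot: [1.142, 1.137, 0.236]
ft_force: [0.4, -0.4, -0.2]
opening: 0.665
```

```bash
python3 -c "
from path import *
q,r=qnow(.1); print(env.state()['joints'].round(2),env.state()['opening'])
togo(*knob_pose(0,145,.1,0,1.25-r))"
```

```text
grasp board [  7.    0.3 166.5] q 0.003 radius 123.0 r -1.137 r+q -1.134 tiltres [ 0.008 -0.008 -1.137]
[ 0.37  0.18  2.24 -0.19  0.3  -0.12] 0.6652863125656399
t 44.00 pos [330.3 194.2 364.1] J [ 0.37  0.18  2.24 -0.19  0.3  -0.12] op 0.665 F [ 0.4 -0.4 -0.2] M [-0.15  0.27  0.01]
  shift(now axes) [22.02 -2.96 -1.36] turn [ 0.      0.0025 -0.0106] shift(after turn) [22.05 -2.73 -1.31]
```

>>> jog_arm(deltas=[10,-2.8,-1.3,0,0.003,-0.01,0.75,12,0,0,0,0,0,0.75,12,0,0,0,0,0,0.75,9,0,0,0,0,0,0.65,0,0,0,0,0,0,0.55])

```text
t: 44.62
eef_pos: [346.2, 198.0, 320.1]
tcp_rot: [1.145, 1.149, 0.233]
ft_force: [-0.9, 0.1, 0.7]
opening: 0.6
```

```bash
python3 -c "
from path import *
q,r=qnow(.1); fb()
togo(*knob_pose(0,119.5,.1,0,1.25-r))"
```

```text
grasp board [ -2.9   0.2 120.5] q 0.001 radius 132.9 r -1.144 r+q -1.142 tiltres [-0.     0.002 -1.144]
board-frame F [-0.4  0.3  1. ] M [-0.03  0.25  0.03] grav board [-2.3  0.  -4. ]
t 44.62 pos [346.2 198.  320.1] J [ 0.36  0.29  2.26 -0.3   0.18 -0.01] op 0.600 F [-0.9  0.1  0.7] M [-0.1   0.24  0.01]
  shift(now axes) [0.66 2.48 1.17] turn [ 0.     -0.0014  0.0011] shift(after turn) [0.66 2.48 1.17]
```

>>> jog_arm(deltas=[0.5,2.4,1.1,0,0,0,0.55,0,0,0,0,0,0,0.48,0,0,0,0,0,0,0.35,0,0,0,0,0,0,0.2,0,0,0,0,0,0,0.2])

```text
t: 45.25
eef_pos: [348.6, 198.4, 321.1]
tcp_rot: [1.146, 1.149, 0.233]
ft_force: [1.4, 0.1, -5.2]
opening: 0.429
```

```bash
python3 -c "
from path import *
q,r=qnow(.1); fb(); print(env.state()['tau'][5])
togo(*knob_pose(0,119.5,.1,0,1.25-r))"
```

```text
grasp board [-3.000e-01  1.000e-01  1.201e+02] q 0.001 radius 130.3 r -1.144 r+q -1.143 tiltres [-0.     0.002 -1.144]
board-frame F [-1.4 -0.2 -5.2] M [-0.04 -0.03  0.01] grav board [-2.3  0.  -4. ]
0.04914424032904208
t 45.25 pos [348.6 198.4 321.1] J [ 0.36  0.29  2.25 -0.29  0.19 -0.02] op 0.429 F [ 1.4  0.1 -5.2] M [-0.03 -0.04 -0.01]
  shift(now axes) [ 0.56  0.08 -0.01] turn [ 0.     -0.0013  0.001 ] shift(after turn) [ 0.56  0.08 -0.01]
```

>>> jog_arm(deltas=[0.3,0,0,0.18,0,0,0.2,0.25,0,0,0.18,0,0,0.2,0.25,0,0,0.18,0,0,0.2,0.25,0,0,0.18,0,0,0.2,0.25,0,0,0.18,0,0,0.2,0.25,0,0,0.18,0,0,0.2,0.25,0,0,0.18,0,0,0.2,0.25,0,0,0.18,0,0,0.2,0,0,0,0,0,0,0.2])

```text
t: 46.38
eef_pos: [348.7, 198.3, 320.0]
tcp_rot: [2.627, 1.147, 0.232]
ft_force: [0.3, -1.5, -3.1]
opening: 0.418
```

```bash
python3 -c "
from path import *
q,r=qnow(.1); fb(); print(env.state()['tau'][5], 'turned',(-1.144-r)%6.283)
togo(*knob_pose(0,120.1-6*((-1.144-r)%6.283)/6.283,.1,0,1.25-r))
d=cam('side'); save('s17',cv2.resize(d['image'][165:225,200:270],None,fx=10,fy=10,interpolation=cv2.INTER_CUBIC)); print(env.state()['tau'][5],(Rm.T@env.state()['moment']).round(3))
d=cam('side'); print(env.state()['tau'][5],(Rm.T@env.state()['moment']).round(3))"
```

```text
grasp board [-5.00e-01 -1.00e-01  1.19e+02] q -0.001 radius 130.5 r -2.626 r+q -2.627 tiltres [ 0.000e+00  1.000e-03 -2.626e+00]
board-frame F [-1.6 -1.5 -2.6] M [-0.71  0.14 -0.1 ] grav board [-2.3  0.  -4. ]
1.3776225596666336 turned 1.482065000591246
t 46.38 pos [348.7 198.3 320. ] J [ 0.36  0.29  2.26 -0.3   0.18  1.47] op 0.418 F [ 0.3 -1.5 -3.1] M [-0.59  0.01 -0.44]
  shift(now axes) [ 0.27  0.1  -0.58] turn [ 0.     -0.0004  0.0004] shift(after turn) [ 0.27  0.1  -0.58]
0.431423457339406 [-0.694  0.208 -0.047]
0.12733526062220335 [-0.705  0.199 -0.049]
```

View pics/s17.png

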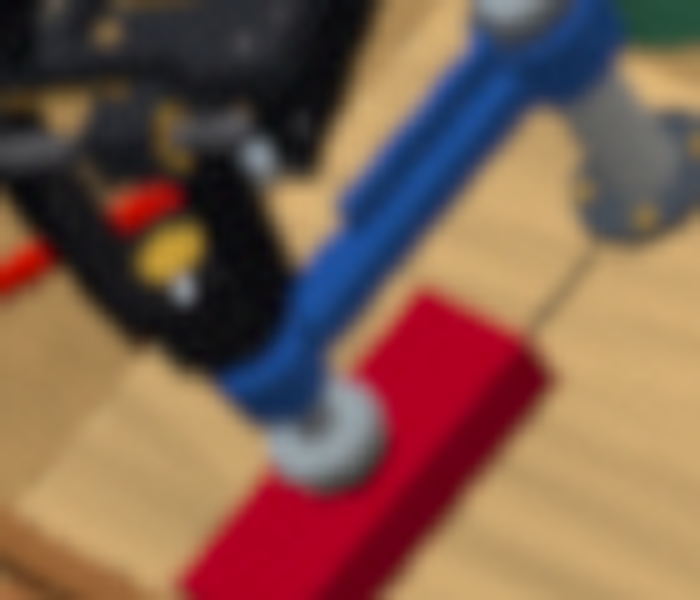

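The mark went from right to bottom (184,290) and the pad sits on the glass. Final 0.95 rad.

>>> jog_arm(deltas=[0.3,0,-0.4,0.18,0,0,0.2,0.25,0,0,0.18,0,0,0.2,0.25,0,0,0.18,0,0,0.2,0.25,0,0,0.18,0,0,0.2,0.25,0,0,0.18,0,0,0.2,0,0,0,0,0,0,0.2])

```text
t: 47.22
eef_pos: [349.0, 198.8, 319.1]
tcp_rot: [-2.757, 1.146, 0.233]
ft_force: [-0.5, -4.0, -1.7]
opening: 0.421
```

```bash
python3 -c "
from path import *
q,r=qnow(.1); fb(); print(env.state()['tau'][5], 'turned',(-1.144-r)%6.283)"
```

```text
grasp board [ -0.5   0.4 118.1] q 0.003 radius 130.5 r 2.759 r+q 2.762 tiltres [-1.000e-03 -2.000e-03  2.759e+00]
board-frame F [-2.  -3.8 -0.8] M [ 0.19  0.32 -0.01] grav board [-2.3  0.  -4. ]
1.505243070423603 turned 2.3801943339099285
```

Total since the probe is 7.13 rad, giving an estimated squeeze of 2.9 mm (≈46 N). Letting go and backing off, then a last check.

>>> jog_arm(deltas=[0,0,0,0,0,0,0.55,0,0,0,0,0,0,0.6,-12,0,0,-0.16,0,0,0.6,-12,0,0,-0.18,0,0,0.6,-12,0,0,-0.18,0,0,0.6,-6,0,0,-0.18,0,0,0.3,0,0,0,-0.18,0,0,0,0,0,0,-0.18,0,0,0,0,0,0,-0.18,0,0,0,0,0,0,-0.1,0,0,0])

```text
t: 48.48
eef_pos: [332.0, 195.3, 359.6]
tcp_rot: [2.122, 1.143, 0.237]
ft_force: [0.0, 0.1, 0.4]
opening: 0.131
```

```bash
python3 -c "
from path import *
q,r=qnow(.1); print(env.state()['joints'].round(2),env.state()['opening'])
togo(*tip_pose(12.7,-7.5,132,.05,r))
d=cam('side'); save('s18',cv2.resize(d['image'][165:225,200:270],None,fx=10,fy=10,interpolation=cv2.INTER_CUBIC)); np.save('side18.npy',d,allow_pickle=True)"
```

```text
grasp board [  5.3   1.1 161.7] q 0.009 radius 124.7 r -2.117 r+q -2.108 tiltres [ 0.006  0.    -2.117]
[ 0.37  0.19  2.24 -0.19  0.29  0.86] 0.13104477828570363
t 48.48 pos [332.  195.3 359.6] J [ 0.37  0.19  2.24 -0.19  0.29  0.86] op 0.131 F [0.  0.1 0.4] M [-0.1   0.31  0.03]
  shift(now axes) [10.06  5.6   6.24] turn [-0.0001  0.0217  0.0404] shift(after turn) [10.14  5.19  6.46]
```

View pics/s18.png

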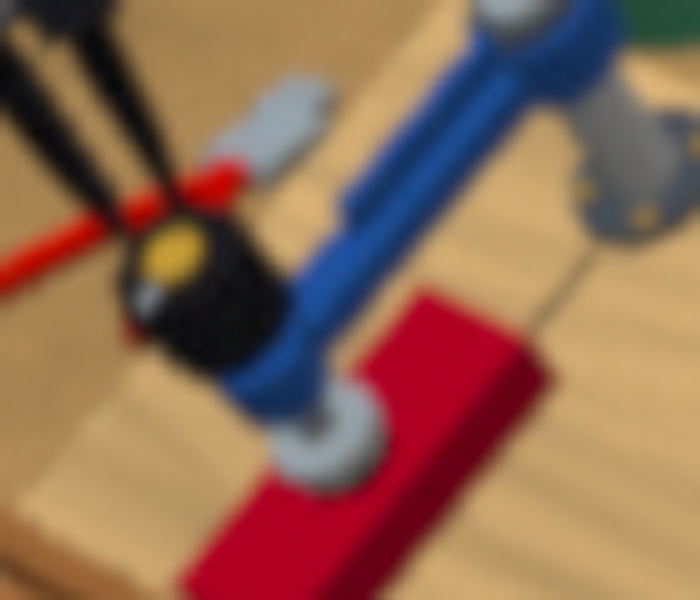

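>>> jog_arm(deltas=[4,5.6,6.2,0,0.022,0.04,0,3,0,0,0,0,0,0,0,0,0,0,0,0,0])

```text
t: 48.9
eef_pos: [338.4, 188.5, 353.9]
tcp_rot: [2.114, 1.097, 0.233]
ft_force: [0.2, 0.2, 0.8]
opening: 0.005
```

```bash
python3 -c "
from path import *
q,r=qnow(.05); fb()
togo(*tip_pose(12.7,-7.5,124,.05,r))"
```

```text
grasp board [ 14.4  -7.2 153.9] q -0.062 radius 115.9 r -2.113 r+q -2.175 tiltres [ 1.000e-03  1.000e-03 -2.113e+00]
board-frame F [0.6 0.2 0.6] M [-0.06  0.31  0.03] grav board [-2.3  0.  -4. ]
t 48.90 pos [338.4 188.5 353.9] J [ 0.35  0.2   2.25 -0.24  0.22  0.88] op 0.005 F [0.2 0.2 0.8] M [-0.13  0.29 -0.01]
  shift(now axes) [10.99 -0.02  0.18] turn [ 0.     -0.0009  0.0001] shift(after turn) [10.99 -0.02  0.17]
```

Lowering gently until it touches.

>>> jog_arm(deltas=[2,0,0,0,0,0,0,2,0,0,0,0,0,0,2,0,0,0,0,0,0,2,0,0,0,0,0,0,0.8,0,0,0,0,0,0])

```text
t: 49.52
eef_pos: [342.4, 189.9, 345.6]
tcp_rot: [2.115, 1.098, 0.233]
ft_force: [-0.1, -1.0, -0.3]
opening: 0.006
```

>>> jog_arm(deltas=[0.6,0,0,0,0,0,0])

```text
t: 49.65
eef_pos: [342.7, 190.0, 345.1]
tcp_rot: [2.115, 1.098, 0.233]
ft_force: [-0.6, -0.1, -0.1]
opening: 0.004
```

```bash
python3 -c "
from path import *
q,r=qnow(.05); fb()"
```

```text
grasp board [ 13.7  -6.8 144. ] q -0.058 radius 116.5 r -2.113 r+q -2.171 tiltres [-0.000e+00  1.000e-03 -2.113e+00]
board-frame F [-0.6  0.   0.2] M [-0.11  0.36  0.05] grav board [-2.3  0.  -4. ]
```

>>> jog_arm(deltas=[0.6,0,0,0,0,0,0])

```text
t: 49.78
eef_pos: [343.0, 190.0, 344.6]
tcp_rot: [2.115, 1.098, 0.233]
ft_force: [-4.3, 0.1, 5.8]
opening: 0.007
```

>>> jog_arm(deltas=[0.4,0,0,0,0,0,0])

```text
t: 49.9
eef_pos: [343.0, 190.0, 344.5]
tcp_rot: [2.115, 1.097, 0.233]
ft_force: [-6.6, -1.0, 9.8]
opening: 0.006
```

```bash
python3 -c "
from path import *
q,r=qnow(.05); fb()"
```

```text
grasp board [ 13.7  -6.8 143.3] q -0.058 radius 116.5 r -2.113 r+q -2.171 tiltres [ 0.000e+00  1.000e-03 -2.113e+00]
board-frame F [-0.9  0.5 11.8] M [-0.07  0.56 -0.  ] grav board [-2.3  0.  -4. ]
```

```bash
python3 -c "
from path import *
d=np.load('side18.npy',allow_pickle=True).item(); n=Rm[:,2]
f=lambda x,y:((x+.5)/10-.5+200,(y+.5)/10-.5+165)
A=[]
for nm,c,m,h in(('s13',(163,240),(157,285),130.4),('s16',(168,252),(214,233),126),('s18',(175,251),(148,300),124)):
    P=onplane(d,[f(*c),f(*m)],n,n@o+h); b=(P-o)@Rm; v=b[1]-b[0]; A.append(np.arctan2(v[1],v[0])); print(nm,b.round(1),'r %.1f ang %.2f'%(np.hypot(*v[:2]),A[-1]))
print('cw turns',(A[0]-A[1])%6.283,(A[1]-A[2])%6.283)
"

```

```text
s13 [[  0.7   2.4 130.4]
 [-11.9  -8.  130.4]] r 16.3 ang -2.45
s16 [[ -0.4   2.8 126. ]
 [ 10.5  -6.8 126. ]] r 14.5 ang -0.73
s18 [[  1.5   3.3 124. ]
 [-14.9  -1.5 124. ]] r 17.0 ang -2.86
cw turns 4.559997570931408 2.133395298295251
```

The probe shows the knob dropped 6.3 mm since the first probe. The commanded turns give 6.8 mm and the white mark's angles give 6.4 mm, so the grip lost about 0.5 rad. The squeeze is then ≈2.4 mm, or 0.40 turn after touch. One short regrip with about 0.6 rad more brings it to half a turn.

>>> jog_arm(deltas=[-8,0,0,0,0,0,0,-10,0,0,0,0,0,0.3,-4,0,0,0,0,0,0.7,0,0,0,0,0,0,0.75])

```text
t: 50.4
eef_pos: [332.4, 187.5, 365.7]
tcp_rot: [2.115, 1.097, 0.234]
ft_force: [0.9, -0.3, 0.6]
opening: 0.264
```

```bash
python3 -c "
from path import *
q,r=qnow(.05); print(env.state()['opening'])
togo(*knob_pose(0,118,.1,0,1.25-r))"
```

```text
grasp board [ 15.1  -6.8 167.1] q -0.059 radius 115.1 r -2.113 r+q -2.172 tiltres [ 1.000e-03  1.000e-03 -2.113e+00]
0.2642190016772372
t 50.40 pos [332.4 187.5 365.7] J [ 0.35  0.17  2.25 -0.21  0.26  0.86] op 0.264 F [ 0.9 -0.3  0.6] M [-0.15  0.33  0.03]
  shift(now axes) [50.06 -6.97 -3.9 ] turn [ 0.     -0.0272 -0.0428] shift(after turn) [50.19 -4.83 -5.27]
```

>>> jog_arm(deltas=[0,-7,-3.9,0,-0.027,-0.043,0.75,0,0,0,0,0,0,0.75,0,0,0,0,0,0,0.75])

```text
t: 50.78
eef_pos: [327.5, 193.5, 363.8]
tcp_rot: [2.113, 1.147, 0.232]
ft_force: [-0.2, -0.9, 0.0]
opening: 0.576
```

```bash
python3 -c "
from path import *
q,r=qnow(.1); print(env.state()['opening'])
togo(*knob_pose(0,118,.1,0,1.25-r))"
```

```text
grasp board [  2.6   0.  167.9] q 0.000 radius 127.4 r -2.112 r+q -2.112 tiltres [ 1.000e-03  0.000e+00 -2.112e+00]
0.5762098701041166
t 50.77 pos [327.5 193.5 363.8] J [ 0.37  0.17  2.24 -0.19  0.31  0.85] op 0.576 F [-0.2 -0.9  0. ] M [-0.1   0.28  0.03]
  shift(now axes) [49.89  2.12 -1.29] turn [-0.     -0.0004 -0.0001] shift(after turn) [49.89  2.12 -1.31]
```

>>> jog_arm(deltas=[8,2.1,-1.3,0,0,0,0.75,12,0,0,0,0,0,0.75,12,0,0,0,0,0,0.75,12,0,0,0,0,0,0.65,1,0,0,0,0,0,0.6,0,0,0,0,0,0,0.55])

```text
t: 51.52
eef_pos: [349.8, 198.4, 319.8]
tcp_rot: [2.114, 1.148, 0.232]
ft_force: [-0.0, 0.6, -0.8]
opening: 0.572
```

```bash
python3 -c "
from path import *
q,r=qnow(.1); print(env.state()['opening']); fb()
togo(*knob_pose(0,118,.1,0,1.25-r))"
```

```text
grasp board [ 1.000e-01 -3.000e-01  1.184e+02] q -0.002 radius 129.9 r -2.113 r+q -2.115 tiltres [-1.000e-03  1.000e-03 -2.113e+00]
0.5720465566408091
board-frame F [-0.3  0.6 -0.8] M [-0.11  0.39  0.02] grav board [-2.3  0.  -4. ]
t 51.52 pos [349.8 198.4 319.8] J [ 0.36  0.29  2.25 -0.3   0.18  0.95] op 0.572 F [-0.   0.6 -0.8] M [-0.19  0.36 -0.04]
  shift(now axes) [ 0.36 -0.38 -0.22] turn [-0.      0.      0.0008] shift(after turn) [ 0.36 -0.38 -0.22]
```

>>> jog_arm(deltas=[0,0,0,0,0,0,0.48,0,0,0,0,0,0,0.35,0,0,0,0,0,0,0.2,0,0,0,0,0,0,0.2,0.2,0,0,0.18,0,0,0.2,0.2,0,0,0.18,0,0,0.2,0.2,0,0,0.18,0,0,0.2,0.2,0,0,0.18,0,0,0.2,0,0,0,0,0,0,0.2])

```text
t: 52.65
eef_pos: [349.0, 198.4, 319.6]
tcp_rot: [2.852, 1.148, 0.232]
ft_force: [3.0, 2.2, -6.6]
opening: 0.416
```

```bash
python3 -c "
from path import *
q,r=qnow(.1); print(env.state()['opening'],'turned',-2.113-r); fb()"
```

```text
grasp board [-6.000e-01 -1.000e-01  1.186e+02] q -0.001 radius 130.6 r -2.851 r+q -2.852 tiltres [-1.000e-03  1.000e-03 -2.851e+00]
0.41609672732542813 turned 0.7380439166648869
board-frame F [-0.3  1.5 -7.4] M [ 0.23  0.35 -0.04] grav board [-2.3  0.  -4. ]
```

Let go and back well off, then look.

>>> jog_arm(deltas=[0,0,0,0,0,0,0.6,0,0,0,0,0,0,0.75,0,0,0,0,0,0,0.75,-10,0,0,0,0,0,0.75,-15,0,0,0,0,0,0.75,-20,0,0,0,0,0,0.75,-20,0,0,0,0,0,0.75,-10,0,0,0,0,0,0.75,0,0,0,0,0,0,0.75])

```text
t: 53.78
eef_pos: [317.0, 190.7, 392.6]
tcp_rot: [2.845, 1.146, 0.236]
ft_force: [0.2, 0.9, 0.1]
opening: 0.749
```

```bash
python3 -c "
from path import *
print(env.state()['joints'].round(2)); fb()
d=cam('side'); np.save('side19.npy',d,allow_pickle=True); save('s19',cv2.resize(d['image'][165:225,200:270],None,fx=10,fy=10,interpolation=cv2.INTER_CUBIC)); save('s19f',d['image'])
d=cam('top'); save('t19',d['image'])"
```

```text
[ 0.38  0.11  2.22 -0.15  0.4   1.54]
board-frame F [ 0.4  0.9 -0.1] M [-0.09  0.37  0.03] grav board [-2.3  0.  -4. ]
```

View pics/s19.png

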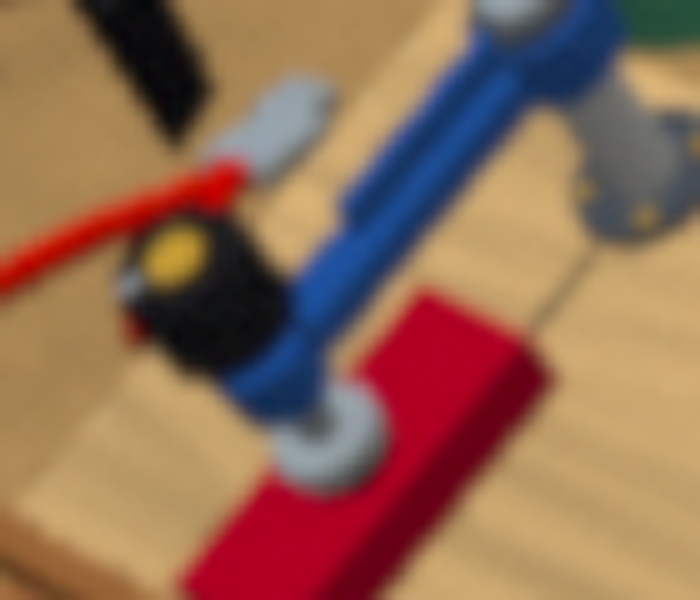

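View pics/s19f.png

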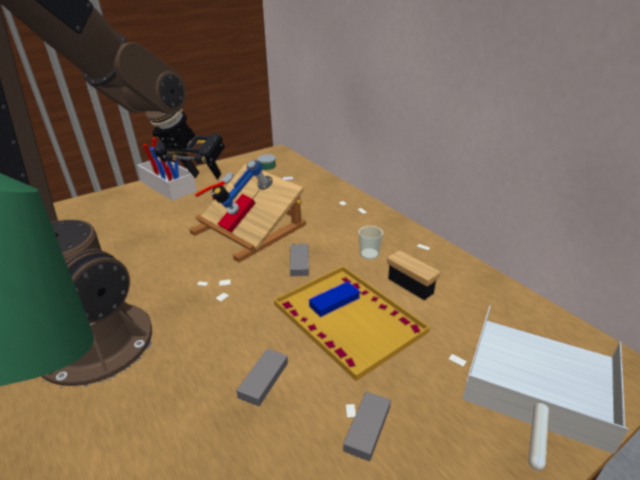

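View pics/t19.png

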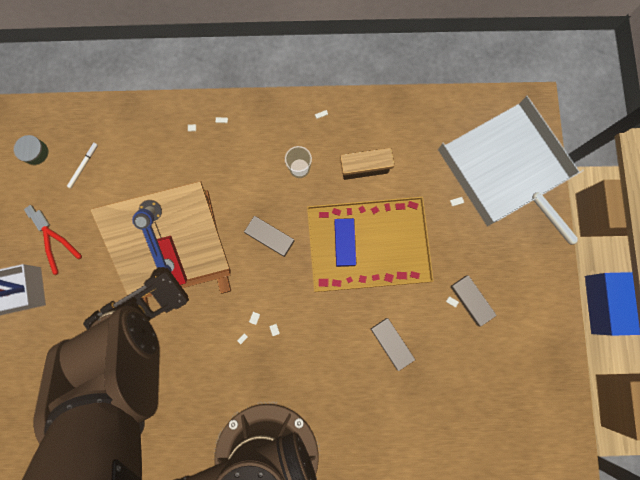

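The mark has moved on to (130,283) around the cap at (177,252), the slab hasn't moved, and the blue slab, jar and brush are where they were. One last numeric check, then I'll hand it in.

```bash
python3 -c "
from path import *
d=np.load('side19.npy',allow_pickle=True).item(); n=Rm[:,2]
f=lambda x,y:((x+.5)/10-.5+200,(y+.5)/10-.5+165)
A=[]
for c,m,h in(((175,251),(148,300),124),((177,252),(130,284),123.5)):
    P=onplane(d,[f(*c),f(*m)],n,n@o+h); b=(P-o)@Rm; v=b[1]-b[0]; A.append(np.arctan2(v[1],v[0]))
print('cw',(A[0]-A[1])%6.283)
a=np.load('side18.npy',allow_pickle=True).item()['image'].astype(int); b=d['image'].astype(int)
def red(i): m=(i[...,0]>130)&(i[...,1]<60)&(i[...,2]<70); y,x=np.nonzero(m[190:240,215:260]); return x.mean().round(2),y.mean().round(2),len(x)
print(red(a),red(b)); print(env.job_done())"
```

```text
cw 0.6995604825642774
(np.float64(19.76), np.float64(21.96), 356) (np.float64(19.78), np.float64(21.95), 355)
the job is handed in; nothing more can be done
None
```

I placed the ruby slab on the easel, swung the hold-down over it and tightened it, and handed the job in at about 54 s with the gripper clear of everything. The final squeeze is an estimate, about half a turn after touch, because nothing measured the pad force directly.

- **Slab:** it lies flat on the board with its lower end on the ledge. When I let go, both the board and the ledge were bearing on it at about 4 N each. The top camera put it within about 1 mm of the black centre line, skewed by 0.01–0.03 rad. It did not move during the last tightening.
- **Hold-down:** the arm swung to q≈0 with the pad over the slab's middle. I then turned the knob clockwise in four grips.
- **Tightness:** I estimate 0.5 turn after touch, about 3 mm of squeeze or 50 N. That rests on two fingertip touches of the knob's top and on where the slab met the board, so it is good to roughly ±0.1 turn.
- **Checks that disagreed:**
  - Before the last grip, the commanded turns implied a knob drop of 6.8 mm, but the fingertip touch gave 6.3 mm and the knob's white mark 6.4 mm, so the grip had lost some turn.
  - I added one short regrip of 0.74 rad commanded; the mark showed about 0.70.
  - The board also met the slab about 1.5 mm higher than my camera estimate; I allowed for that.
- **Other things:** the last pictures show the blue slab, jar and brush where they were.

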